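# Pack a two-layer gift box of sweets

## Robot

A 6-joint arm with a two-finger parallel gripper is mounted at the origin on a cart in front of the work surface, level with it; the furniture and walls round the work are solid. World frame = base frame: x ahead of the robot, y to its left, z up, the work surface at z = 0. Lengths are in m, angles in rad, forces in N, time in s.
With the tool pointing down it reaches from about 0.425 to 0.95 m from the base axis. Payload 3.5 kg.
Tool frame: the origin (TCP) lies on the centre line of the jaws, within the pads' length; the fingertips stand ahead of it and the grasp point (between the pads) lies 11 mm behind it (tips_ahead is the z of the fingertips in the tool frame, in m); z points along the fingers, y is the direction in which the jaws open and shut (so a half turn about z gives the same grasp; the last joint's range is limited). The gripper opens to 85 mm and grips with 20 to 120 N. Pads are 22 mm wide; open, the fingers measure 114 mm over their backs; the gripper's body (76 mm by 85 mm) begins 54 mm behind the grasp point. The pads swing forward as they close: fully open they stand 13 mm farther back than shut.
Start: joints at [1.113, 0.286, 1.577, -0, 1.279, -0.15], TCP at [0.204, 0.643, 0.205] pointing down, gripper open.
Joint ranges: [-2.77, 2.77], [-0.9, 2.22], [0.21, 2.48], [-1.53, 4.67], [0.24, 2.81], [-2.84, 2.84]. Speed limits (rad/s): [2.79, 2.79, 3.14, 3.14, 3.14, 3.14].

## Interface

Orientations are given as a unit quaternion [x, y, z, w].
In Python, from plant import * gives the robot as it stands. The module is installed in compiled form; this text tells all that it offers.
- The arm moves only by the tool move_arm, never from a script. Its arguments are lists of equal length, an entry for each row: "linear": the shift along the world's x, y, z in m, a list of three; "twist": the turn, a rotation vector about the world's x, y, z in degrees, a list of three. A call has 1 to 20 rows; each row shifts and turns the pose as measured when the row begins; what a row does not reach is not made up. A row lasts 1/12 s, in which the tool goes at most 41.7 mm and 7.16 degrees, less where a joint would pass 70% of its speed; a pose out of reach is approached as far as the arm can. A call is refused whole if a number of a shift passes 0.0417 or a number of a turn 7.16, either way. A call with a gripper value outside its range is refused whole. "grip" is the opening, from 0 (shut) to 1 (fully open), set as the call begins (left out, the last holds). The fingers move at their own pace and stop on an object; "force" is the grip in N (left out, the last holds). Time passes only in rows, so rows that do not move let the fingers close. It gives the time, the measured TCP pose, the force and the opening at its end, in the units of the state.
- get_state(): the state, without advancing time (a new reading comes with each control period).
- read_camera(name): name is "scene" or "side" or "wrist"; returns a dict with "img" (400x640x3 uint8, blue, green, red), "depth" (400x640 float32, m along the optical axis (not along the pixel's ray), 0 where there is no reading), "fx", "fy", "cx", "cy" (pixels), "rvec" (rotation vector, rad) and "tvec" (3), from world to camera coordinates, as OpenCV has them. Camera axes: x right, y down, z forward; pixel columns grow to the right and rows downward; lengths in m; the calibration is good to about 2 mm. A picture is of the moment at which its call begins.
- sign_off(): hands the job in, once; it reports no verdict.
The state is a dict: "time": time; "qpos": joint angles; "dq": joint speeds; "joint_efforts": joint torques, N m; "eef_pos": TCP position; "tcp_rot": TCP orientation; "contact_force": force on the tool from outside, world axes, zero at the start; "wrist_torque": the same for the moment, N m; "opening": opening from 0.0 (shut) to 1.0 (fully open).
Only numpy, scipy, OpenCV 4.12 (cv2) and the standard library are available. Lean on these libraries where they do the work, as an engineer would, in place of code of your own. Each camera call takes 0.05 s, during which the arm holds its last target.

## Task

Pack the gift box in two layers: lay all the star sweets that are out flat on its bottom, then set the divider level on the box's ledges over them, then lay the oblong twist-wrapped sweets and the hexagonal carton on the divider, the carton rolled so that its sealed flat faces straight up. Handle the sweets gently, squeezing them with no more than about 40 N a finger, and leave the other things on the worktop where they are.

Things in the scene. Friction and masses are not known exactly. Their poses are not given: they have to be found in the camera images.
- gift_box: Open gift box of brown card, fixed to the worktop, 176 x 240 mm outside, rim 66 mm high, walls 3 mm. Origin: centre of its underside, z up; x is its short side, y its long side. Inside 170 (x) x 234 (y) mm, inner floor 3 mm above the origin. Along each short end (y = +-103 to +-117 mm) a ledge 14 mm wide runs the full inner width; its top is 28 mm above the origin.
- divider: Loose divider board of thin plywood, 163 (x) x 226 (y) x 3 mm, 0.08 to 0.17 kg, starts flat on the worktop. Origin: centre of its underside, z up. An upright grip rib (grip it firmly) stands at its middle: 60 mm long along x, 10 mm thick along y, reaching from the board's top (3 mm) to 31 mm above the origin. It drops into the box with 3.5 to 4 mm play on each side and comes to rest on the two end ledges; a half turn makes no difference.
- star_0: Foil-wrapped star sweet, flat, 51 (x) x 48 (y) x 20 mm, 14 g. Origin: centre of its underside, z up. It grips as the regular pentagon round its five points: along its own y axis the fingers meet one flat side and the opposite point, 48 mm apart, and likewise every 72 degrees; the star sweets are all alike in shape. Absent (None) in some starts.
- star_1: Foil-wrapped star sweet, flat, 51 (x) x 48 (y) x 20 mm, 14 g. Origin: centre of its underside, z up. It grips as the regular pentagon round its five points: along its own y axis the fingers meet one flat side and the opposite point, 48 mm apart, and likewise every 72 degrees; the star sweets are all alike in shape. Absent (None) in some starts.
- star_2: Foil-wrapped star sweet, flat, 51 (x) x 48 (y) x 20 mm, 14 g. Origin: centre of its underside, z up. It grips as the regular pentagon round its five points: along its own y axis the fingers meet one flat side and the opposite point, 48 mm apart, and likewise every 72 degrees; the star sweets are all alike in shape. Absent (None) in some starts.
- star_3: Foil-wrapped star sweet, flat, 51 (x) x 48 (y) x 20 mm, 14 g. Origin: centre of its underside, z up. It grips as the regular pentagon round its five points: along its own y axis the fingers meet one flat side and the opposite point, 48 mm apart, and likewise every 72 degrees; the star sweets are all alike in shape. Absent (None) in some starts.
- twist_0: Twist-wrapped oblong sweet, 46 (x) x 69 (y, towards the twisted ends) x 32 mm, 14 g; grip it across its 46 mm width (along its x). Origin: centre of its underside, z up as it starts. Absent (None) in some starts.
- twist_0_center (a point): Centre of that oblong sweet, 16 mm above its origin. Absent (None) in some starts.
- twist_1: Twist-wrapped oblong sweet, 46 (x) x 69 (y, towards the twisted ends) x 32 mm, 14 g; grip it across its 46 mm width (along its x). Origin: centre of its underside, z up as it starts. Absent (None) in some starts.
- twist_1_center (a point): Centre of that oblong sweet, 16 mm above its origin. Absent (None) in some starts.
- carton_p: Hexagonal prism carton of plain card lying on one of its six flats: 62 mm long along its own x (the prism axis), 30 mm across flats, 34.6 mm across corners, 60 g. Origin: centre of the prism. Flat end faces, 62 mm apart, can be gripped. One flat carries a small round metallic seal on a paper strip. Two such cartons exist, exactly one of them is present in a start; the other is absent (None).
- carton_p_seal (a point): Centre of the sealed flat of that carton, 15 mm from the prism axis; its z points out of the flat, its x along the prism. It starts 60 degrees off upright on one carton and 120 degrees off on the other, to either side.
- carton_q: Hexagonal prism carton of plain card lying on one of its six flats: 62 mm long along its own x (the prism axis), 30 mm across flats, 34.6 mm across corners, 60 g. Origin: centre of the prism. Flat end faces, 62 mm apart, can be gripped. One flat carries a small round metallic seal on a paper strip. Two such cartons exist, exactly one of them is present in a start; the other is absent (None).
- carton_q_seal (a point): Centre of the sealed flat of that carton, 15 mm from the prism axis; its z points out of the flat, its x along the prism. It starts 60 degrees off upright on one carton and 120 degrees off on the other, to either side.
- tamper_0: Bystander, leave alone. Tamper, wooden handle, 58 mm across, 93 mm tall, at the back. Origin: centre of its underside.
- tamper_1: Bystander, leave alone. Tamper, black handle, 58 mm across, 93 mm tall, at the back. Origin: centre of its underside.
- cup: Bystander, leave alone. Espresso cup with a handle, 62 x 89 x 52 mm, at the right. Origin: centre of its underside.
- spoon: Bystander, leave alone. Teaspoon, 132 x 26 x 9 mm, near the front edge at the left. (Further left, at about x 0.57, y 0.55 m, stands a tall fixed bean jar: keep the arm clear of it.) Origin: centre of its underside.
Mind the look-alikes: they are no part of the job. Leave any black or red look-alike of the star_1 alone.

How it is judged:
By the outcome, as a careful person would: the job done as asked, in the order asked, and still so for the second after the job is handed in, with the robot touching nothing.
Of star_0, star_1, star_2, star_3 only 3 to 4 are there at a start; the rules pass over those that are not, and their reading is None.
Of twist_0, twist_1 only 1 to 2 are there at a start; the rules pass over those that are not, and their reading is None.
Of carton_p, carton_q only 1 to 1 are there at a start; the rules pass over those that are not, and their reading is None.
At some moment in a run one of star_0, star_1, star_2, star_3, twist_0, twist_1 may be knocked a few centimetres aside while the robot is not near it.
Once in a run the grip may slacken for a moment while it holds something.
It also fails if it takes over 210 s, if anything falls off the work surface, if the arm or the gripper's body presses on something with over 40 N, if the wrist force passes 120 N, or if a joint passes its speed limit or range.

## Working session

There is one attempt and no reset: what is moved stays moved. The work goes in short steps, Python scripts to look and compute and a tool call to move; the robot and the scene stay as the last step left them, time stands still between calls to the robot, and variables do not carry over. Pictures are saved under pics/ and viewed, and the job is handed in when it is done.

Besides the shell and the picture viewer there is one more tool, called after "Call:" as name(argument=value, ...), one argument or row to a line, values as JSON. move_arm: Moves the arm, as the interface text tells. Its arguments: {"type":"object","properties":{"linear":{"type":"array","items":{"type":"array","items":{"type":"number"}}},"twist":{"type":"array","items":{"type":"array","items":{"type":"number"}}},"grip":{"type":"number"},"force":{"type":"number"}},"required":["linear","twist"]}

I'll start with a look at the state and all three cameras.

```bash
mkdir -p pics; cat > h.py <<'E'
import numpy as np, cv2
from plant import *
def cam(n):
    c=read_camera(n); c['R']=cv2.Rodrigues(np.array(c['rvec'],float))[0]; c['t']=np.array(c['tvec'],float).reshape(3); return c
def px2w(c,u,v,d=None):
    if d is None:
        d=c['depth'][int(round(v)),int(round(u))]
    p=np.array([(u-c['cx'])/c['fx']*d,(v-c['cy'])/c['fy']*d,d])
    return c['R'].T@(p-c['t'])
def px2z(c,u,v,z):
    r=c['R'].T@np.array([(u-c['cx'])/c['fx'],(v-c['cy'])/c['fy'],1.]); o=-c['R'].T@c['t']
    return o+r*(z-o[2])/r[2]
def w2px(c,p):
    q=c['R']@np.array(p)+c['t']; return q[0]/q[2]*c['fx']+c['cx'],q[1]/q[2]*c['fy']+c['cy']
def cloud(c):
    v,u=np.mgrid[0:400,0:640]; d=c['depth']
    P=np.stack([(u-c['cx'])/c['fx']*d,(v-c['cy'])/c['fy']*d,d],-1)
    W=(P-c['t'])@c['R']; W[d==0]=np.nan; return W
E
python3 - <<'E'
from h import *
s=get_state()
for k,v in s.items(): print(k,np.round(v,3) if not isinstance(v,dict) else v)
for n in ["scene","side","wrist"]:
    c=cam(n); cv2.imwrite(f"pics/{n}0.png",c['img']); print(n,c['fx'],-c['R'].T@c['t'],c['R'][2])
try: print(tips_ahead)
except Exception as e: print(e)
import plant; print(dir(plant))
E
```

```text
time 0.0
qpos [ 1.113  0.287  1.578 -0.     1.279 -0.15 ]
dq [-0.    -0.001 -0.    -0.002 -0.002  0.   ]
joint_efforts [ 0.0000e+00 -4.0596e+01 -2.9264e+01 -0.0000e+00  6.0000e-03 -0.0000e+00]
eef_pos [0.204 0.643 0.204]
tcp_rot [ 0.153  0.988 -0.001 -0.   ]
contact_force [ 0.912  0.888 -0.273]
wrist_torque [0.03  0.022 0.044]
opening 0.998
scene 448.3324967483115 [0.04151207 0.62193669 1.05529712] [ 0.37836685 -0.49385194 -0.78291046]
side 400.34474191261273 [0.24040707 1.06337058 0.80993687] [ 0.21488562 -0.80590724 -0.5516681 ]
wrist 331.022824668979 [0.1385206  0.66450353 0.37225207] [ 0.25643057 -0.08349505 -0.9629496 ]
0.008
['Unreachable', '__builtins__', '__cached__', '__doc__', '__file__', '__loader__', '__name__', '__package__', '__spec__', 'get_state', 'read_camera', 'sign_off', 'tips_ahead']
```

View pics/scene0.png

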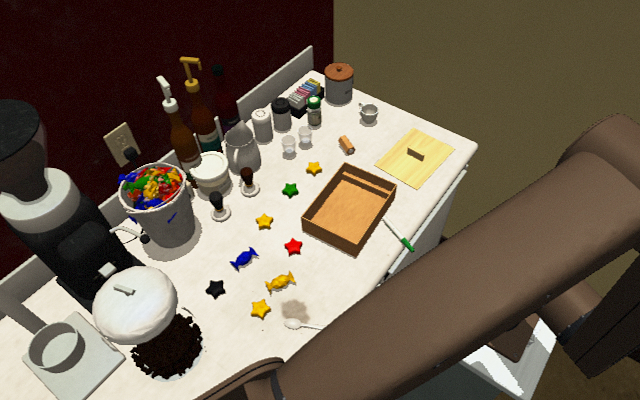

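View pics/side0.png

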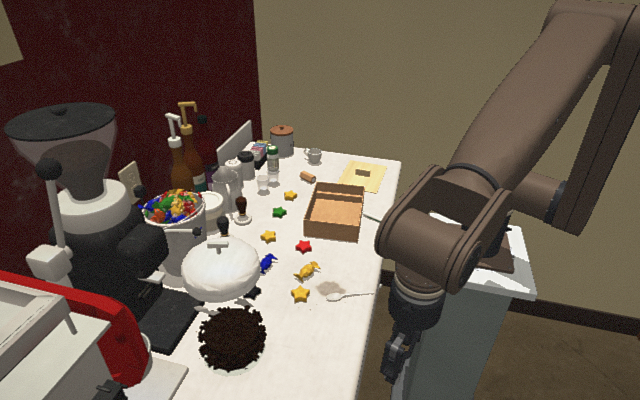

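View pics/wrist0.png

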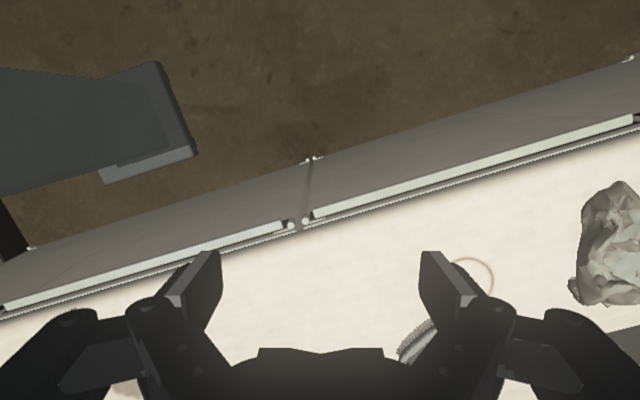

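The scene view shows yellow stars at (314,167), (264,221) and (260,308) and a green star at (290,189). The red star at (293,246) and the black one at (215,288) are look-alikes. There are twists at (243,258) in blue and (280,282) in gold, the carton at (346,144), the divider at (415,155) and the box at (350,208). Next I'll enlarge the views and measure.

```bash
python3 - <<'E'
from h import *
c=cam("scene"); 
cv2.imwrite("pics/s_a.png",cv2.resize(c['img'][110:350,190:460],None,fx=2.9,fy=2.5,interpolation=cv2.INTER_CUBIC)[:600,:800])
W=cloud(c)
pts=dict(yA=(314,167),gr=(290,189),yB=(264,221),yC=(260,308),red=(293,246),blk=(215,288),tb=(243,258),ty=(280,282),cart=(346,144),rib=(415,154))
for k,(u,v) in pts.items(): print(k,np.round(W[v,u],3))
c2=cam("side"); W2=cloud(c2)
print('side')
for k,(u,v) in pts.items():
    p=W[v,u]; uv=w2px(c2,p); print(k,np.round(uv,1),np.round(W2[int(round(uv[1])),int(round(uv[0]))],3) )
E
```

```text
yA [ 0.646 -0.104  0.023]
gr [0.651 0.008 0.021]
yB [0.637 0.141 0.019]
yC [0.469 0.346 0.02 ]
red [0.517 0.158 0.02 ]
blk [0.597 0.374 0.022]
tb [0.597 0.268 0.028]
ty [0.472 0.265 0.028]
cart [ 0.619 -0.24   0.029]
rib [ 0.419 -0.336  0.022]
side
yA [290.9 192.9] [ 0.646 -0.106  0.021]
gr [279.2 209.8] [0.652 0.007 0.02 ]
yB [269.1 234.3] [0.636 0.145 0.023]
yC [300.9 291.2] [0.469 0.344 0.019]
red [303.9 244.2] [0.518 0.155 0.018]
blk [251.8 288.2] [0.598 0.372 0.021]
tb [266.  260.9] [0.596 0.272 0.031]
ty [308.4 268.4] [0.474 0.262 0.027]
cart [308.2 174.7] [ 0.617 -0.23   0.033]
rib [363.  171.6] [ 0.419 -0.338  0.019]
```

View pics/s_a.png

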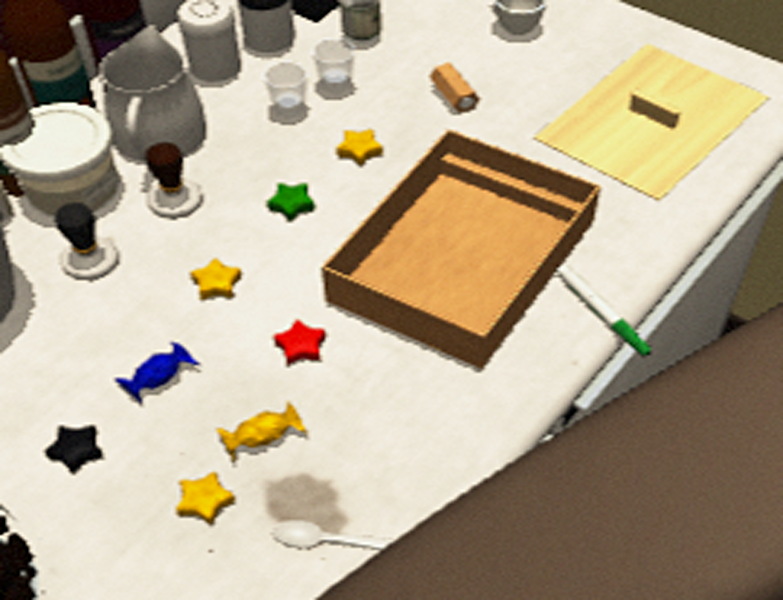

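```bash
python3 - <<'E'
from h import *
for n in ("scene","side"):
    c=cam(n); W=cloud(c)
    # box: rim points
    m=(W[...,2]>0.058)&(W[...,2]<0.072)&(W[...,0]>0.3)&(W[...,0]<0.62)&(W[...,1]>-0.25)&(W[...,1]<0.12)
    P=W[m][:,:2]; r=cv2.minAreaRect(P.astype(np.float32)*1000); print(n,len(P),r, np.round(np.percentile(W[m][:,2],[5,50,95]),4))
    # divider
    hsv=cv2.cvtColor(c['img'],cv2.COLOR_BGR2HSV)
    m=(W[...,2]>-0.005)&(W[...,2]<0.04)&(W[...,0]>0.25)&(W[...,0]<0.6)&(W[...,1]>-0.5)&(W[...,1]<-0.18)&(hsv[...,1]>60)
    m=cv2.morphologyEx(m.astype(np.uint8),cv2.MORPH_OPEN,np.ones((3,3)))
    k,l,st,_=cv2.connectedComponentsWithStats(m); i=1+np.argmax(st[1:,4]); P=W[l==i]
    print('div',len(P),cv2.minAreaRect(P[:,:2].astype(np.float32)*1000)); 
    R=P[P[:,2]>0.025]; print('rib',len(R),np.median(R,0), cv2.minAreaRect(R[:,:2].astype(np.float32)*1000),np.percentile(P[:,2],[1,50,99]))
E
```

```text
scene 580 ((464.74713134765625, -33.2822265625), (178.8334197998047, 244.9735870361328), 5.37065315246582) [0.0587 0.065  0.0694]
div 2600 ((422.2579345703125, -345.966796875), (238.57188415527344, 164.79005432128906), 86.85350799560547)
rib 72 [ 0.42146709 -0.34013973  0.03044971] ((422.3194885253906, -339.5658874511719), (15.674905776977539, 57.80165100097656), 87.36852264404297) [-0.00139615  0.00428243  0.03100815]
side 339 ((463.76519775390625, -31.199554443359375), (176.30224609375, 250.5973663330078), 5.301392555236816) [0.0585 0.0639 0.0679]
div 1000 ((422.7989501953125, -341.45513916015625), (233.60699462890625, 162.4498291015625), 86.83038330078125)
rib 32 [ 0.42248265 -0.33789845  0.02962457] ((422.9885559082031, -340.485595703125), (16.02768898010254, 58.415592193603516), 82.90397644042969) [-0.00103846  0.0034183   0.0300458 ]
```

Call:
move_arm(
  linear=[
    [0.02, -0.03, 0.012],
    [0.02, -0.03, 0.012],
    [0.02, -0.035, 0.012],
    [0.025, -0.03, 0.012],
    [0.025, -0.03, 0.01],
    [0.025, -0.03, 0.01],
    [0.025, -0.03, 0.01],
    [0.025, -0.03, 0.01],
    [0.025, -0.03, 0.01],
    [0.025, -0.03, 0.01],
    [0.025, -0.03, 0.01],
    [0.02, -0.03, 0.01],
    [0.02, -0.03, 0.01],
    [0.01, -0.03, 0],
    [0, -0.02, 0],
    [0, 0, 0],
  ],
  twist=[
    [0, 0, 0],
    [0, 0, 0],
    [0, 0, 0],
    [0, 0, 0],
    [0, 0, 0],
    [0, 0, 0],
    [0, 0, 0],
    [0, 0, 0],
    [0, 0, 0],
    [0, 0, 0],
    [0, 0, 0],
    [0, 0, 0],
    [0, 0, 0],
    [0, 0, 0],
    [0, 0, 0],
    [0, 0, 0],
  ],
  grip=1.0,
  force=30,
)

```text
time: 1.68
eef_pos: [0.5202, 0.1758, 0.3478]
tcp_rot: [0.15, 0.989, -0.002, 0.003]
contact_force: [-0.0, -0.1, 0.4]
opening: 1.003
```

View wrist.

```bash
python3 - <<'E'
from h import *
c=cam("wrist"); cv2.imwrite("pics/w1.png",c['img'])
c=cam("scene"); cv2.imwrite("pics/s1.png",c['img'])
E
```

```text
(no output)
```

View pics/w1.png

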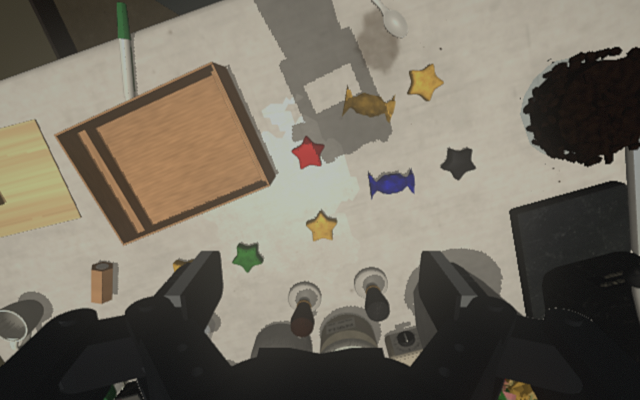

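View pics/s1.png

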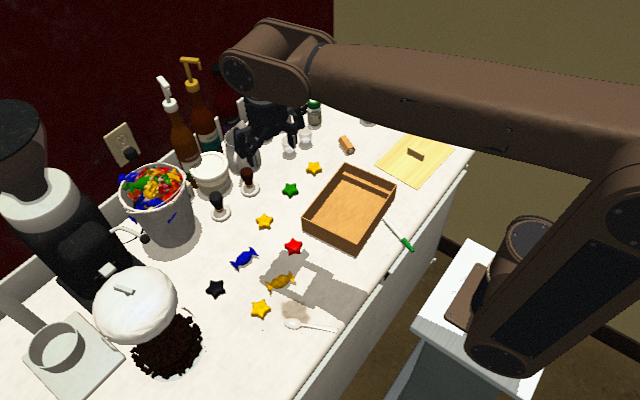

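The wrist view shows everything needed: gold stars at (425,82) and (321,226) with the third half hidden by a finger at (182,266), and the green star at (247,257). The red (308,152) and black (458,162) stars are look-alikes. The twists are gold (370,103) and blue (391,182), the carton is at (101,283) and the box at (165,150). I'll segment and measure from the wrist and scene views.

```bash
cat > meas.py <<'E'
from h import *
def colmask(img,name):
    h=cv2.cvtColor(img,cv2.COLOR_BGR2HSV); H,S,V=h[...,0],h[...,1],h[...,2]
    if name=='y': return (H>14)&(H<32)&(S>150)
    if name=='g': return (H>45)&(H<75)&(S>130)
    if name=='b': return (H>105)&(H<130)&(S>150)
    if name=='r': return ((H<6)|(H>174))&(S>150)
def blobs(cn,names='ygb',hand_ok=False):
    c=cam(cn); W=cloud(c); out=[]
    for n in names:
        m=colmask(c['img'],n)&(W[...,2]>0.006)&(W[...,2]<0.09)&(W[...,0]>0.36)&(W[...,0]<0.85)&(np.abs(W[...,1])<0.45)
        m=cv2.morphologyEx(m.astype(np.uint8),cv2.MORPH_CLOSE,np.ones((3,3)))
        k,l,st,ce=cv2.connectedComponentsWithStats(m)
        for i in range(1,k):
            if st[i,4]<60: continue
            P=W[l==i]; P=P[np.isfinite(P[:,0])&(P[:,2]>0.004)]
            cs,_=cv2.findContours((l==i).astype(np.uint8),cv2.RETR_EXTERNAL,cv2.CHAIN_APPROX_NONE)
            zt=np.percentile(P[:,2],90)
            q=np.array([px2z(c,u,v,zt*0.6)[:2] for u,v in cs[0][:,0]])
            h=cv2.convexHull((q*1e3).astype(np.float32)); M=cv2.moments(h); ctr=np.array([M['m10'],M['m01']])/M['m00']/1e3
            r=cv2.minAreaRect(h); box=cv2.boxPoints(r); e=[box[1]-box[0],box[2]-box[1]]; e=max(e,key=np.linalg.norm); la=np.degrees(np.arctan2(e[1],e[0]))%180
            d=q-ctr; th=np.arctan2(d[:,1],d[:,0]); rr=np.hypot(*d.T); ph=np.degrees(np.angle((rr*np.exp(5j*th)).sum())/5)%72
            out.append(dict(c=n,area=int(st[i,4]),px=np.round(ce[i],0),ctr=np.round(ctr,4),zt=round(float(zt),3),dims=np.round(sorted(r[1]),0),long=round(float(la),1),star=round(float(ph),1)))
    return c,out
if __name__=='__main__':
    import sys
    for cn in sys.argv[1:]:
        print(cn)
        for o in blobs(cn)[1]: print(*[f"{k}={v}" for k,v in o.items()])
E
python3 meas.py wrist scene
python3 - <<'E'
from h import *
c=cam("wrist"); W=cloud(c)
m=(W[...,2]>0.058)&(W[...,2]<0.072)&(W[...,0]>0.3)&(W[...,0]<0.62)&(W[...,1]>-0.25)&(W[...,1]<0.11)
m=cv2.morphologyEx(m.astype(np.uint8),cv2.MORPH_OPEN,np.ones((2,2)))>0
P=W[m]; print(len(P),cv2.minAreaRect(P[:,:2].astype(np.float32)*1000),np.percentile(P[:,2],[5,50,95]))
# floor
m=(W[...,2]<0.02)&(W[...,2]>-0.02); print('table z',np.median(W[250:260,340:345,2]),'box floor',W[150,170],'ledge?',W[195,108],W[180,100])
cv2.imwrite("pics/cart1.png",cv2.resize(c['img'][240:330,60:200],None,fx=5,fy=5,interpolation=cv2.INTER_CUBIC))
E
```

```text
wrist
scene
c=y area=117 px=[345. 143.] ctr=[ 0.6279 -0.2488] zt=0.033 dims=[29. 67.] long=152.2 star=32.9
c=y area=131 px=[314. 168.] ctr=[ 0.6502 -0.1063] zt=0.023 dims=[48. 51.] long=170.1 star=57.1
c=y area=2764 px=[348. 207.] ctr=[ 0.4652 -0.0354] zt=0.062 dims=[194. 278.] long=95.1 star=53.7
c=y area=164 px=[264. 221.] ctr=[0.6389 0.1394] zt=0.024 dims=[46. 49.] long=125.9 star=22.7
c=y area=264 px=[280. 281.] ctr=[0.4767 0.2613] zt=0.032 dims=[36. 71.] long=62.8 star=6.6
c=y area=232 px=[260. 309.] ctr=[0.4716 0.3459] zt=0.023 dims=[47. 50.] long=127.1 star=0.5
c=g area=135 px=[290. 190.] ctr=[0.653  0.0056] zt=0.023 dims=[43. 51.] long=125.8 star=52.6
c=b area=202 px=[244. 258.] ctr=[0.6003 0.2644] zt=0.032 dims=[33. 68.] long=77.5 star=26.5
2184 ((529.1116943359375, -9.658172607421875), (148.58155822753906, 342.76318359375), 37.64168930053711) [nan nan nan]
table z -0.0005403033134534787 box floor [ 0.45002877 -0.04242199  0.00124791] ledge? [ 0.48528747 -0.14634317  0.0311227 ] [ 0.46076531 -0.14975645  0.02737303]
```

View pics/cart1.png

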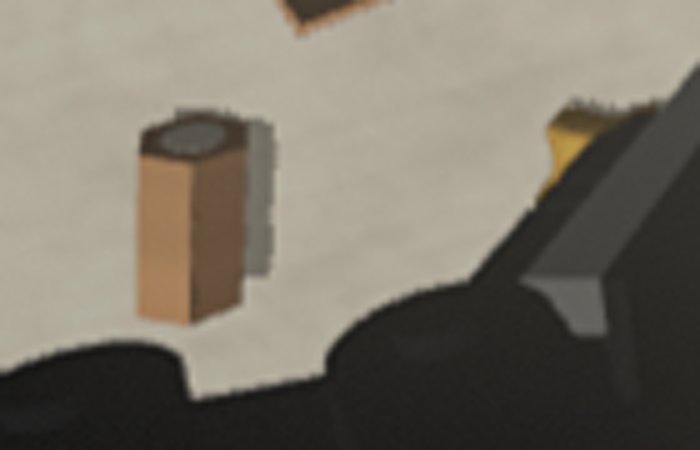

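```bash
sed -i "s/(H>14)&(H<32)&(S>150)/(H>14)\&(H<32)\&(S>(115 if wr else 150))/; s/(S>150)/(S>110)/g; s/def colmask(img,name)/def colmask(img,name,wr=0)/; s/colmask(c\['img'\],n)/colmask(c['img'],n,cn=='wrist')/" meas.py; python3 meas.py wrist; python3 - <<'E'
from h import *
c=cam("wrist"); W=cloud(c); h=cv2.cvtColor(c['img'],cv2.COLOR_BGR2HSV)
for u,v in [(425,82),(321,226),(247,257),(391,182),(370,103),(308,152),(165,150),(101,290)]: print(h[v,u],np.round(W[v,u],3))
E
```

```text
wrist
c=y area=697 px=[421.  85.] ctr=[0.4702 0.3471] zt=0.021 dims=[46. 47.] long=73.9 star=0.4
c=y area=782 px=[366. 107.] ctr=[0.4767 0.2623] zt=0.03 dims=[31. 71.] long=62.3 star=31.8
c=y area=451 px=[318. 230.] ctr=[0.6395 0.14  ] zt=0.021 dims=[46. 46.] long=166.7 star=23.6
c=y area=73 px=[173. 269.] ctr=[ 0.6358 -0.116 ] zt=0.02 dims=[13. 31.] long=123.6 star=30.7
c=b area=264 px=[389. 187.] ctr=[0.6014 0.2661] zt=0.031 dims=[28. 31.] long=54.5 star=34.8
[ 21 147 179] [0.467 0.351 0.02 ]
[ 22 139 183] [0.632 0.147 0.018]
[ 54 112 118] [0.649 0.015 0.019]
[121 111 106] [0.593 0.27  0.025]
[ 20 125 106] [0.472 0.268 0.028]
[  1 156 175] [0.513 0.163 0.019]
[ 15 115 164] [ 0.448 -0.049  0.002]
[ 14 105 104] [ 0.631 -0.237  0.026]
```

```bash
python3 - <<'E'
from h import *
print(get_state()['eef_pos'],get_state()['time'])
c=cam("wrist"); cv2.imwrite("pics/w2.png",c['img']); cv2.imwrite("pics/w2c.png",cv2.resize(c['img'][50:260,40:290],None,fx=3,fy=2.8,interpolation=cv2.INTER_CUBIC)[:600,:800])
W=cloud(c)
m=(W[...,2]>0.058)&(W[...,2]<0.072)&(W[...,0]>0.34)&(W[...,0]<0.60)&(W[...,1]>-0.20)&(W[...,1]<0.11)
m[250:]=0
k,l,st,_=cv2.connectedComponentsWithStats(m.astype(np.uint8)); print(st[st[:,4]>30][1:])
i=1+np.argmax(st[1:,4]); m=l==i
P=W[m]; P=P[np.isfinite(P[:,0])]; print(len(P),cv2.minAreaRect(P[:,:2].astype(np.float32)*1000))
E
```

```text
[0.51879152 0.18049439 0.34683124] 2.0333
[[  50   64  218  184 2208]]
2208 ((462.1746520996094, -31.598739624023438), (176.31900024414062, 241.2608642578125), 5.173747539520264)
```

View pics/w2c.png

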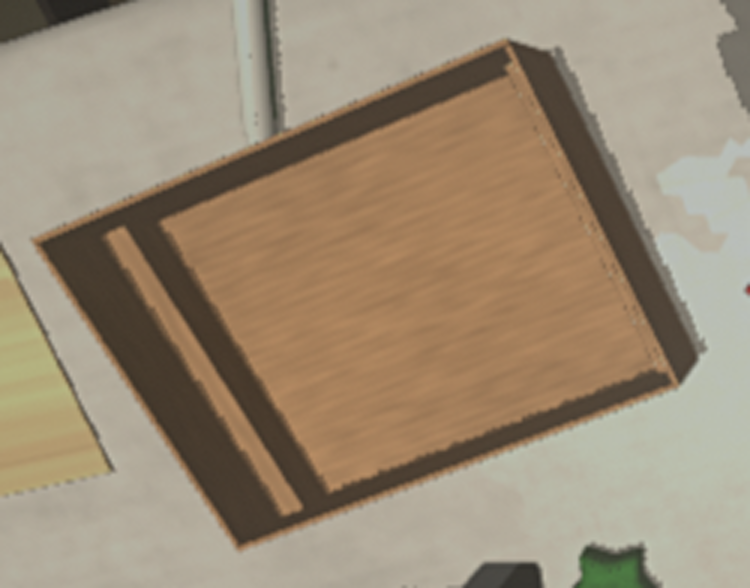

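The box rim fit gives 176×241 mm against the stated 176×240, with its centre at (0.463,-0.032) and yaw about 5.2°. First I'll pick the star at (0.471,0.3465), whose point axis of about 72.5° matches the present jaw angle.

Call:
move_arm(
  linear=[
    [-0.007, 0.024, -0.025],
    [-0.007, 0.024, -0.028],
    [-0.007, 0.024, -0.028],
    [-0.007, 0.024, -0.028],
    [-0.007, 0.024, -0.028],
    [-0.007, 0.024, -0.028],
    [-0.006, 0.022, -0.028],
    [0, 0, -0.028],
    [0, 0, -0.01],
    [0, 0, 0],
  ],
  twist=[
    [0, 0, 0],
    [0, 0, 0],
    [0, 0, 0],
    [0, 0, 0],
    [0, 0, 0],
    [0, 0, 0],
    [0, 0, 0],
    [0, 0, 0],
    [0, 0, 0],
    [0, 0, 0],
  ],
  grip=1.0,
  force=30,
)

```text
time: 2.92
eef_pos: [0.4636, 0.3603, 0.1104]
tcp_rot: [0.141, 0.99, -0.0, 0.008]
contact_force: [-0.3, 0.3, 0.5]
opening: 0.999
```

```bash
cat > st.py <<'E'
from h import *
from scipy.spatial.transform import Rotation as Ro
import sys
s=get_state(); R=Ro.from_quat(s['tcp_rot']).as_matrix()
print('t',round(s['time'],2),'pos',np.round(s['eef_pos'],4),'jawang',round(float(np.degrees(np.arctan2(R[1,1],R[0,1]))%180),1),'z',np.round(R[:,2],3),'F',np.round(s['contact_force'],1),'op',round(s['opening'],3),'q6',np.round(s['qpos'],2))
a=[float(x) for x in sys.argv[1:]]
if len(a)>=3: print('delta',np.round(np.array(a[:3])-s['eef_pos'],4))
if len(a)>=4:
    d=(a[3]-np.degrees(np.arctan2(R[1,1],R[0,1]))+90)%180-90; print('turn z',round(d,1))
# levelling twist, world deg
ax=np.cross(R[:,2],[0,0,-1]); print('level',np.round(np.degrees(ax),1))
E
python3 st.py 0.471 0.3465 0.010 72.5
```

```text
t 2.92 pos [0.4636 0.3603 0.1104] jawang 73.7 z [ 0.015 -0.003 -1.   ] F [-0.3  0.3  0.5] op 0.999 q6 [ 0.49  0.19  1.88 -0.01  1.06 -0.79]
delta [ 0.0074 -0.0138 -0.1004]
turn z -1.2
level [0.2 0.9 0. ]
```

Call:
move_arm(
  linear=[
    [0.005, -0.009, -0.02],
    [0.0024, -0.005, -0.02],
    [0, 0, -0.015],
    [0, 0, 0],
    [0, 0, 0],
  ],
  twist=[
    [0, 0.9, -1.2],
    [0, 0, 0],
    [0, 0, 0],
    [0, 0, 0],
    [0, 0, 0],
  ],
)

```text
time: 3.33
eef_pos: [0.4756, 0.348, 0.0615]
tcp_rot: [0.152, 0.988, 0.001, 0.004]
contact_force: [0.3, 0.8, -0.0]
opening: 1.003
```

```bash
python3 st.py 0.471 0.3465 0.010 72.5; python3 meas.py wrist; python3 -c "
from h import *
c=cam('wrist'); cv2.imwrite('pics/w3.png',c['img'])"
```

```text
t 3.33 pos [0.4756 0.348  0.0615] jawang 72.5 z [ 0.008  0.001 -1.   ] F [ 0.3  0.8 -0. ] op 1.003 q6 [ 0.46  0.26  1.9  -0.    0.98 -0.8 ]
delta [-0.0046 -0.0015 -0.0515]
turn z -0.0
level [-0.1  0.5  0. ]
wrist
c=y area=2961 px=[315. 202.] ctr=[0.4704 0.3469] zt=0.02 dims=[47. 51.] long=162.2 star=0.3
c=y area=3146 px=[196. 246.] ctr=[0.4764 0.2593] zt=0.029 dims=[36. 75.] long=62.9 star=54.6
```

View pics/w3.png

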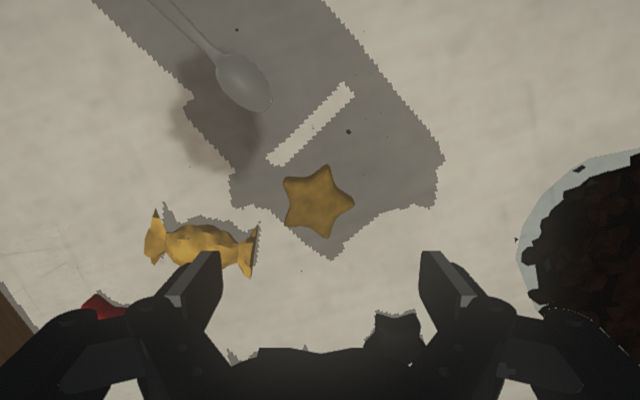

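The wrist view confirms the star is centred between the fingers at (318,202), with the twist's end clear of the left finger. Descending.

Call:
move_arm(
  linear=[
    [-0.004, -0.0015, -0.016],
    [0, 0, -0.016],
    [0, 0, -0.01],
    [0, 0, -0.005],
    [0, 0, 0],
    [0, 0, 0],
  ],
  twist=[
    [0, 0.5, 0],
    [0, 0, 0],
    [0, 0, 0],
    [0, 0, 0],
    [0, 0, 0],
    [0, 0, 0],
  ],
  grip=0.85,
)

```text
time: 3.93
eef_pos: [0.4747, 0.3485, 0.0176]
tcp_rot: [0.151, 0.988, 0.004, 0.004]
contact_force: [-0.5, 0.7, 0.0]
opening: 0.848
```

```bash
python3 st.py 0.471 0.3465 0.010 72.5
```

```text
t 3.93 pos [0.4747 0.3485 0.0176] jawang 72.6 z [ 0.009  0.007 -1.   ] F [-0.5  0.7  0. ] op 0.848 q6 [ 0.46  0.32  1.92  0.    0.9  -0.81]
delta [-0.0037 -0.002  -0.0076]
turn z -0.1
level [-0.4  0.5  0. ]
```

Call:
move_arm(
  linear=[
    [-0.004, -0.002, -0.007],
    [-0.002, 0, -0.003],
    [0, 0, 0],
  ],
  twist=[
    [-0.4, 0.5, 0],
    [0, 0, 0],
    [0, 0, 0],
  ],
)

```text
time: 4.18
eef_pos: [0.4689, 0.3468, 0.0079]
tcp_rot: [0.151, 0.988, 0.0, 0.0]
contact_force: [-0.3, -0.3, 0.5]
opening: 0.851
```

Call:
move_arm(
  linear=[
    [0, 0, 0],
    [0, 0, 0],
    [0, 0, 0],
    [0, 0, 0],
    [0, 0, 0],
    [0, 0, 0],
    [0, 0, 0],
    [0, 0, 0],
  ],
  twist=[
    [0, 0, 0],
    [0, 0, 0],
    [0, 0, 0],
    [0, 0, 0],
    [0, 0, 0],
    [0, 0, 0],
    [0, 0, 0],
    [0, 0, 0],
  ],
  grip=0.4,
  force=30,
)

```text
time: 4.85
eef_pos: [0.4696, 0.3473, 0.0092]
tcp_rot: [0.151, 0.988, 0.001, 0.001]
contact_force: [0.2, -0.5, -0.3]
opening: 0.402
```

```bash
python3 st.py 0.471 0.3465 0.010 72.5
```

```text
t 4.85 pos [0.4696 0.3473 0.0092] jawang 72.6 z [ 0.003  0.001 -1.   ] F [ 0.2 -0.5 -0.3] op 0.402 q6 [ 0.46  0.33  1.92 -0.    0.89 -0.8 ]
delta [ 0.0014 -0.0008  0.0008]
turn z -0.1
level [-0.1  0.2  0. ]
```

```bash
python3 -c "
from h import *
c=cam('wrist'); cv2.imwrite('pics/w4.png',c['img'])"
```

```text
(no output)
```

View pics/w4.png

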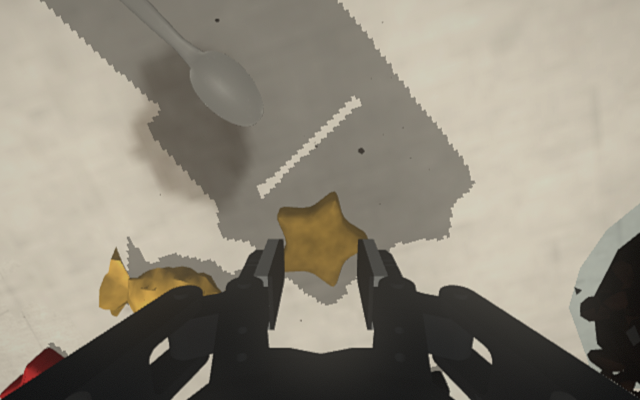

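The fingers at (270,240) and (372,240) straddle the star at (320,240) and just touch it. I'll close further and see whether it stops on the star.

Call:
move_arm(
  linear=[
    [0, 0, 0],
    [0, 0, 0],
    [0, 0, 0],
    [0, 0, 0],
  ],
  twist=[
    [0, 0, 0],
    [0, 0, 0],
    [0, 0, 0],
    [0, 0, 0],
  ],
  grip=0.0,
  force=30,
)

```text
time: 5.23
eef_pos: [0.4697, 0.3473, 0.0092]
tcp_rot: [0.151, 0.988, 0.001, 0.001]
contact_force: [-0.2, -0.7, 0.4]
opening: -0.003
```

```bash
python3 -c "
from h import *
c=cam('wrist'); cv2.imwrite('pics/w5.png',c['img'])"
```

```text
(no output)
```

View pics/w5.png

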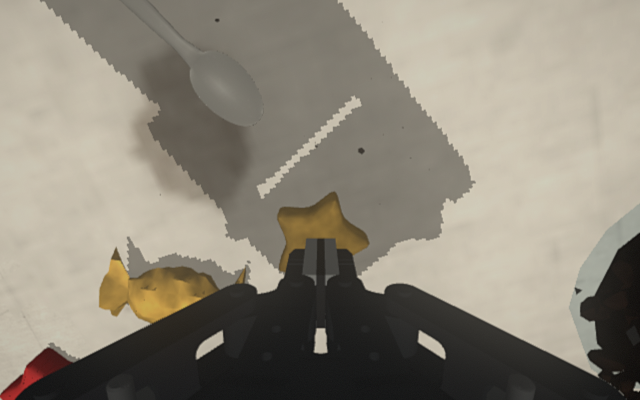

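The jaws shut above the star without gripping it, so the tips are higher than I assumed. I'll measure their height from depth.

```bash
python3 -c "
from h import *
c=cam('wrist')
W=cloud(c)
for v in range(225,335,6): print(v,[np.round(W[v,u],4).tolist() for u in (310,330)])
print(get_state()['eef_pos'], tips_ahead)
for n in ('side','scene'):
  c=cam(n); u,v=w2px(c,[0.47,0.347,0.02]); u,v=int(u),int(v); cv2.imwrite(f'pics/{n}5.png',cv2.resize(c['img'][max(0,v-60):v+40,u-60:u+60],None,fx=6,fy=6,interpolation=cv2.INTER_CUBIC)); print(u,v)
"
```

```text
225 [[0.4579, 0.3461, 0.0195], [0.4609, 0.3558, 0.0197]]
231 [[0.4611, 0.3451, 0.0194], [0.4635, 0.3549, 0.0211]]
237 [[0.4643, 0.344, 0.0192], [0.4669, 0.3539, 0.0205]]
243 [[0.4574, 0.347, 0.0439], [0.4605, 0.3552, 0.0429]]
249 [[0.4579, 0.347, 0.0492], [0.4599, 0.3551, 0.0502]]
255 [[0.4576, 0.3472, 0.0555], [0.4599, 0.3549, 0.0558]]
261 [[0.4575, 0.3474, 0.0611], [0.4598, 0.3548, 0.0612]]
267 [[0.4573, 0.3476, 0.0665], [0.46, 0.3546, 0.0657]]
273 [[0.4571, 0.3478, 0.0714], [0.4599, 0.3545, 0.0703]]
279 [[0.4567, 0.3481, 0.0765], [0.4588, 0.3546, 0.0765]]
285 [[0.4561, 0.3485, 0.0815], [0.4587, 0.3545, 0.0804]]
291 [[0.4571, 0.3482, 0.0835], [0.4582, 0.3545, 0.0849]]
297 [[0.457, 0.3484, 0.0871], [0.4578, 0.3545, 0.0889]]
303 [[0.4568, 0.3485, 0.0907], [0.459, 0.3541, 0.09]]
309 [[0.4576, 0.3483, 0.0925], [0.4611, 0.3535, 0.0898]]
315 [[0.4597, 0.3476, 0.0922], [0.4673, 0.3518, 0.0837]]
321 [[0.4672, 0.345, 0.0842], [0.4702, 0.3509, 0.0827]]
327 [[0.4692, 0.3443, 0.0845], [0.4712, 0.3506, 0.0844]]
333 [[0.4715, 0.3436, 0.0843], [0.4735, 0.3499, 0.0843]]
[0.4696617  0.34734207 0.00920317] 0.008
300 291
259 308
```

View pics/side5.png

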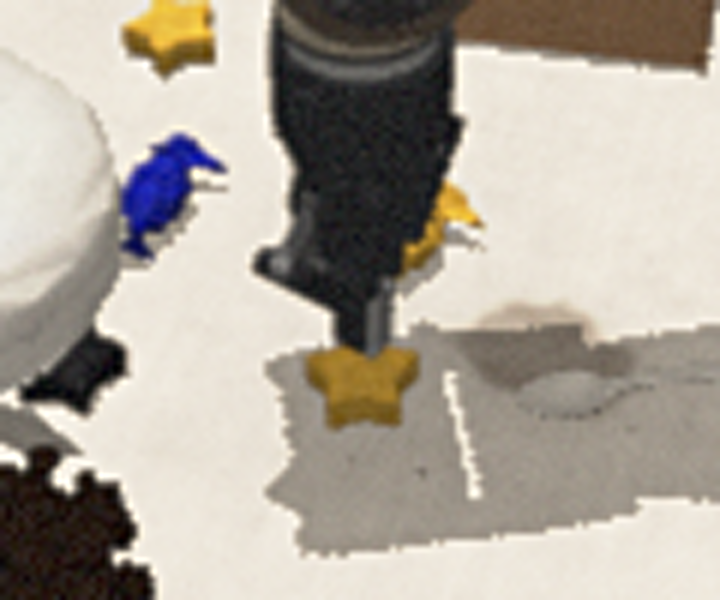

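View pics/scene5.png

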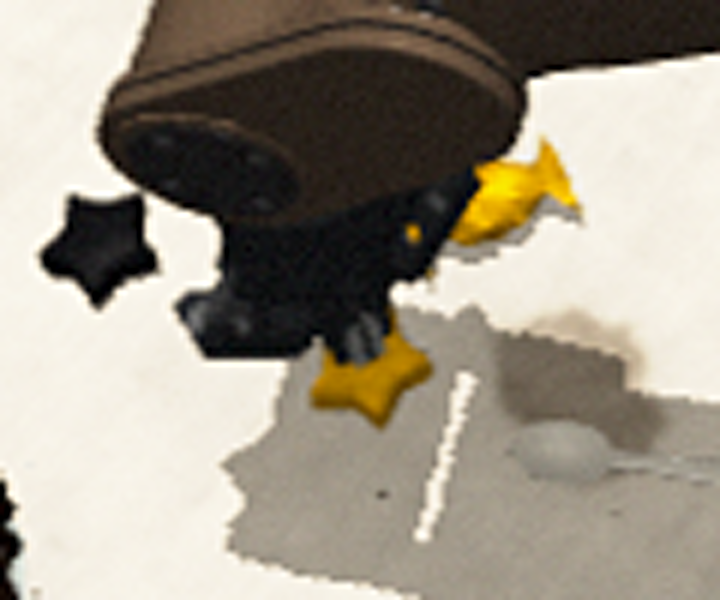

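```bash
python3 -c "
from h import *
for n in ('side','scene'):
  c=cam(n); W=cloud(c); 
  for z in (0.0,0.01,0.02,0.03,0.04): print(n,z,np.round(w2px(c,[0.4697,0.3473,z]),1))
  u0,v0={'side':(300,291),'scene':(259,308)}[n]
  for v in range(v0-14,v0+6): print(v,[(u,np.round(W[v,u],3).tolist()) for u in (u0-1,u0+1)], )
"
```

```text
side 0.0 [300.5 296.8]
side 0.01 [300.5 294.2]
side 0.02 [300.5 291.6]
side 0.03 [300.4 288.9]
side 0.04 [300.4 286.2]
277 [(299, [0.468, 0.364, 0.09]), (301, [0.462, 0.365, 0.092])]
278 [(299, [0.468, 0.365, 0.086]), (301, [0.462, 0.365, 0.088])]
279 [(299, [0.468, 0.364, 0.083]), (301, [0.463, 0.363, 0.083])]
280 [(299, [0.465, 0.372, 0.087]), (301, [0.463, 0.363, 0.08])]
281 [(299, [0.465, 0.374, 0.086]), (301, [0.465, 0.358, 0.07])]
282 [(299, [0.468, 0.364, 0.072]), (301, [0.465, 0.357, 0.066])]
283 [(299, [0.469, 0.362, 0.066]), (301, [0.465, 0.358, 0.063])]
284 [(299, [0.469, 0.362, 0.062]), (301, [0.465, 0.357, 0.059])]
285 [(299, [0.468, 0.363, 0.06]), (301, [0.465, 0.356, 0.054])]
286 [(299, [0.469, 0.362, 0.055]), (301, [0.465, 0.358, 0.052])]
287 [(299, [0.469, 0.363, 0.052]), (301, [0.465, 0.356, 0.047])]
288 [(299, [0.468, 0.364, 0.05]), (301, [0.466, 0.355, 0.042])]
289 [(299, [0.469, 0.362, 0.044]), (301, [0.466, 0.355, 0.039])]
290 [(299, [0.475, 0.342, 0.019]), (301, [0.465, 0.358, 0.038])]
291 [(299, [0.474, 0.348, 0.022]), (301, [0.469, 0.345, 0.02])]
292 [(299, [
[... 1017 characters left out ...]
 [(258, [0.463, 0.351, 0.065]), (260, [0.46, 0.348, 0.063])]
304 [(258, [0.462, 0.352, 0.062]), (260, [0.461, 0.348, 0.055])]
305 [(258, [0.462, 0.354, 0.06]), (260, [0.461, 0.349, 0.053])]
306 [(258, [0.462, 0.354, 0.055]), (260, [0.46, 0.35, 0.051])]
307 [(258, [0.463, 0.355, 0.049]), (260, [0.461, 0.35, 0.043])]
308 [(258, [0.463, 0.356, 0.045]), (260, [0.469, 0.346, 0.021])]
309 [(258, [0.47, 0.352, 0.023]), (260, [0.467, 0.348, 0.02])]
310 [(258, [0.469, 0.353, 0.021]), (260, [0.465, 0.35, 0.021])]
311 [(258, [0.467, 0.355, 0.021]), (260, [0.462, 0.353, 0.024])]
312 [(258, [0.465, 0.358, 0.023]), (260, [0.462, 0.354, 0.02])]
313 [(258, [0.464, 0.359, 0.021]), (260, [0.46, 0.356, 0.02])]
```

All three cameras put the shut fingertips at z≈0.040 while the TCP reads 0.009. The tips are therefore about 31 mm behind the reported TCP, not 8 mm ahead, and the jaws closing freely over the 20 mm star fits that. I'll work to the seen tips and descend in small steps while watching the force.

Call:
move_arm(
  linear=[
    [0, 0, 0.003],
    [0, 0, 0],
    [0, 0, 0],
    [0, 0, 0],
    [0, 0, 0],
    [0, 0, 0],
  ],
  twist=[
    [0, 0, 0],
    [0, 0, 0],
    [0, 0, 0],
    [0, 0, 0],
    [0, 0, 0],
    [0, 0, 0],
  ],
  grip=0.8,
)

```text
time: 6.03
eef_pos: [0.4698, 0.3474, 0.0127]
tcp_rot: [0.151, 0.988, 0.001, 0.002]
contact_force: [0.1, 1.0, -0.0]
opening: 0.795
```

```bash
cat > tips.py <<'E'
from h import *
c=cam('wrist'); W=cloud(c); s=get_state()
from scipy.spatial.transform import Rotation as Ro
R=Ro.from_quat(s['tcp_rot']).as_matrix(); T=(W-s['eef_pos'])@R
m=(np.abs(T[...,0])<0.02)&(T[...,2]>-0.09)&(T[...,2]<0.06)&(W[...,2]>0.005)
h=cv2.cvtColor(c['img'],cv2.COLOR_BGR2HSV); m&=(h[...,1]<90)&(h[...,2]<150)
for a,b in ((-0.07,0),(0,0.07)):
    k=m&(T[...,1]>a)&(T[...,1]<b); P=T[k]
    if len(P): z=P[:,2]; q=P[z>np.percentile(z,97)]; print('tip',len(P),np.round(np.percentile(z,[50,97,99.5]),4),'y',np.round(np.percentile(q[:,1],[5,95]),4),'x',np.round(np.percentile(q[:,0],[5,95]),4))
E
python3 tips.py; python3 st.py
```

```text
tip 8559 [-0.0841 -0.0396 -0.0329] y [-0.0394 -0.012 ] x [-0.0165  0.0116]
tip 8609 [-0.0841 -0.0396 -0.0327] y [0.0126 0.0401] x [-0.0098  0.0116]
t 6.08 pos [0.4698 0.3474 0.0127] jawang 72.6 z [ 0.003  0.001 -1.   ] F [-0.3  0.4  0.1] op 0.799 q6 [ 0.46  0.32  1.92 -0.    0.89 -0.8 ]
level [-0.1  0.2  0. ]
```

Call:
move_arm(
  linear=[
    [0, 0, -0.01],
    [0, 0, -0.01],
    [0, 0, -0.008],
    [0, 0, 0],
    [0, 0, 0],
  ],
  twist=[
    [0, 0, 0],
    [0, 0, 0],
    [0, 0, 0],
    [0, 0, 0],
    [0, 0, 0],
  ],
)

```text
time: 6.5
eef_pos: [0.4691, 0.347, -0.0192]
tcp_rot: [0.151, 0.988, 0.0, 0.001]
contact_force: [-0.2, 0.4, 0.0]
opening: 0.8
```

```bash
python3 st.py; python3 -c "
from h import *
c=cam('wrist'); cv2.imwrite('pics/w6.png',c['img']);W=cloud(c)
for u in (228,236,244,252,396,404,412): 
  z=[(v,np.round(W[v,u],3).tolist()) for v in range(225,275,5)]; print(u,[(v,p[2]) for v,p in z])
"
```

```text
t 6.5 pos [ 0.4691  0.347  -0.0192] jawang 72.6 z [ 0.002  0.001 -1.   ] F [-0.2  0.4  0. ] op 0.8 q6 [ 0.46  0.37  1.93 -0.    0.84 -0.8 ]
level [-0.   0.1  0. ]
228 [(225, -0.001), (230, 0.001), (235, 0.001), (240, -0.0), (245, 0.018), (250, 0.023), (255, 0.027), (260, 0.032), (265, 0.037), (270, 0.038)]
236 [(225, -0.001), (230, -0.001), (235, -0.0), (240, 0.0), (245, 0.017), (250, 0.024), (255, 0.026), (260, 0.026), (265, 0.028), (270, 0.027)]
244 [(225, -0.001), (230, -0.001), (235, 0.0), (240, -0.001), (245, 0.001), (250, -0.0), (255, 0.0), (260, 0.014), (265, 0.015), (270, 0.016)]
252 [(225, -0.0), (230, -0.001), (235, 0.001), (240, -0.001), (245, -0.001), (250, -0.001), (255, -0.001), (260, -0.0), (265, -0.0), (270, -0.001)]
396 [(225, -0.001), (230, -0.0), (235, -0.001), (240, -0.0), (245, -0.0), (250, -0.0), (255, 0.0), (260, -0.001), (265, 0.0), (270, -0.0)]
404 [(225, -0.001), (230, 0.001), (235, -0.001), (240, -0.002), (245, 0.017), (250, 0.023), (255, 0.026), (260, 0.025), (265, 0.026), (270, 0.028)]
412 [(225, -0.001), (230, 0.0), (235, -0.0), (240, -0.001), (245, 0.017), (250, 0.023), (255, 0.027), (260, 0.032), (265, 0.036), (270, 0.038)]
```

View pics/w6.png

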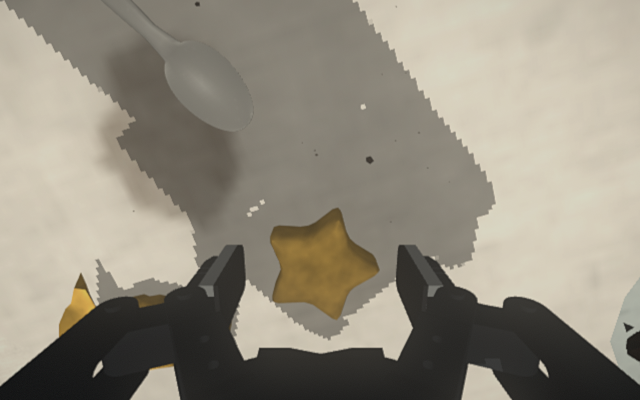

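The wrist view shows the star at (325,263) between the tips at (235,245) and (405,245). Tip z is about 0.014 with the TCP at -0.019, so tips ≈ TCP + 0.032. I'll go down 7 mm more and close.

Call:
move_arm(
  linear=[
    [0, 0, -0.007],
    [0, 0, -0.002],
    [0, 0, 0],
  ],
  twist=[
    [0, 0, 0],
    [0, 0, 0],
    [0, 0, 0],
  ],
)

```text
time: 6.8
eef_pos: [0.4689, 0.347, -0.0291]
tcp_rot: [0.151, 0.988, 0.0, 0.001]
contact_force: [-0.0, 0.1, 0.2]
opening: 0.805
```

Call:
move_arm(
  linear=[
    [0, 0, 0],
    [0, 0, 0],
    [0, 0, 0],
    [0, 0, 0],
    [0, 0, 0],
    [0, 0, 0],
    [0, 0, 0],
  ],
  twist=[
    [0, 0, 0],
    [0, 0, 0],
    [0, 0, 0],
    [0, 0, 0],
    [0, 0, 0],
    [0, 0, 0],
    [0, 0, 0],
  ],
  grip=0.3,
  force=30,
)

```text
time: 7.38
eef_pos: [0.4704, 0.3476, -0.0269]
tcp_rot: [0.151, 0.988, 0.001, 0.002]
contact_force: [-0.3, 0.8, 0.1]
opening: 0.551
```

```bash
python3 st.py
```

```text
t 7.38 pos [ 0.4704  0.3476 -0.0269] jawang 72.6 z [ 0.005  0.002 -1.   ] F [-0.3  0.8  0.1] op 0.551 q6 [ 0.46  0.39  1.93 -0.    0.82 -0.8 ]
level [-0.1  0.3  0. ]
```

The jaws stopped at 0.551, about 47 mm, so the star is held. I'll lift it and carry it to box slot (-22,+50), which is world (0.4366,0.0158).

Call:
move_arm(
  linear=[
    [0, 0, 0.015],
    [0, 0, 0.03],
    [0, 0, 0.03],
    [0, -0.01, 0.025],
    [-0.003, -0.02, 0],
    [-0.003, -0.03, 0],
    [-0.003, -0.035, 0],
    [-0.003, -0.035, 0],
    [-0.003, -0.035, 0],
    [-0.003, -0.035, 0],
    [-0.003, -0.035, 0],
    [-0.003, -0.035, 0],
    [-0.003, -0.03, 0],
    [-0.003, -0.02, 0],
    [-0.003, -0.01, 0],
    [0, 0, 0],
    [0, 0, 0],
  ],
  twist=[
    [0, 0, 0],
    [0, 0, 0],
    [0, 0, 0],
    [0, 0, 2],
    [0, 0, 3],
    [0, 0, 3],
    [0, 0, 3],
    [0, 0, 3],
    [0, 0, 3],
    [0, 0, 3],
    [0, 0, 2.6],
    [0, 0, 0],
    [0, 0, 0],
    [0, 0, 0],
    [0, 0, 0],
    [0, 0, 0],
    [0, 0, 0],
  ],
)

```text
time: 8.8
eef_pos: [0.4321, 0.0039, 0.0781]
tcp_rot: [-0.057, 0.998, 0.0, 0.005]
contact_force: [-0.3, 0.1, 0.1]
opening: 0.548
```

```bash
python3 st.py 0.4366 0.0158 -0.02 95.2
```

```text
t 8.8 pos [0.4321 0.0039 0.0781] jawang 96.6 z [ 0.011  0.001 -1.   ] F [-0.3  0.1  0.1] op 0.548 q6 [-0.23 -0.12  2.26  0.    0.99 -1.92]
delta [ 0.0045  0.0119 -0.0981]
turn z -1.4
level [-0.   0.6  0. ]
```

Call:
move_arm(
  linear=[
    [0.004, 0.01, -0.02],
    [0.001, 0.002, -0.02],
    [0, 0, 0],
    [0, 0, 0],
  ],
  twist=[
    [0, 0.6, -1.4],
    [0, 0, 0],
    [0, 0, 0],
    [0, 0, 0],
  ],
)

```text
time: 9.13
eef_pos: [0.4391, 0.0185, 0.0386]
tcp_rot: [-0.045, 0.999, 0.0, 0.002]
contact_force: [-0.2, -0.1, 0.8]
opening: 0.548
```

```bash
python3 st.py 0.4366 0.0158 -0.022 95.2;  python3 -c "
from h import *
c=cam('wrist'); cv2.imwrite('pics/w7.png',c['img'])"
```

```text
t 9.13 pos [0.4391 0.0185 0.0386] jawang 95.2 z [ 0.004  0.001 -1.   ] F [-0.2 -0.1  0.8] op 0.548 q6 [-0.19 -0.03  2.26  0.    0.9  -1.85]
delta [-0.0025 -0.0027 -0.0606]
turn z -0.0
level [-0.   0.2  0. ]
```

View pics/w7.png

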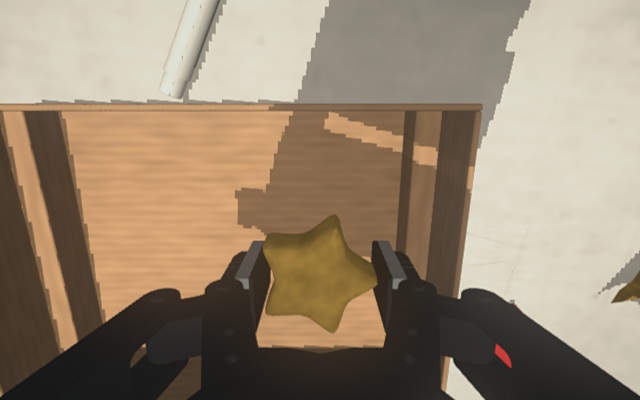

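The star is held and square to the box, with the fingers clear of the ledge at (425,150). Lowering to the floor and releasing.

Call:
move_arm(
  linear=[
    [-0.002, -0.002, -0.02],
    [0, 0, -0.02],
    [0, 0, -0.01],
    [0, 0, -0.005],
    [0, 0, 0],
    [0, 0, 0],
  ],
  twist=[
    [0, 0, 0],
    [0, 0, 0],
    [0, 0, 0],
    [0, 0, 0],
    [0, 0, 0],
    [0, 0, 0],
  ],
)

```text
time: 9.68
eef_pos: [0.4416, 0.0176, -0.0124]
tcp_rot: [-0.048, 0.999, -0.001, 0.007]
contact_force: [0.1, 0.1, 1.0]
opening: 0.552
```

```bash
python3 st.py 0.4366 0.0158 -0.023 95.2
```

```text
t 9.68 pos [ 0.4416  0.0176 -0.0124] jawang 95.5 z [ 0.014 -0.001 -1.   ] F [0.1 0.1 1. ] op 0.552 q6 [-0.19  0.08  2.27  0.    0.77 -1.86]
delta [-0.005  -0.0018 -0.0106]
turn z -0.3
level [0.1 0.8 0. ]
```

Call:
move_arm(
  linear=[
    [-0.002, -0.001, -0.007],
    [0, 0, -0.004],
    [0, 0, 0],
    [0, 0, 0],
  ],
  twist=[
    [0, 0.8, 0],
    [0, 0, 0],
    [0, 0, 0],
    [0, 0, 0],
  ],
)

```text
time: 10.02
eef_pos: [0.442, 0.0161, -0.0217]
tcp_rot: [-0.048, 0.999, -0.001, 0.002]
contact_force: [-0.3, -0.5, -0.2]
opening: 0.549
```

Call:
move_arm(
  linear=[
    [0, 0, 0],
    [0, 0, 0],
    [0, 0, 0],
    [0, 0, 0],
    [0, 0, 0.01],
    [0, 0, 0.03],
    [0, 0, 0.035],
    [0, 0, 0.03],
    [0.01, 0.01, 0.005],
    [0, 0, 0],
  ],
  twist=[
    [0, 0, 0],
    [0, 0, 0],
    [0, 0, 0],
    [0, 0, 0],
    [0, 0, 0],
    [0, 0, 0],
    [0, 0, 0],
    [0, 0, 0],
    [0, 0, 0],
    [0, 0, 0],
  ],
  grip=0.7,
)

```text
time: 10.85
eef_pos: [0.4501, 0.0265, 0.0963]
tcp_rot: [-0.047, 0.999, -0.001, 0.001]
contact_force: [0.5, 0.3, -0.1]
opening: 0.697
```

```bash
python3 st.py 0.639 0.1395 0.05 95; python3 meas.py wrist scene;  python3 -c "
from h import *
c=cam('wrist'); cv2.imwrite('pics/w8.png',c['img'])"
```

```text
t 10.85 pos [0.4501 0.0265 0.0963] jawang 95.4 z [ 0.002 -0.001 -1.   ] F [ 0.5  0.3 -0.1] op 0.697 q6 [-0.17 -0.1   2.2  -0.    1.03 -1.83]
delta [ 0.1889  0.113  -0.0463]
turn z -0.4
level [0.1 0.1 0. ]
wrist
c=y area=2019 px=[ 98. 222.] ctr=[ 0.4914 -0.1462] zt=0.028 dims=[ 12. 142.] long=5.2 star=42.4
c=y area=2470 px=[306. 187.] ctr=[0.4442 0.0153] zt=0.023 dims=[49. 53.] long=4.9 star=22.6
c=y area=66 px=[ 32. 185.] ctr=[ 0.4541 -0.1746] zt=0.066 dims=[ 1. 34.] long=5.6 star=41.8
c=y area=2906 px=[602. 253.] ctr=[0.4765 0.2575] zt=0.03 dims=[38. 87.] long=63.2 star=55.2
c=y area=135 px=[379. 259.] ctr=[0.4979 0.0804] zt=0.028 dims=[ 8. 20.] long=5.0 star=49.5
c=y area=328 px=[380. 291.] ctr=[0.5261 0.0855] zt=0.028 dims=[13. 33.] long=4.5 star=44.9
c=y area=68 px=[ 63. 315.] ctr=[ 0.5592 -0.165 ] zt=0.066 dims=[ 2. 42.] long=5.6 star=42.5
c=y area=62 px=[  3. 348.] ctr=[ 0.6148 -0.2402] zt=0.03 dims=[ 8. 17.] long=170.6 star=43.1
c=y area=960 px=[168. 386.] ctr=[ 0.6486 -0.0982] zt=0.02 dims=[37. 42.] long=95.4 star=17.9
scene
c=y area=138 px=[313. 168.] ctr=[ 0.65   -0.1054] zt=0.023 dims=[46. 55.] long=110.2 star=56.5
c=y area=2615 px=[348. 215.] ctr=[ 0.46   -0.0296] zt=0.062 dims=[193. 279.] long=95.3 star=70.5
c=y area=167 px=[264. 221.] ctr=[0.6389 0.1395] zt=0.024 dims=[46. 49.] long=125.9 star=22.3
c=y area=261 px=[280. 281.] ctr=[0.4767 0.2618] zt=0.031 dims=[36. 71.] long=62.5 star=9.4
c=g area=138 px=[290. 190.] ctr=[0.6528 0.0059] zt=0.023 dims=[42. 51.] long=128.8 star=53.9
c=b area=212 px=[244. 258.] ctr=[0.6002 0.2637] zt=0.032 dims=[33. 69.] long=78.8 star=3.9
```

View pics/w8.png

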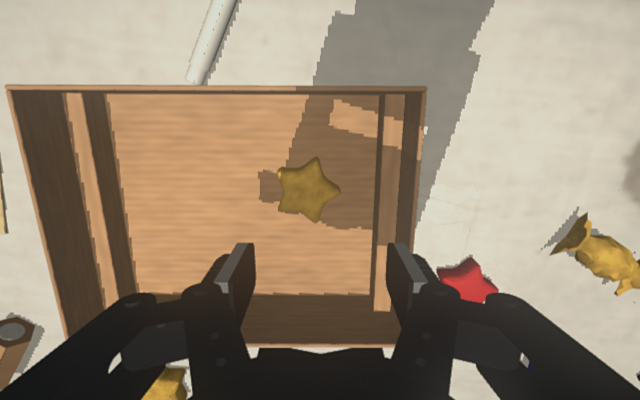

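The first star lies flat in the box at wrist pixel (308,188), world (0.444,0.015). Next is the star at (0.639,0.1395), whose axis is about 95°, so no turn is needed.

Call:
move_arm(
  linear=[
    [0.015, 0.009, 0],
    [0.028, 0.017, 0],
    [0.03, 0.018, 0],
    [0.03, 0.018, 0],
    [0.03, 0.018, -0.01],
    [0.025, 0.015, -0.01],
    [0.012, 0.007, -0.01],
    [0.003, 0, -0.005],
    [0, 0, 0],
    [0, 0, 0],
  ],
  twist=[
    [0, 0, 0],
    [0, 0, 0],
    [0, 0, 0],
    [0, 0, 0],
    [0, 0, 0],
    [0, 0, 0],
    [0, 0, 0],
    [0, 0, 0],
    [0, 0, 0],
    [0, 0, 0],
  ],
  grip=0.8,
)

```text
time: 11.83
eef_pos: [0.6111, 0.1293, 0.0372]
tcp_rot: [-0.045, 0.999, -0.001, -0.021]
contact_force: [-1.4, -0.1, 0.3]
opening: 0.802
```

```bash
python3 st.py 0.639 0.1395 -0.027 95; python3 meas.py wrist;  python3 -c "
from h import *
c=cam('wrist'); cv2.imwrite('pics/w9.png',c['img'])"
```

```text
t 11.83 pos [0.6111 0.1293 0.0372] jawang 95.2 z [-0.041 -0.003 -0.999] F [-1.4 -0.1  0.3] op 0.802 q6 [ 0.05  0.38  1.78 -0.    1.02 -1.61]
delta [ 0.0279  0.0102 -0.0642]
turn z -0.2
level [ 0.2 -2.4  0. ]
wrist
c=y area=89 px=[236.   7.] ctr=[0.4962 0.0754] zt=0.029 dims=[6. 7.] long=10.6 star=44.0
c=y area=3759 px=[602.  23.] ctr=[0.4895 0.269 ] zt=0.029 dims=[36. 52.] long=95.2 star=41.7
c=y area=3336 px=[332. 265.] ctr=[0.6395 0.1405] zt=0.02 dims=[49. 51.] long=41.6 star=24.5
c=g area=987 px=[114. 284.] ctr=[6.627e-01 4.000e-04] zt=0.02 dims=[26. 42.] long=101.2 star=47.8
c=b area=4495 px=[554. 229.] ctr=[0.5997 0.2696] zt=0.03 dims=[38. 78.] long=72.6 star=36.0
```

View pics/w9.png

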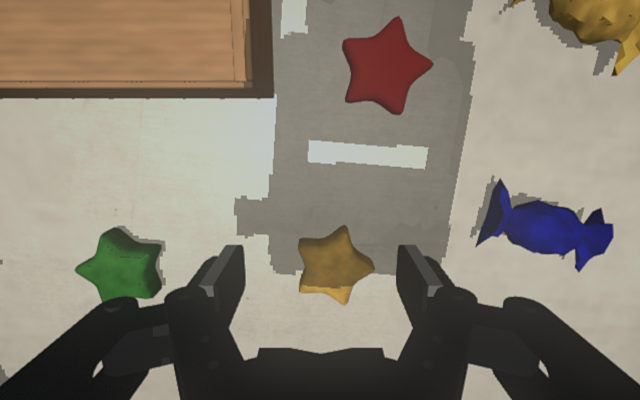

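The star shows at (337,265), confirmed at (0.639,0.140). The green star and the red look-alike are clear of the fingers. Closing in.

Call:
move_arm(
  linear=[
    [0.012, 0.005, 0],
    [0.012, 0.005, 0],
    [0.004, 0.001, -0.02],
    [0, 0, -0.02],
    [0, 0, -0.015],
    [0, 0, -0.005],
    [0, 0, 0],
    [0, 0, 0],
  ],
  twist=[
    [0.2, -1.4, 0.4],
    [0, -1, 0],
    [0, 0, 0],
    [0, 0, 0],
    [0, 0, 0],
    [0, 0, 0],
    [0, 0, 0],
    [0, 0, 0],
  ],
)

```text
time: 12.6
eef_pos: [0.6482, 0.1406, -0.0147]
tcp_rot: [-0.048, 0.999, 0.0, 0.013]
contact_force: [-0.5, -0.8, -0.1]
opening: 0.797
```

```bash
python3 st.py 0.639 0.1402 -0.027 95.5
```

```text
t 12.6 pos [ 0.6482  0.1406 -0.0147] jawang 95.5 z [ 0.026  0.002 -1.   ] F [-0.5 -0.8 -0.1] op 0.797 q6 [ 0.06  0.5   1.74  0.    0.88 -1.61]
delta [-0.0092 -0.0004 -0.0123]
turn z 0.0
level [-0.1  1.5  0. ]
```

Call:
move_arm(
  linear=[
    [-0.006, 0, -0.007],
    [-0.003, 0, -0.005],
    [0, 0, 0],
    [0, 0, 0],
  ],
  twist=[
    [0, 1.2, 0],
    [0, 0, 0],
    [0, 0, 0],
    [0, 0, 0],
  ],
)

```text
time: 12.93
eef_pos: [0.641, 0.1408, -0.0239]
tcp_rot: [-0.048, 0.999, 0.001, 0.005]
contact_force: [0.4, 0.4, 0.2]
opening: 0.796
```

```bash
python3 st.py 0.639 0.1402 -0.027 95.5
```

```text
t 12.93 pos [ 0.641   0.1408 -0.0239] jawang 95.5 z [ 0.009  0.003 -1.   ] F [0.4 0.4 0.2] op 0.796 q6 [ 0.06  0.5   1.75  0.    0.88 -1.61]
delta [-0.002  -0.0006 -0.0031]
turn z 0.0
level [-0.1  0.5  0. ]
```

Call:
move_arm(
  linear=[
    [-0.001, 0, -0.003],
    [0, 0, 0],
    [0, 0, 0],
    [0, 0, 0],
    [0, 0, 0],
    [0, 0, 0],
  ],
  twist=[
    [0, 0.4, 0],
    [0, 0, 0],
    [0, 0, 0],
    [0, 0, 0],
    [0, 0, 0],
    [0, 0, 0],
  ],
  grip=0.3,
  force=30,
)

```text
time: 13.43
eef_pos: [0.641, 0.1406, -0.0256]
tcp_rot: [-0.048, 0.999, 0.001, 0.002]
contact_force: [-0.7, -0.0, 1.1]
opening: 0.545
```

Call:
move_arm(
  linear=[
    [0, 0, 0.015],
    [0, 0, 0.03],
    [0, 0, 0.03],
    [-0.01, -0.008, 0.025],
    [-0.02, -0.018, 0],
    [-0.025, -0.022, 0],
    [-0.025, -0.022, 0],
    [-0.025, -0.022, 0],
    [-0.016, -0.016, 0],
    [-0.008, -0.006, 0],
    [0, 0, 0],
    [0, 0, 0],
  ],
  twist=[
    [0, 0, 0],
    [0, 0, 0],
    [0, 0, 0],
    [0, 0, 0],
    [0, 0, 0],
    [0, 0, 0],
    [0, 0, 0],
    [0, 0, 0],
    [0, 0, 0],
    [0, 0, 0],
    [0, 0, 0],
    [0, 0, 0],
  ],
)

```text
time: 14.43
eef_pos: [0.5097, 0.0242, 0.0915]
tcp_rot: [-0.049, 0.999, 0.0, 0.01]
contact_force: [0.7, 0.4, 0.2]
opening: 0.551
```

```bash
python3 st.py 0.5033 0.0219 -0.022 95.2
```

```text
t 14.43 pos [0.5097 0.0242 0.0915] jawang 95.6 z [ 0.019  0.001 -1.   ] F [0.7 0.4 0.2] op 0.551 q6 [-0.15  0.04  2.08  0.01  1.   -1.83]
delta [-0.0064 -0.0023 -0.1135]
turn z -0.4
level [-0.1  1.1  0. ]
```

Call:
move_arm(
  linear=[
    [-0.001, -0.002, -0.02],
    [0, 0, -0.03],
    [0, 0, -0.03],
    [0, 0, -0.018],
    [0, 0, -0.005],
    [0, 0, 0],
    [0, 0, 0],
  ],
  twist=[
    [0, 1.1, -0.3],
    [0, 0, 0],
    [0, 0, 0],
    [0, 0, 0],
    [0, 0, 0],
    [0, 0, 0],
    [0, 0, 0],
  ],
)

```text
time: 15.02
eef_pos: [0.5181, 0.0263, -0.0095]
tcp_rot: [-0.049, 0.999, 0.0, 0.005]
contact_force: [-1.3, -1.6, -0.3]
opening: 0.552
```

```bash
python3 st.py 0.508 0.0219 -0.022 95.2
```

```text
t 15.02 pos [ 0.5181  0.0263 -0.0095] jawang 95.6 z [ 0.01   0.001 -1.   ] F [-1.3 -1.6 -0.3] op 0.552 q6 [-0.15  0.23  2.09  0.    0.81 -1.82]
delta [-0.0101 -0.0044 -0.0125]
turn z -0.4
level [-0.1  0.6  0. ]
```

Call:
move_arm(
  linear=[
    [-0.008, -0.004, -0.007],
    [-0.002, 0, -0.004],
    [0, 0, 0],
    [0, 0, 0],
  ],
  twist=[
    [0, 0.6, 0],
    [0, 0, 0],
    [0, 0, 0],
    [0, 0, 0],
  ],
)

```text
time: 15.35
eef_pos: [0.5116, 0.0222, -0.0175]
tcp_rot: [-0.049, 0.999, -0.0, 0.004]
contact_force: [0.2, 1.0, 0.6]
opening: 0.544
```

```bash
python3 st.py 0.508 0.0219 -0.022 95.2
```

```text
t 15.35 pos [ 0.5116  0.0222 -0.0175] jawang 95.7 z [ 0.007  0.    -1.   ] F [0.2 1.  0.6] op 0.544 q6 [-0.16  0.24  2.11  0.    0.79 -1.83]
delta [-0.0036 -0.0003 -0.0045]
turn z -0.5
level [-0.   0.4  0. ]
```

Call:
move_arm(
  linear=[
    [-0.001, 0, -0.005],
    [0, 0, -0.002],
    [0, 0, 0],
    [0, 0, 0],
  ],
  twist=[
    [0, 0.3, 0],
    [0, 0, 0],
    [0, 0, 0],
    [0, 0, 0],
  ],
)

```text
time: 15.68
eef_pos: [0.5121, 0.0218, -0.0231]
tcp_rot: [-0.049, 0.999, -0.0, 0.003]
contact_force: [-0.1, 0.2, -0.5]
opening: 0.545
```

Call:
move_arm(
  linear=[
    [0, 0, 0],
    [0, 0, 0],
    [0, 0, 0],
    [0, 0, 0],
    [0, 0, 0.01],
    [0, 0, 0.03],
    [0, 0, 0.035],
    [0, 0, 0.03],
    [0.01, 0, 0.005],
    [0.025, -0.002, 0],
    [0.03, -0.003, 0],
    [0.03, -0.003, 0],
    [0.025, -0.003, 0],
    [0.015, 0, -0.01],
    [0, 0, -0.01],
    [0, 0, -0.005],
    [0, 0, 0],
  ],
  twist=[
    [0, 0, 0],
    [0, 0, 0],
    [0, 0, 0],
    [0, 0, 0],
    [0, 0, 0],
    [0, 0, 0],
    [0, 0, 0],
    [0, 0, 0],
    [0, 0, -2],
    [0, 0, -2],
    [0, 0, -2],
    [0, 0, -1],
    [0, 0, 0],
    [0, 0, 0],
    [0, 0, 0],
    [0, 0, 0],
    [0, 0, 0],
  ],
  grip=0.75,
)

```text
time: 17.1
eef_pos: [0.6518, 0.0109, 0.0772]
tcp_rot: [0.015, 1.0, -0.0, 0.007]
contact_force: [-0.0, -0.4, -1.7]
opening: 0.751
```

```bash
python3 st.py 0.653 0.006 -0.027 89; sed -i "s/(H<75)&(S>130)/(H<75)\&(S>(90 if wr else 130))/; s/(H<130)&(S>110)/(H<130)\&(S>80)/" meas.py; python3 meas.py wrist;  python3 -c "
from h import *
c=cam('wrist'); cv2.imwrite('pics/w10.png',c['img'])"
```

```text
t 17.1 pos [0.6518 0.0109 0.0772] jawang 88.3 z [ 0.013 -0.001 -1.   ] F [-0.  -0.4 -1.7] op 0.751 q6 [-0.14  0.36  1.74  0.    1.04 -1.68]
delta [ 0.0012 -0.0049 -0.1042]
turn z 0.7
level [0.1 0.8 0. ]
wrist
c=y area=783 px=[66. 20.] ctr=[ 0.5296 -0.142 ] zt=0.029 dims=[14. 28.] long=2.2 star=71.5
c=y area=948 px=[323.   8.] ctr=[0.526  0.0173] zt=0.023 dims=[10. 34.] long=88.3 star=40.2
c=y area=2441 px=[158. 204.] ctr=[ 0.6506 -0.1082] zt=0.02 dims=[48. 49.] long=39.7 star=57.2
c=y area=63 px=[395. 332.] ctr=[0.7622 0.0685] zt=0.034 dims=[ 6. 20.] long=134.9 star=52.3
c=g area=988 px=[317. 198.] ctr=[0.6511 0.0083] zt=0.02 dims=[29. 37.] long=61.5 star=43.7
c=g area=113 px=[304. 230.] ctr=[ 0.6732 -0.0011] zt=0.02 dims=[10. 12.] long=16.6 star=13.4
c=b area=128 px=[636. 132.] ctr=[0.6088 0.2342] zt=0.015 dims=[ 6. 19.] long=177.7 star=39.9
```

View pics/w10.png

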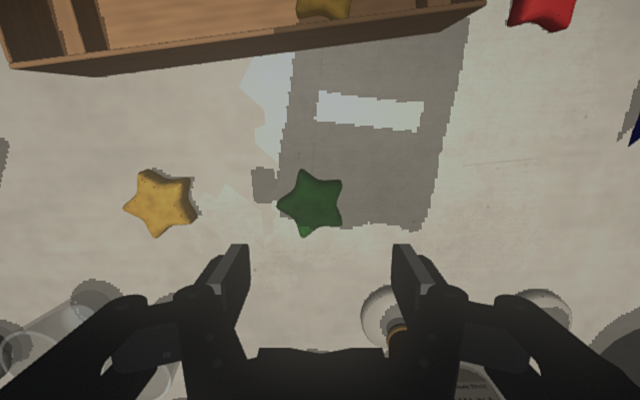

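The green star is at (313,203), with one point facing the left finger at (277,205) and a flat facing the right. The tampers and glasses behind are well clear of the finger positions. Descending.

Call:
move_arm(
  linear=[
    [0, -0.004, -0.02],
    [0, 0, -0.03],
    [0, 0, -0.03],
    [0, 0, -0.012],
    [0, 0, -0.004],
    [0, 0, 0],
    [0, 0, 0],
  ],
  twist=[
    [0, 0.8, 0.7],
    [0, 0, 0],
    [0, 0, 0],
    [0, 0, 0],
    [0, 0, 0],
    [0, 0, 0],
    [0, 0, 0],
  ],
)

```text
time: 17.78
eef_pos: [0.6504, 0.0075, -0.0136]
tcp_rot: [0.008, 1.0, -0.001, 0.004]
contact_force: [0.2, 0.3, -0.2]
opening: 0.754
```

```bash
python3 st.py 0.653 0.0065 -0.027 89
```

```text
t 17.78 pos [ 0.6504  0.0075 -0.0136] jawang 89.1 z [ 0.007 -0.002 -1.   ] F [ 0.2  0.3 -0.2] op 0.754 q6 [-0.14  0.48  1.76 -0.    0.89 -1.7 ]
delta [ 0.0026 -0.001  -0.0134]
turn z -0.1
level [0.1 0.4 0. ]
```

Call:
move_arm(
  linear=[
    [0.002, -0.001, -0.01],
    [0.001, 0, -0.005],
    [0, 0, 0],
  ],
  twist=[
    [0, 0.3, 0],
    [0, 0, 0],
    [0, 0, 0],
  ],
)

```text
time: 18.03
eef_pos: [0.6568, 0.0062, -0.0249]
tcp_rot: [0.008, 1.0, -0.002, 0.005]
contact_force: [0.0, -0.2, -0.0]
opening: 0.75
```

Call:
move_arm(
  linear=[
    [0, 0, 0],
    [0, 0, 0],
    [0, 0, 0],
    [0, 0, 0],
    [0, 0, 0],
    [0, 0, 0],
  ],
  twist=[
    [0, 0, 0],
    [0, 0, 0],
    [0, 0, 0],
    [0, 0, 0],
    [0, 0, 0],
    [0, 0, 0],
  ],
  grip=0.3,
  force=30,
)

```text
time: 18.53
eef_pos: [0.6592, 0.0061, -0.0223]
tcp_rot: [0.008, 1.0, -0.002, 0.007]
contact_force: [-0.9, 0.3, -0.9]
opening: 0.551
```

Call:
move_arm(
  linear=[
    [0, 0, 0.015],
    [0, 0, 0.03],
    [0, 0, 0.03],
    [-0.01, -0.006, 0.025],
    [-0.022, -0.013, 0],
    [-0.025, -0.016, 0],
    [-0.025, -0.016, 0],
    [-0.025, -0.016, 0],
    [-0.016, -0.01, 0],
    [-0.008, -0.004, 0],
    [0, 0, 0],
    [0, 0, 0],
  ],
  twist=[
    [0, 0, 0],
    [0, 0, 0],
    [0, 0, 0],
    [0, 0, 1],
    [0, 0, 1],
    [0, 0, 1],
    [0, 0, 1],
    [0, 0, 1],
    [0, 0, 1],
    [0, 0, 0],
    [0, 0, 0],
    [0, 0, 0],
  ],
)

```text
time: 19.53
eef_pos: [0.525, -0.0776, 0.0946]
tcp_rot: [-0.048, 0.999, -0.004, 0.013]
contact_force: [0.0, -1.0, 0.4]
opening: 0.546
```

```bash
python3 st.py 0.513 -0.0777 -0.022 95.2
```

```text
t 19.53 pos [ 0.525  -0.0776  0.0946] jawang 95.5 z [ 0.026 -0.007 -1.   ] F [ 0.  -1.   0.4] op 0.546 q6 [-0.34  0.07  2.04  0.    1.   -2.01]
delta [-1.200e-02 -1.000e-04 -1.166e-01]
turn z -0.3
level [0.4 1.5 0. ]
```

Call:
move_arm(
  linear=[
    [-0.006, 0, -0.02],
    [-0.003, 0, -0.03],
    [-0.002, 0, -0.03],
    [0, 0, -0.02],
    [0, 0, -0.005],
    [0, 0, 0],
    [0, 0, 0],
  ],
  twist=[
    [0.4, 1.4, -0.3],
    [0, 0, 0],
    [0, 0, 0],
    [0, 0, 0],
    [0, 0, 0],
    [0, 0, 0],
    [0, 0, 0],
  ],
)

```text
time: 20.12
eef_pos: [0.5241, -0.0759, -0.0082]
tcp_rot: [-0.046, 0.999, -0.002, 0.008]
contact_force: [0.1, 0.1, 0.9]
opening: 0.544
```

```bash
python3 st.py 0.519 -0.0777 -0.019 95.2
```

```text
t 20.12 pos [ 0.5241 -0.0759 -0.0082] jawang 95.3 z [ 0.015 -0.003 -1.   ] F [0.1 0.1 0.9] op 0.544 q6 [-0.34  0.25  2.07  0.    0.81 -2.  ]
delta [-0.0051 -0.0018 -0.0108]
turn z -0.1
level [0.2 0.9 0. ]
```

Call:
move_arm(
  linear=[
    [-0.005, -0.002, -0.008],
    [-0.001, 0, -0.004],
    [0, 0, 0],
    [0, 0, 0],
  ],
  twist=[
    [0.2, 0.9, 0],
    [0, 0, 0],
    [0, 0, 0],
    [0, 0, 0],
  ],
)

```text
time: 20.45
eef_pos: [0.522, -0.0787, -0.0169]
tcp_rot: [-0.047, 0.999, -0.001, 0.003]
contact_force: [-0.5, 0.3, 0.1]
opening: 0.548
```

```bash
python3 st.py 0.519 -0.0777 -0.019 95.2
```

```text
t 20.45 pos [ 0.522  -0.0787 -0.0169] jawang 95.4 z [ 0.006 -0.002 -1.   ] F [-0.5  0.3  0.1] op 0.548 q6 [-0.34  0.26  2.07  0.    0.8  -2.01]
delta [-0.003   0.001  -0.0021]
turn z -0.2
level [0.1 0.3 0. ]
```

Call:
move_arm(
  linear=[
    [0, 0, -0.003],
    [0, 0, 0],
    [0, 0, 0],
    [0, 0, 0],
    [0, 0, 0],
    [0, 0, 0.01],
    [0, 0, 0.03],
    [0, 0, 0.035],
    [0, 0, 0.03],
    [0.01, -0.002, 0.005],
    [0.025, -0.005, 0],
    [0.03, -0.006, 0],
    [0.03, -0.006, 0],
    [0.02, -0.004, 0],
    [0.01, -0.002, -0.01],
    [0, 0, -0.01],
    [0, 0, -0.005],
    [0, 0, 0],
  ],
  twist=[
    [0, 0, 0],
    [0, 0, 0],
    [0, 0, 0],
    [0, 0, 0],
    [0, 0, 0],
    [0, 0, 0],
    [0, 0, 0],
    [0, 0, 0],
    [0, 0, 0],
    [0, 0, -1],
    [0, 0, -1],
    [0, 0, 0],
    [0, 0, 0],
    [0, 0, 0],
    [0, 0, 0],
    [0, 0, 0],
    [0, 0, 0],
    [0, 0, 0],
  ],
  grip=0.75,
)

```text
time: 21.95
eef_pos: [0.6526, -0.1046, 0.0825]
tcp_rot: [-0.028, 1.0, -0.003, 0.008]
contact_force: [0.6, -0.6, -0.7]
opening: 0.748
```

```bash
python3 st.py 0.6505 -0.107 -0.027 93.2;  python3 meas.py wrist;  python3 -c "
from h import *
c=cam('wrist'); cv2.imwrite('pics/w11.png',c['img'])"
```

```text
t 21.95 pos [ 0.6526 -0.1046  0.0825] jawang 93.3 z [ 0.017 -0.005 -1.   ] F [ 0.6 -0.6 -0.7] op 0.748 q6 [-0.31  0.36  1.71  0.    1.05 -1.94]
delta [-0.0021 -0.0024 -0.1095]
turn z -0.1
level [0.3 1.  0. ]
wrist
c=y area=2061 px=[527.  16.] ctr=[0.5237 0.0203] zt=0.023 dims=[23. 49.] long=93.1 star=46.5
c=y area=572 px=[611.  32.] ctr=[0.5323 0.0541] zt=0.066 dims=[20. 46.] long=118.3 star=1.0
c=y area=2382 px=[319. 195.] ctr=[ 0.65   -0.1058] zt=0.02 dims=[47. 50.] long=3.0 star=57.1
c=g area=1715 px=[380.  14.] ctr=[ 0.5282 -0.0747] zt=0.023 dims=[23. 48.] long=93.1 star=36.7
```

View pics/w11.png

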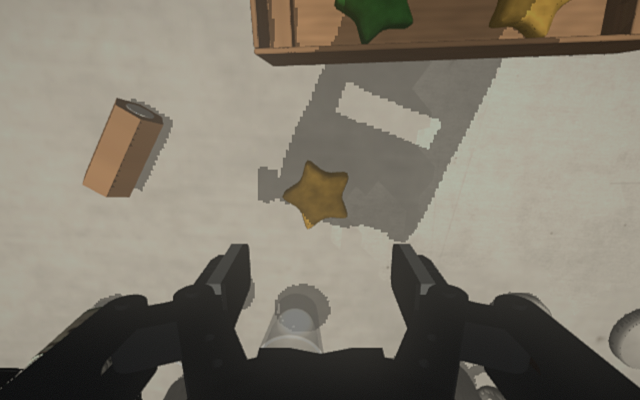

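```bash
python3 -c "
from h import *
c=cam('wrist');W=cloud(c)
for v in range(280,346,8): print(v,[np.round(W[v,u],3).tolist() for u in (285,300,315)])
c=cam('scene');W=cloud(c)
for u,v in [(289,140),(289,146),(305,130),(305,137),(289,152)]: print(u,v,np.round(W[v,u],3))
m=(W[...,2]>0.04)&(W[...,2]<0.09)&(W[...,0]>0.6)&(W[...,0]<0.85)&(np.abs(W[...,1]+0.12)<0.1); print(np.round(np.percentile(W[m],[1,5,50,95,99],axis=0),3))
"
```

```text
280 [[0.73, -0.13, 0.0], [0.73, -0.117, -0.001], [0.729, -0.105, -0.0]]
288 [[0.738, -0.13, 0.001], [0.738, -0.117, -0.0], [0.737, -0.104, -0.001]]
296 [[0.745, -0.13, 0.001], [0.742, -0.116, 0.006], [0.744, -0.104, 0.0]]
304 [[0.743, -0.128, 0.016], [0.74, -0.116, 0.019], [0.751, -0.103, 0.002]]
312 [[0.739, -0.126, 0.031], [0.739, -0.115, 0.031], [0.749, -0.103, 0.016]]
320 [[0.738, -0.125, 0.043], [0.738, -0.114, 0.042], [0.747, -0.103, 0.03]]
328 [[0.737, -0.124, 0.053], [0.736, -0.114, 0.053], [0.744, -0.103, 0.042]]
336 [[0.737, -0.123, 0.061], [0.737, -0.113, 0.06], [0.743, -0.103, 0.052]]
344 [[0.775, -0.126, 0.025], [0.776, -0.114, 0.023], [0.742, -0.103, 0.061]]
289 140 [ 0.771 -0.136  0.042]
289 146 [ 0.743 -0.105  0.057]
305 130 [ 0.642 -0.07   0.206]
305 137 [ 0.642 -0.068  0.181]
289 152 [ 0.746 -0.104  0.029]
[[ 0.725 -0.219  0.041]
 [ 0.738 -0.213  0.042]
 [ 0.787 -0.137  0.057]
 [ 0.848 -0.027  0.086]
 [ 0.85  -0.022  0.09 ]]
```

The star is at (318,195), i.e. (0.650,-0.106). The nearest glass stands at x≥0.737, clear of the gripper body. Descending and gripping.

Call:
move_arm(
  linear=[
    [-0.002, -0.002, -0.02],
    [0, 0, -0.03],
    [0, 0, -0.03],
    [0, 0, -0.018],
    [0, 0, -0.005],
    [0, 0, 0],
    [0, 0, 0],
  ],
  twist=[
    [0.3, 1.0, 0],
    [0, 0, 0],
    [0, 0, 0],
    [0, 0, 0],
    [0, 0, 0],
    [0, 0, 0],
    [0, 0, 0],
  ],
)

```text
time: 22.73
eef_pos: [0.6528, -0.1073, -0.0142]
tcp_rot: [-0.029, 1.0, -0.002, 0.006]
contact_force: [-0.8, -0.2, 0.3]
opening: 0.752
```

```bash
python3 st.py 0.650 -0.106 -0.027 93.2
```

```text
t 22.73 pos [ 0.6528 -0.1073 -0.0142] jawang 93.3 z [ 0.012 -0.004 -1.   ] F [-0.8 -0.2  0.3] op 0.752 q6 [-0.32  0.5   1.74 -0.    0.9  -1.94]
delta [-0.0028  0.0013 -0.0128]
turn z -0.1
level [0.2 0.7 0. ]
```

Call:
move_arm(
  linear=[
    [-0.003, 0.001, -0.01],
    [-0.001, 0, -0.005],
    [0, 0, 0],
  ],
  twist=[
    [0.2, 0.7, 0],
    [0, 0, 0],
    [0, 0, 0],
  ],
)

```text
time: 22.98
eef_pos: [0.6512, -0.107, -0.0256]
tcp_rot: [-0.029, 1.0, -0.001, 0.003]
contact_force: [-0.4, -0.3, -0.5]
opening: 0.744
```

Call:
move_arm(
  linear=[
    [0, 0, 0],
    [0, 0, 0],
    [0, 0, 0],
    [0, 0, 0],
    [0, 0, 0],
    [0, 0, 0],
  ],
  twist=[
    [0, 0, 0],
    [0, 0, 0],
    [0, 0, 0],
    [0, 0, 0],
    [0, 0, 0],
    [0, 0, 0],
  ],
  grip=0.3,
  force=30,
)

```text
time: 23.48
eef_pos: [0.6535, -0.1075, -0.0225]
tcp_rot: [-0.029, 1.0, -0.002, 0.005]
contact_force: [-0.1, 0.6, 0.9]
opening: 0.547
```

Call:
move_arm(
  linear=[
    [0, 0, 0.015],
    [0, 0, 0.03],
    [0, 0, 0.03],
    [-0.01, 0.001, 0.025],
    [-0.025, 0.003, 0],
    [-0.03, 0.004, 0],
    [-0.03, 0.004, 0],
    [-0.03, 0.003, 0],
    [-0.03, 0.003, 0],
    [-0.022, 0.002, 0],
    [-0.012, 0.001, 0],
    [0, 0, 0],
    [0, 0, 0],
  ],
  twist=[
    [0, 0, 0],
    [0, 0, 0],
    [0, 0, 0],
    [0, 0, 1],
    [0, 0, 1],
    [0, 0, 0],
    [0, 0, 0],
    [0, 0, 0],
    [0, 0, 0],
    [0, 0, 0],
    [0, 0, 0],
    [0, 0, 0],
    [0, 0, 0],
  ],
)

```text
time: 24.57
eef_pos: [0.4594, -0.0867, 0.0952]
tcp_rot: [-0.047, 0.999, -0.006, 0.012]
contact_force: [0.2, 0.1, -0.1]
opening: 0.547
```

```bash
python3 st.py 0.4476 -0.0836 -0.022 95.2
```

```text
t 24.57 pos [ 0.4594 -0.0867  0.0952] jawang 95.4 z [ 0.025 -0.011 -1.   ] F [ 0.2  0.1 -0.1] op 0.547 q6 [-0.4  -0.07  2.18  0.    1.   -2.07]
delta [-0.0118  0.0031 -0.1172]
turn z -0.2
level [0.6 1.5 0. ]
```

Call:
move_arm(
  linear=[
    [-0.007, 0.003, -0.02],
    [-0.004, 0, -0.03],
    [-0.002, 0, -0.03],
    [-0.002, 0, -0.02],
    [0, 0, -0.005],
    [0, 0, 0],
    [0, 0, 0],
  ],
  twist=[
    [0.6, 1.5, 0],
    [0, 0, 0],
    [0, 0, 0],
    [0, 0, 0],
    [0, 0, 0],
    [0, 0, 0],
    [0, 0, 0],
  ],
)

```text
time: 25.15
eef_pos: [0.4557, -0.0875, -0.0052]
tcp_rot: [-0.047, 0.999, -0.004, 0.008]
contact_force: [0.1, 0.2, 0.1]
opening: 0.551
```

```bash
python3 st.py 0.450 -0.0836 -0.0195 95.2
```

```text
t 25.15 pos [ 0.4557 -0.0875 -0.0052] jawang 95.4 z [ 0.016 -0.007 -1.   ] F [0.1 0.2 0.1] op 0.551 q6 [-0.41  0.11  2.22  0.    0.79 -2.07]
delta [-0.0057  0.0039 -0.0143]
turn z -0.2
level [0.4 0.9 0. ]
```

Call:
move_arm(
  linear=[
    [-0.005, 0.004, -0.01],
    [-0.001, 0, -0.005],
    [0, 0, 0],
    [0, 0, 0],
  ],
  twist=[
    [0.4, 0.9, 0],
    [0, 0, 0],
    [0, 0, 0],
    [0, 0, 0],
  ],
)

```text
time: 25.48
eef_pos: [0.454, -0.0847, -0.0173]
tcp_rot: [-0.048, 0.999, -0.002, 0.004]
contact_force: [0.7, -0.3, 0.3]
opening: 0.546
```

```bash
python3 st.py 0.450 -0.0836 -0.0195 95.2
```

```text
t 25.48 pos [ 0.454  -0.0847 -0.0173] jawang 95.5 z [ 0.007 -0.003 -1.   ] F [ 0.7 -0.3  0.3] op 0.546 q6 [-0.4   0.14  2.22  0.    0.77 -2.07]
delta [-0.004   0.0011 -0.0022]
turn z -0.3
level [0.2 0.4 0. ]
```

Call:
move_arm(
  linear=[
    [0, 0, -0.003],
    [0, 0, 0],
    [0, 0, 0],
    [0, 0, 0],
    [0, 0, 0],
    [0, 0, 0.01],
    [0, 0, 0.03],
    [0, 0, 0.035],
    [0, 0, 0.035],
    [0.01, -0.01, 0.035],
    [0.015, -0.02, 0.035],
    [0.01, -0.02, 0.035],
    [0, -0.01, 0.02],
    [0, 0, 0],
    [0, 0, 0],
    [0, 0, 0],
  ],
  twist=[
    [0, 0, 0],
    [0, 0, 0],
    [0, 0, 0],
    [0, 0, 0],
    [0, 0, 0],
    [0, 0, 0],
    [0, 0, 0],
    [0, 0, 0],
    [0, 0, 0],
    [0, 0, 0],
    [0, 0, 0],
    [0, 0, 0],
    [0, 0, 0],
    [0, 0, 0],
    [0, 0, 0],
    [0, 0, 0],
  ],
  grip=0.7,
)

```text
time: 26.82
eef_pos: [0.4843, -0.1435, 0.2321]
tcp_rot: [-0.048, 0.999, -0.003, 0.005]
contact_force: [-0.2, -1.1, -1.2]
opening: 0.697
```

```bash
python3 st.py;  python3 -c "
from h import *
c=cam('wrist'); cv2.imwrite('pics/w12.png',c['img'])
c=cam('scene'); cv2.imwrite('pics/s12.png',c['img'])"; python3 meas.py wrist scene
```

```text
t 26.82 pos [ 0.4843 -0.1435  0.2321] jawang 95.5 z [ 0.01  -0.005 -1.   ] F [-0.2 -1.1 -1.2] op 0.697 q6 [-0.49 -0.12  1.96 -0.    1.29 -2.16]
level [0.3 0.6 0. ]
wrist
c=y area=158 px=[540.  79.] ctr=[0.3746 0.0738] zt=0.067 dims=[30. 77.] long=69.0 star=42.9
c=y area=1314 px=[521. 142.] ctr=[0.4401 0.0829] zt=0.029 dims=[ 13. 152.] long=5.1 star=25.8
c=y area=1147 px=[376. 144.] ctr=[ 0.4528 -0.0814] zt=0.023 dims=[50. 50.] long=149.5 star=59.5
c=y area=1258 px=[460. 144.] ctr=[0.444  0.0154] zt=0.024 dims=[51. 53.] long=58.3 star=23.2
c=y area=149 px=[634. 182.] ctr=[0.4709 0.2318] zt=0.02 dims=[22. 26.] long=168.9 star=41.3
c=y area=1122 px=[453. 200.] ctr=[0.5112 0.0207] zt=0.023 dims=[51. 53.] long=58.0 star=22.9
c=g area=707 px=[372. 201.] ctr=[ 0.5212 -0.0766] zt=0.024 dims=[40. 45.] long=42.8 star=56.1
c=b area=868 px=[619. 282.] ctr=[0.5978 0.2519] zt=0.03 dims=[38. 64.] long=84.3 star=4.7
scene
c=y area=117 px=[345. 143.] ctr=[ 0.6262 -0.2477] zt=0.033 dims=[29. 70.] long=151.6 star=54.8
c=y area=3658 px=[348. 208.] ctr=[ 0.4656 -0.0357] zt=0.06 dims=[194. 278.] long=95.1 star=68.6
c=y area=262 px=[280. 281.] ctr=[0.4766 0.2619] zt=0.032 dims=[36. 71.] long=62.5 star=11.4
c=g area=142 px=[342. 192.] ctr=[ 0.5194 -0.0772] zt=0.026 dims=[44. 51.] long=113.3 star=61.0
c=b area=231 px=[243. 258.] ctr=[0.6005 0.2641] zt=0.032 dims=[37. 69.] long=81.3 star=23.9
```

View pics/w12.png

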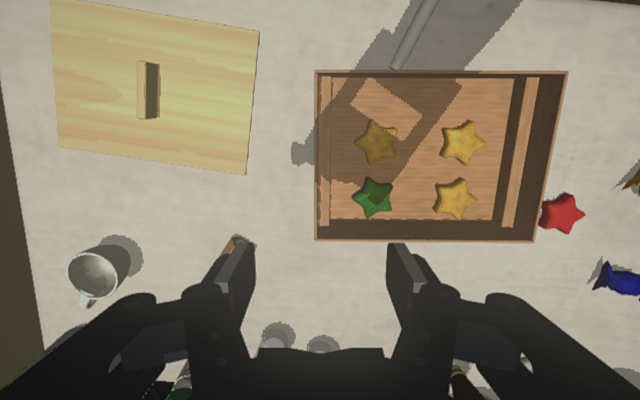

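View pics/s12.png

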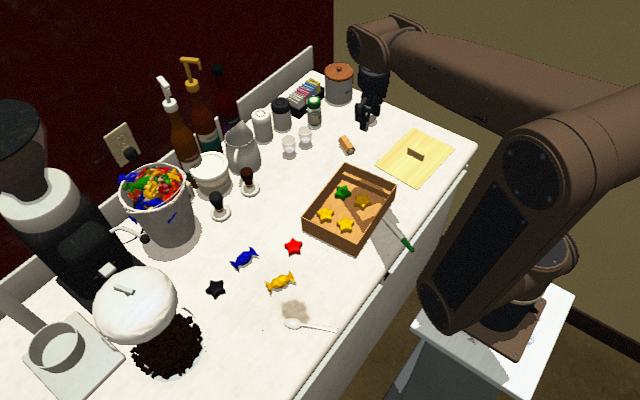

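All four stars lie flat in the box: gold at (378,142), (462,143) and (455,198), green at (373,197). The divider with its rib is at (148,90). I'll measure the divider and box precisely from this view.

```bash
cat > bd.py <<'E'
from h import *
c=cam('wrist'); W=cloud(c); h=cv2.cvtColor(c['img'],cv2.COLOR_BGR2HSV)
m=(W[...,2]>0.055)&(W[...,2]<0.075)&(W[...,0]>0.34)&(W[...,0]<0.59)&(W[...,1]>-0.19)&(W[...,1]<0.12)
k,l,st,_=cv2.connectedComponentsWithStats(m.astype(np.uint8)); i=1+np.argmax(st[1:,4]); P=W[l==i]
print('box depth',st[i],cv2.minAreaRect(P[:,:2].astype(np.float32)*1000),np.nanmedian(P[:,2]))
cs,_=cv2.findContours((l==i).astype(np.uint8),cv2.RETR_EXTERNAL,cv2.CHAIN_APPROX_NONE); 
q=np.array([px2z(c,u,v,0.066)[:2] for u,v in max(cs,key=len)[:,0]]); print('box contour',cv2.minAreaRect((q*1e3).astype(np.float32)))
m=(h[...,0]>15)&(h[...,0]<35)&(h[...,1]>60)&(W[...,2]>-0.004)&(W[...,2]<0.036)&(W[...,1]<-0.2)&(W[...,0]<0.56)
k,l,st,_=cv2.connectedComponentsWithStats(m.astype(np.uint8)); i=1+np.argmax(st[1:,4])
cs,_=cv2.findContours((l==i).astype(np.uint8),cv2.RETR_EXTERNAL,cv2.CHAIN_APPROX_NONE)
q=np.array([px2z(c,u,v,0.003)[:2] for u,v in max(cs,key=len)[:,0]]); print('div',st[i],cv2.minAreaRect((q*1e3).astype(np.float32)))
R=W[(W[...,2]>0.026)&(W[...,2]<0.036)&(W[...,1]<-0.3)&(W[...,1]>-0.38)&(W[...,0]>0.37)&(W[...,0]<0.47)]; print('rib',len(R),cv2.minAreaRect(R[:,:2].astype(np.float32)*1000),np.median(R[:,2]))
E
python3 bd.py; python3 -c "
from h import *
c=cam('wrist'); cv2.imwrite('pics/w13.png',cv2.resize(c['img'][0:200,30:290],None,fx=3,fy=3,interpolation=cv2.INTER_CUBIC))"
```

```text
box depth [ 313   72  255  174 4433] ((462.5072021484375, -30.99195098876953), (176.5665740966797, 240.7719268798828), 5.212907314300537) 0.06460635595003583
box contour ((462.1461181640625, -31.832542419433594), (175.40721130371094, 239.07212829589844), 5.12453556060791)
div [   46     0   212   177 29537] ((420.5318908691406, -341.485595703125), (225.4634246826172, 162.03134155273438), 86.45150756835938)
rib 619 ((420.9661560058594, -341.19488525390625), (10.324268341064453, 59.78144836425781), 87.4199447631836) 0.030208029558496847
```

View pics/w13.png

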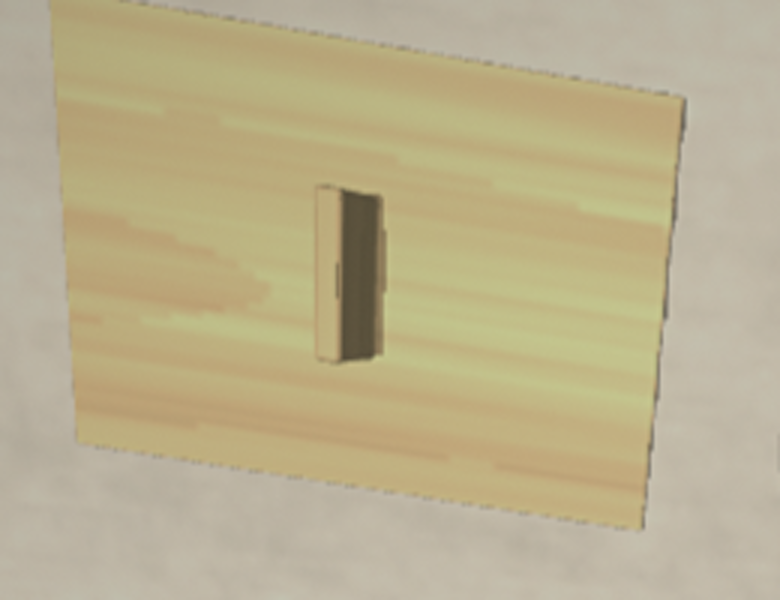

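The box centre is (0.4623,-0.0315) with yaw 5.2°. The divider and rib centre is (0.421,-0.3413) with yaw -3.1°. Every size matches the text. Going over the rib.

Call:
move_arm(
  linear=[
    [-0.004, -0.015, -0.01],
    [-0.008, -0.028, -0.02],
    [-0.009, -0.03, -0.023],
    [-0.009, -0.03, -0.023],
    [-0.009, -0.03, -0.023],
    [-0.008, -0.025, -0.023],
    [-0.006, -0.015, -0.02],
    [-0.004, -0.006, -0.008],
    [0, 0, 0],
    [0, 0, 0],
    [0, 0, 0],
  ],
  twist=[
    [0, 0, 0],
    [0, 0, -2],
    [0, 0, -3],
    [0, 0, -3],
    [0, 0, -0.5],
    [0, 0, 0],
    [0, 0, 0],
    [0, 0, 0],
    [0, 0, 0],
    [0, 0, 0],
    [0, 0, 0],
  ],
  grip=0.5,
)

```text
time: 28.03
eef_pos: [0.4224, -0.3217, 0.0698]
tcp_rot: [0.025, 1.0, 0.002, 0.002]
contact_force: [-0.3, -0.3, -0.7]
opening: 0.5
```

```bash
python3 st.py 0.421 -0.3413 -0.024 86.9;  python3 bd.py; python3 -c "
from h import *
c=cam('wrist'); cv2.imwrite('pics/w14.png',c['img'])"
```

```text
t 28.03 pos [ 0.4224 -0.3217  0.0698] jawang 87.1 z [ 0.004  0.003 -1.   ] F [-0.3 -0.3 -0.7] op 0.5 q6 [-0.84  0.13  2.03  0.01  0.98 -2.37]
delta [-0.0014 -0.0196 -0.0938]
turn z -0.2
level [-0.2  0.2  0. ]
box depth [ 588  146   52  227 4480] ((456.0516052246094, -151.85157775878906), (143.93670654296875, 16.229272842407227), 0.36933496594429016) 0.061968000622806586
box contour ((454.657958984375, -156.502685546875), (144.35470581054688, 16.199462890625), 3.4967336654663086)
div [  122    83   334   215 59607] ((420.59307861328125, -342.3143310546875), (224.78111267089844, 162.5878143310547), 86.44515991210938)
rib 1305 ((420.77947998046875, -342.446044921875), (10.012933731079102, 59.65211868286133), 86.03842163085938) 0.03035606257610685
```

View pics/w14.png

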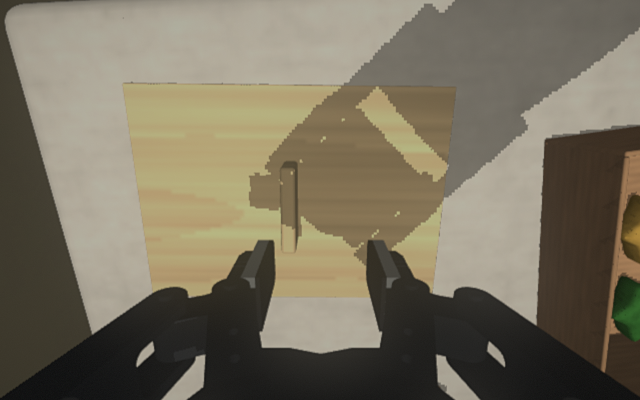

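The rib at (289,205) is 20 mm to the left of the jaw centre, at (0.4207,-0.342) and 86.3°. I'll correct sideways and descend.

Call:
move_arm(
  linear=[
    [-0.001, -0.012, -0.01],
    [-0.001, -0.008, -0.02],
    [0, 0, -0.025],
    [0, 0, -0.018],
    [0, 0, -0.005],
    [0, 0, 0],
    [0, 0, 0],
  ],
  twist=[
    [-0.2, 0.2, -0.6],
    [0, 0, 0],
    [0, 0, 0],
    [0, 0, 0],
    [0, 0, 0],
    [0, 0, 0],
    [0, 0, 0],
  ],
)

```text
time: 28.72
eef_pos: [0.4308, -0.3436, 0.0022]
tcp_rot: [0.025, 1.0, -0.009, 0.009]
contact_force: [-0.1, 0.3, -0.5]
opening: 0.501
```

```bash
python3 st.py 0.4207 -0.342 -0.024 86.5
```

```text
t 28.72 pos [ 0.4308 -0.3436  0.0022] jawang 87.1 z [ 0.017 -0.019 -1.   ] F [-0.1  0.3 -0.5] op 0.501 q6 [-0.86  0.26  2.02  0.    0.83 -2.38]
delta [-0.0101  0.0016 -0.0262]
turn z -0.6
level [1.1 1.  0. ]
```

Call:
move_arm(
  linear=[
    [-0.007, 0.001, -0.008],
    [-0.003, 0, -0.01],
    [0, 0, -0.005],
    [0, 0, 0],
    [0, 0, 0],
  ],
  twist=[
    [1.1, 1, -0.6],
    [0, 0, 0],
    [0, 0, 0],
    [0, 0, 0],
    [0, 0, 0],
  ],
)

```text
time: 29.13
eef_pos: [0.4226, -0.3444, -0.018]
tcp_rot: [0.03, 1.0, -0.002, 0.002]
contact_force: [0.5, 0.0, 0.6]
opening: 0.499
```

```bash
python3 st.py 0.4207 -0.342 -0.024 86.5
```

```text
t 29.13 pos [ 0.4226 -0.3444 -0.018 ] jawang 86.5 z [ 0.003 -0.004 -1.   ] F [0.5 0.  0.6] op 0.499 q6 [-0.87  0.3   2.02 -0.    0.81 -2.38]
delta [-0.0019  0.0024 -0.006 ]
turn z -0.0
level [0.2 0.2 0. ]
```

Call:
move_arm(
  linear=[
    [-0.002, 0.003, -0.005],
    [0, 0, -0.001],
    [0, 0, 0],
  ],
  twist=[
    [0.2, 0.2, 0],
    [0, 0, 0],
    [0, 0, 0],
  ],
)

```text
time: 29.38
eef_pos: [0.4205, -0.3415, -0.0242]
tcp_rot: [0.031, 1.0, -0.0, -0.0]
contact_force: [-0.1, -0.1, 0.6]
opening: 0.499
```

```bash
python3 st.py 0.4207 -0.342 -0.024 86.5
```

```text
t 29.38 pos [ 0.4205 -0.3415 -0.0242] jawang 86.5 z [-0.    -0.001 -1.   ] F [-0.1 -0.1  0.6] op 0.499 q6 [-0.87  0.31  2.03 -0.    0.8  -2.38]
delta [ 0.0002 -0.0005  0.0002]
turn z -0.0
level [ 0. -0.  0.]
```

Call:
move_arm(
  linear=[
    [0, 0, 0],
    [0, 0, 0],
    [0, 0, 0],
    [0, 0, 0],
    [0, 0, 0],
    [0, 0, 0],
    [0, 0, 0],
  ],
  twist=[
    [0, 0, 0],
    [0, 0, 0],
    [0, 0, 0],
    [0, 0, 0],
    [0, 0, 0],
    [0, 0, 0],
    [0, 0, 0],
  ],
  grip=0.0,
  force=110,
)

```text
time: 29.97
eef_pos: [0.4217, -0.3421, -0.0222]
tcp_rot: [0.031, 1.0, -0.001, 0.001]
contact_force: [-0.0, 0.6, 1.1]
opening: 0.097
```

```bash
python3 st.py
```

```text
t 29.97 pos [ 0.4217 -0.3421 -0.0222] jawang 86.5 z [ 0.002 -0.002 -1.   ] F [-0.   0.6  1.1] op 0.097 q6 [-0.87  0.3   2.03  0.    0.81 -2.38]
level [0.1 0.1 0. ]
```

The rib is held at opening 0.097. I'll lift and carry it to the box.

Call:
move_arm(
  linear=[
    [0, 0, 0.01],
    [0, 0, 0.02],
    [0, 0, 0.03],
    [0, 0, 0.03],
    [0, 0.005, 0.025],
    [0.002, 0.015, 0.005],
    [0.004, 0.025, 0],
    [0.004, 0.03, 0],
    [0.004, 0.03, 0],
    [0.004, 0.03, 0],
    [0.004, 0.03, 0],
    [0.004, 0.03, 0],
    [0.004, 0.03, 0],
    [0.004, 0.025, 0],
    [0.003, 0.015, 0],
    [0, 0.008, 0],
    [0, 0, 0],
    [0, 0, 0],
  ],
  twist=[
    [0, 0, 0],
    [0, 0, 0],
    [0, 0, 0],
    [0, 0, 0],
    [0, 0, 0],
    [0, 0, 1],
    [0, 0, 1.5],
    [0, 0, 1.5],
    [0, 0, 1.5],
    [0, 0, 1.5],
    [0, 0, 1.5],
    [0, 0, 0],
    [0, 0, 0],
    [0, 0, 0],
    [0, 0, 0],
    [0, 0, 0],
    [0, 0, 0],
    [0, 0, 0],
  ],
)

```text
time: 31.47
eef_pos: [0.452, -0.0548, 0.1072]
tcp_rot: [-0.046, 0.999, -0.001, -0.0]
contact_force: [0.0, -1.0, -1.2]
opening: 0.096
```

```bash
python3 st.py 0.4623 -0.0315 0.006 95.2;  python3 -c "
from h import *
c=cam('wrist'); cv2.imwrite('pics/w15.png',c['img'])
c=cam('scene'); cv2.imwrite('pics/s15.png',c['img'][100:300,240:500])"
```

```text
t 31.47 pos [ 0.452  -0.0548  0.1072] jawang 95.3 z [-0.    -0.002 -1.   ] F [ 0.  -1.  -1.2] op 0.096 q6 [-0.34 -0.1   2.18 -0.    1.06 -2.  ]
delta [ 0.0103  0.0233 -0.1012]
turn z -0.1
level [ 0.1 -0.   0. ]
```

View pics/w15.png

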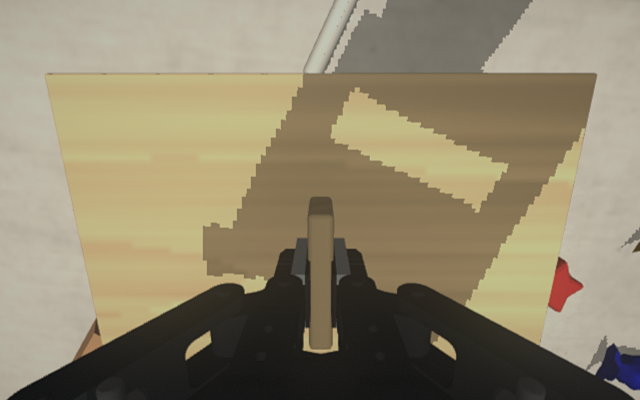

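View pics/s15.png

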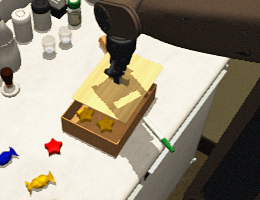

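```bash
cat > board.py <<'E'
from h import *
import sys
from scipy.spatial.transform import Rotation as Ro
s=get_state(); R=Ro.from_quat(s['tcp_rot']).as_matrix(); ja=np.degrees(np.arctan2(R[1,1],R[0,1]))%180
for n in ('wrist','scene','side'):
    c=cam(n); W=cloud(c); h=cv2.cvtColor(c['img'],cv2.COLOR_BGR2HSV)
    zb=s['eef_pos'][2]+0.0222+0.003
    m=(np.abs(W[...,2]-zb)<0.012)&(h[...,0]>12)&(h[...,0]<38)&(h[...,1]>45)&(np.linalg.norm(W[...,:2]-s['eef_pos'][:2],axis=-1)<0.16)
    k,l,st,_=cv2.connectedComponentsWithStats(m.astype(np.uint8)); i=1+np.argmax(st[1:,4]); P=W[l==i]
    A=np.c_[P[:,:2],np.ones(len(P))]; co=np.linalg.lstsq(A,P[:,2],rcond=None)[0]
    cs,_=cv2.findContours((l==i).astype(np.uint8),cv2.RETR_EXTERNAL,cv2.CHAIN_APPROX_NONE); cc=max(cs,key=len)[:,0]
    z0=np.median(P[:,2]); q=np.array([px2z(c,u,v,z0)[:2] for u,v in cc]); r=cv2.minAreaRect((q*1e3).astype(np.float32))
    print(n,st[i],'zmed',round(float(z0),4),'slope deg',np.round(np.degrees(co[:2]),2),'rect',np.round(r[0],1),np.round(r[1],1),round(r[2],2),'jaw',round(ja,2),'eef',np.round(s['eef_pos'],4))
E
python3 board.py
```

```text
wrist [    45     73    552    273 110436] zmed 0.132 slope deg [-0.13 -0.02] rect [436.1 -56. ] [131.1 225. ] 5.15 jaw 95.17 eef [ 0.452  -0.0555  0.1071]
scene [ 311  152   93   71 3155] zmed 0.1336 slope deg [-0.13 -0.04] rect [453.6 -55.1] [163.  226.9] 5.19 jaw 95.17 eef [ 0.452  -0.0555  0.1071]
side [ 311  164   57   40 1566] zmed 0.1326 slope deg [-0.02 -0.05] rect [453.3 -52.3] [162.4 228.6] 5.24 jaw 95.17 eef [ 0.452  -0.0555  0.1071]
```

The board is level within 0.2° and its yaw of 5.15° matches the box. It is centred on the TCP, so I'll align the TCP to the box centre above the rim.

Call:
move_arm(
  linear=[
    [0.006, 0.014, -0.01],
    [0.004, 0.009, -0.015],
    [0, 0, -0.01],
    [0, 0, 0],
    [0, 0, 0],
    [0, 0, 0],
  ],
  twist=[
    [0, 0, 0],
    [0, 0, 0],
    [0, 0, 0],
    [0, 0, 0],
    [0, 0, 0],
    [0, 0, 0],
  ],
)

```text
time: 32.22
eef_pos: [0.4632, -0.0369, 0.0718]
tcp_rot: [-0.041, 0.999, -0.002, 0.0]
contact_force: [0.6, 0.4, -1.7]
opening: 0.097
```

```bash
python3 st.py 0.4623 -0.0315 0.06 95.2; python3 board.py; python3 -c "
from h import *
c=cam('wrist'); cv2.imwrite('pics/w16.png',c['img'])
c=cam('scene'); cv2.imwrite('pics/s16.png',cv2.resize(c['img'][130:280,280:440],None,fx=4.5,fy=4,interpolation=cv2.INTER_CUBIC))"
```

```text
t 32.22 pos [ 0.4632 -0.0369  0.0718] jawang 94.7 z [ 0.001 -0.003 -1.   ] F [ 0.6  0.4 -1.7] op 0.097 q6 [-0.3  -0.02  2.19 -0.    0.98 -1.95]
delta [-0.0009  0.0054 -0.0118]
turn z 0.5
level [0.2 0.  0. ]
wrist [    45     74    552    272 110432] zmed 0.0966 slope deg [-0.06 -0.13] rect [447.4 -37.4] [131.2 225. ] 4.75 jaw 94.73 eef [ 0.4632 -0.0369  0.0718]
scene [ 304  164   91   70 3071] zmed 0.0985 slope deg [ 0.05 -0.17] rect [464.3 -36.5] [161.9 226.9] 4.8 jaw 94.73 eef [ 0.4632 -0.0369  0.0718]
side [ 305  174   59   42 1624] zmed 0.0978 slope deg [ 0.12 -0.14] rect [464.6 -33.9] [162.6 229.8] 4.89 jaw 94.73 eef [ 0.4632 -0.0369  0.0718]
```

View pics/w16.png

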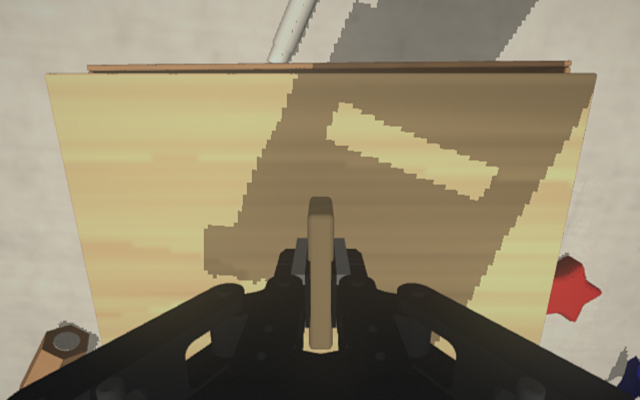

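View pics/s16.png

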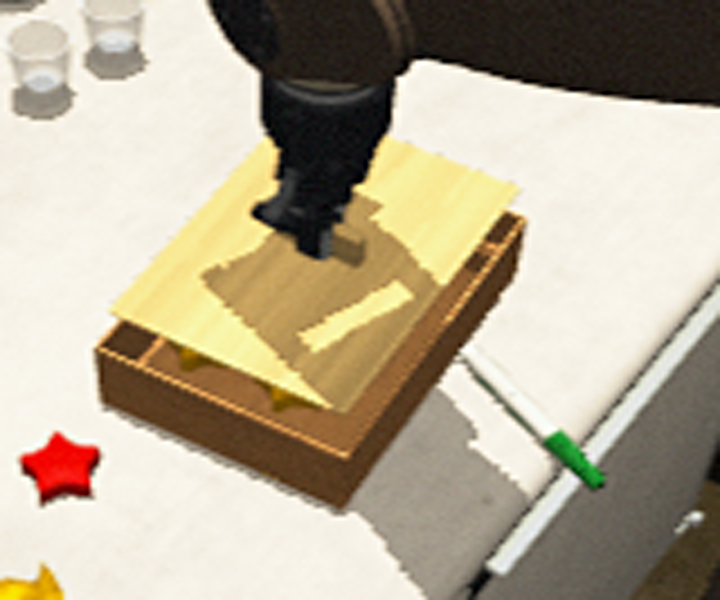

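Call:
move_arm(
  linear=[
    [-0.001, 0.005, -0.005],
    [0, 0.001, -0.008],
    [0, 0, -0.004],
    [0, 0, 0],
    [0, 0, 0],
  ],
  twist=[
    [0.2, 0, 0.5],
    [0, 0, 0],
    [0, 0, 0],
    [0, 0, 0],
    [0, 0, 0],
  ],
)

```text
time: 32.88
eef_pos: [0.463, -0.0302, 0.0544]
tcp_rot: [-0.046, 0.999, -0.0, 0.002]
contact_force: [0.1, -0.5, -1.4]
opening: 0.092
```

```bash
python3 st.py 0.4623 -0.0315 0.06 95.2; python3 board.py; python3 -c "
from h import *
c=cam('wrist'); W=cloud(c)
m=(W[...,2]>0.058)&(W[...,2]<0.07)&(W[...,0]>0.355)&(W[...,0]<0.40)&(W[...,1]>-0.18)&(W[...,1]<0.12); P=W[m]; r=cv2.minAreaRect((P[:,:2]*1e3).astype(np.float32)); print(len(P),r, cv2.boxPoints(r).tolist())"
```

```text
t 32.88 pos [ 0.463  -0.0302  0.0544] jawang 95.3 z [ 0.004 -0.    -1.   ] F [ 0.1 -0.5 -1.4] op 0.092 q6 [-0.28  0.    2.2   0.    0.94 -1.95]
delta [-0.0007 -0.0013  0.0056]
turn z -0.1
level [0.  0.2 0. ]
wrist [    45     74    552    272 110403] zmed 0.0791 slope deg [0.13 0.04] rect [447.2 -30.6] [131.1 225.1] 5.25 jaw 95.31 eef [ 0.463  -0.0302  0.0544]
scene [ 302  170   93   70 3060] zmed 0.0808 slope deg [ 0.13 -0.03] rect [461.9 -29. ] [165.4 228.1] 5.18 jaw 95.31 eef [ 0.463  -0.0302  0.0544]
side [ 305  179   58   43 1644] zmed 0.0801 slope deg [0.08 0.05] rect [464.5 -27.2] [164.1 228.5] 5.25 jaw 95.31 eef [ 0.463  -0.0302  0.0544]
5018 ((377.66461181640625, -39.55261993408203), (6.637598991394043, 240.40444946289062), 5.231760501861572) [[363.3990478515625, 79.84622192382812], [385.32025146484375, -159.5567169189453], [391.93017578125, -158.9514617919922], [370.00897216796875, 80.45147705078125]]
```

The box rim seen from here gives its centre at (0.4620,-0.0319) and the board is within about 1.3 mm of it. Lowering in small steps.

Call:
move_arm(
  linear=[
    [-0.001, -0.001, -0.008],
    [-0.001, 0, -0.008],
    [0, 0, -0.006],
    [0, 0, 0],
    [0, 0, 0],
  ],
  twist=[
    [0, 0.2, 0],
    [0, 0, 0],
    [0, 0, 0],
    [0, 0, 0],
    [0, 0, 0],
  ],
)

```text
time: 33.5
eef_pos: [0.4615, -0.0318, 0.031]
tcp_rot: [-0.046, 0.999, -0.001, 0.001]
contact_force: [0.5, -0.3, -1.7]
opening: 0.097
```

```bash
python3 st.py 0.462 -0.0317 0.006 95.2; python3 board.py
```

```text
t 33.5 pos [ 0.4615 -0.0318  0.031 ] jawang 95.3 z [ 0.002 -0.001 -1.   ] F [ 0.5 -0.3 -1.7] op 0.097 q6 [-0.29  0.04  2.21 -0.    0.89 -1.95]
delta [ 0.0005  0.0001 -0.025 ]
turn z -0.1
level [0.1 0.1 0. ]
wrist [     0     54    638    307 139097] zmed 0.0559 slope deg [-0.61  0.01] rect [446.9 -33.2] [147.8 256.3] 5.18 jaw 95.28 eef [ 0.4615 -0.0318  0.031 ]
scene [ 301  171   96   78 3695] zmed 0.0575 slope deg [ 0.14 -0.16] rect [463.9 -32.2] [183.8 256.7] 5.53 jaw 95.28 eef [ 0.4615 -0.0318  0.031 ]
side [ 303  181   62   52 2085] zmed 0.0569 slope deg [ 0.02 -0.34] rect [464.4 -28.3] [178.8 275.6] 5.33 jaw 95.28 eef [ 0.4615 -0.0318  0.031 ]
```

Underside is now at about 0.053, below the rim, with no side force. Continuing.

Call:
move_arm(
  linear=[
    [0, 0, -0.008],
    [0, 0, -0.008],
    [0, 0, -0.005],
    [0, 0, 0],
    [0, 0, 0],
  ],
  twist=[
    [0, 0, 0],
    [0, 0, 0],
    [0, 0, 0],
    [0, 0, 0],
    [0, 0, 0],
  ],
)

```text
time: 34.07
eef_pos: [0.4626, -0.032, 0.0091]
tcp_rot: [-0.046, 0.999, -0.001, 0.002]
contact_force: [0.3, -0.1, -1.3]
opening: 0.092
```

```bash
python3 st.py 0.462 -0.0317 0.006 95.2; python3 -c "
from h import *
c=cam('wrist'); cv2.imwrite('pics/w17.png',c['img'])"
```

```text
t 34.07 pos [ 0.4626 -0.032   0.0091] jawang 95.3 z [ 0.005 -0.002 -1.   ] F [ 0.3 -0.1 -1.3] op 0.092 q6 [-0.29  0.09  2.21 -0.    0.84 -1.95]
delta [-0.0006  0.0003 -0.0031]
turn z -0.1
level [0.1 0.3 0. ]
```

View pics/w17.png

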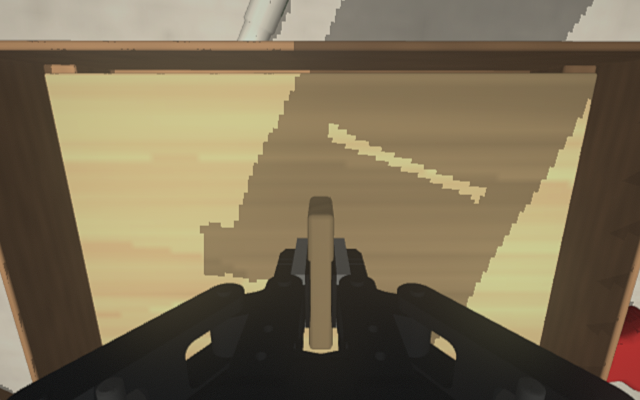

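The board is inside the box with even gaps at (50,75) and (590,75), about 3 mm above the ledges. Setting it down.

Call:
move_arm(
  linear=[
    [0, 0, -0.003],
    [0, 0, -0.002],
    [0, 0, 0],
    [0, 0, 0],
  ],
  twist=[
    [0.1, 0.2, 0],
    [0, 0, 0],
    [0, 0, 0],
    [0, 0, 0],
  ],
)

```text
time: 34.45
eef_pos: [0.464, -0.0324, 0.0068]
tcp_rot: [-0.046, 0.999, -0.0, 0.001]
contact_force: [0.7, -0.8, -1.7]
opening: 0.096
```

```bash
python3 st.py 0.462 -0.0317 0.006 95.2
```

```text
t 34.45 pos [ 0.464  -0.0324  0.0068] jawang 95.3 z [ 0.001 -0.    -1.   ] F [ 0.7 -0.8 -1.7] op 0.096 q6 [-0.29  0.1   2.21  0.    0.83 -1.95]
delta [-0.002   0.0007 -0.0008]
turn z -0.1
level [0.  0.1 0. ]
```

Call:
move_arm(
  linear=[
    [-0.001, 0, -0.002],
    [0, 0, -0.002],
    [0, 0, 0],
    [0, 0, 0],
  ],
  twist=[
    [0, 0, 0],
    [0, 0, 0],
    [0, 0, 0],
    [0, 0, 0],
  ],
)

```text
time: 34.78
eef_pos: [0.4647, -0.0327, 0.0067]
tcp_rot: [-0.047, 0.999, -0.0, 0.001]
contact_force: [0.0, -0.2, -2.6]
opening: 0.096
```

```bash
python3 st.py 0.462 -0.0317 0.006 95.2
```

```text
t 34.78 pos [ 0.4647 -0.0327  0.0067] jawang 95.3 z [ 0.002 -0.    -1.   ] F [ 0.  -0.2 -2.6] op 0.096 q6 [-0.29  0.1   2.21  0.    0.83 -1.95]
delta [-0.0027  0.001  -0.0007]
turn z -0.1
level [0.  0.1 0. ]
```

Call:
move_arm(
  linear=[
    [0, 0, 0],
    [0, 0, 0],
    [0, 0, 0],
    [0, 0, 0],
    [0, 0, 0.01],
    [0, 0, 0.02],
    [0, 0, 0.03],
    [0, 0, 0.03],
    [0, 0.01, 0.03],
    [0.01, 0.02, 0.03],
    [0.01, 0.02, 0.02],
    [0, 0.01, 0.01],
    [0, 0, 0],
    [0, 0, 0],
  ],
  twist=[
    [0, 0, 0],
    [0, 0, 0],
    [0, 0, 0],
    [0, 0, 0],
    [0, 0, 0],
    [0, 0, 0],
    [0, 0, 0],
    [0, 0, 0],
    [0, 0, 0],
    [0, 0, 0],
    [0, 0, 0],
    [0, 0, 0],
    [0, 0, 0],
    [0, 0, 0],
  ],
  grip=0.4,
)

```text
time: 35.95
eef_pos: [0.4806, 0.0302, 0.1979]
tcp_rot: [-0.046, 0.999, 0.001, 0.0]
contact_force: [-0.1, -0.6, 0.2]
opening: 0.397
```

```bash
python3 st.py; cat > lay.py <<'E'
from h import *
c=cam('wrist'); W=cloud(c)
m=(W[...,2]>0.024)&(W[...,2]<0.04)&(W[...,0]>0.36)&(W[...,0]<0.56)&(W[...,1]>-0.16)&(W[...,1]<0.10)
P=W[m]; a=np.radians(5.2); d=P[:,:2]-[0.4621,-0.0317]; b=np.c_[d@[np.cos(a),np.sin(a)],d@[-np.sin(a),np.cos(a)]]
A=np.c_[b,np.ones(len(b))]; k=(np.abs(b[:,0])<0.078)&(np.abs(b[:,1])<0.108)&(np.hypot(*b.T)>0.04)
co=np.linalg.lstsq(A[k],P[k,2],rcond=None)[0]; print('n',k.sum(),'board top z',co[2],'slope deg',np.degrees(co[:2]),'med',np.median(P[k,2]))
for sx in (-.06,.06):
    for sy in (-.09,.09):
        q=k&(np.hypot(b[:,0]-sx,b[:,1]-sy)<0.015); print((sx,sy),q.sum(),np.round(np.median(P[q,2]),4) if q.any() else None)
E
python3 lay.py; python3 meas.py scene; python3 -c "
from h import *
c=cam('wrist'); cv2.imwrite('pics/w18.png',c['img'])
c=cam('scene'); cv2.imwrite('pics/s18.png',c['img'])"
```

```text
t 35.95 pos [0.4806 0.0302 0.1979] jawang 95.3 z [ 0.001  0.001 -1.   ] F [-0.1 -0.6  0.2] op 0.397 q6 [-0.15 -0.15  2.05  0.    1.24 -1.81]
level [-0.1  0.   0. ]
n 28211 board top z 0.03061936117264423 slope deg [-0.03708352  0.04825872] med 0.03062489222784846
(-0.06, -0.09) 795 0.0306
(-0.06, 0.09) 800 0.0307
(0.06, -0.09) 597 0.0305
(0.06, 0.09) 593 0.0306
scene
c=y area=1633 px=[346. 213.] ctr=[ 0.4651 -0.0349] zt=0.063 dims=[194. 277.] long=95.2 star=52.3
c=y area=259 px=[280. 281.] ctr=[0.4768 0.262 ] zt=0.031 dims=[36. 70.] long=62.7 star=9.5
c=b area=231 px=[243. 258.] ctr=[0.6003 0.2643] zt=0.032 dims=[37. 69.] long=81.3 star=23.9
```

View pics/w18.png

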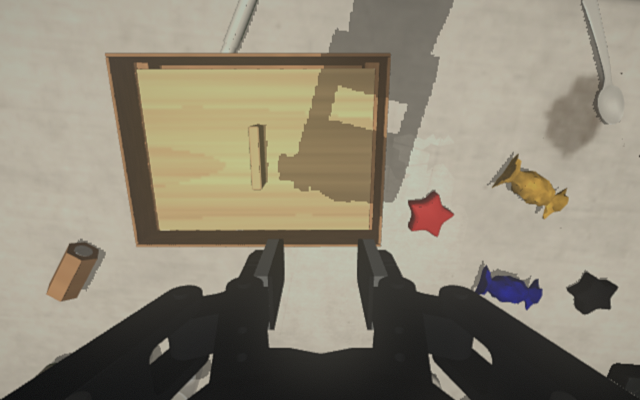

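The divider rests level with its top at 0.0306 m at all four corners (expected 0.031) and slope below 0.05°. Next is the gold twist at (0.4767,0.262), long axis about 62.6°, so the jaws go to 152.6° with a turn of +57°.

Call:
move_arm(
  linear=[
    [0, 0.015, -0.005],
    [0, 0.025, -0.01],
    [0, 0.03, -0.015],
    [0, 0.03, -0.02],
    [0, 0.03, -0.02],
    [0, 0.03, -0.02],
    [0, 0.03, -0.01],
    [0, 0.02, 0],
    [0, 0.01, 0],
    [0, 0, 0],
    [0, 0, 0],
  ],
  twist=[
    [0, 0, 4],
    [0, 0, 7],
    [0, 0, 7],
    [0, 0, 7],
    [0, 0, 7],
    [0, 0, 7],
    [0, 0, 7],
    [0, 0, 6],
    [0, 0, 4],
    [0, 0, 0],
    [0, 0, 0],
  ],
  grip=0.85,
  force=30,
)

```text
time: 37.07
eef_pos: [0.4677, 0.247, 0.073]
tcp_rot: [-0.52, 0.854, 0.002, -0.017]
contact_force: [0.3, -0.5, 0.4]
opening: 0.851
```

```bash
python3 st.py 0.4767 0.262 -0.026 152.6; python3 meas.py wrist; python3 -c "
from h import *
c=cam('wrist'); cv2.imwrite('pics/w19.png',c['img'])"
```

```text
t 37.07 pos [0.4677 0.247  0.073 ] jawang 152.7 z [-0.031 -0.015 -0.999] F [ 0.3 -0.5  0.4] op 0.851 q6 [ 0.3   0.14  2.01 -0.01  1.02 -2.37]
delta [ 0.009  0.015 -0.099]
turn z -0.1
level [ 0.8 -1.8  0. ]
wrist
c=y area=3275 px=[316. 231.] ctr=[0.4771 0.2629] zt=0.03 dims=[37. 75.] long=63.5 star=19.9
c=b area=799 px=[161. 280.] ctr=[0.5995 0.2436] zt=0.026 dims=[29. 37.] long=171.9 star=43.8
```

View pics/w19.png

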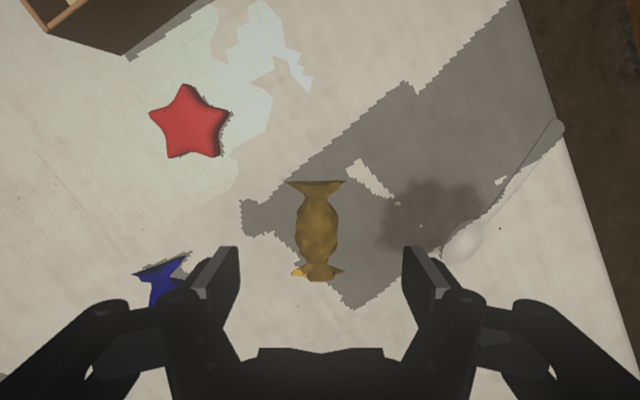

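```bash
python3 -c "
from h import *
c=cam('wrist');W=cloud(c)
for u,v in [(450,240),(465,240),(480,230),(560,125),(440,262)]: print(u,v,np.round(W[v,u],3))
c=cam('scene');W=cloud(c)
for u,v in [(285,321),(290,322),(298,322),(294,328)]: print(u,v,np.round(W[v,u],3))
"
```

```text
450 240 [0.391 0.322 0.004]
465 240 [0.38  0.328 0.002]
480 230 [0.367 0.325 0.004]
560 125 [0.286 0.278 0.002]
440 262 [0.422 0.265 0.119]
285 321 [0.401 0.333 0.01 ]
290 322 [0.392 0.325 0.002]
298 322 [0.375 0.314 0.005]
294 328 [0.373 0.333 0.008]
```

Call:
move_arm(
  linear=[
    [0.006, 0.01, -0.015],
    [0.003, 0.005, -0.015],
    [0, 0, -0.01],
    [0, 0, 0],
    [0, 0, 0],
  ],
  twist=[
    [0.8, -1.6, 0],
    [0, 0, 0],
    [0, 0, 0],
    [0, 0, 0],
    [0, 0, 0],
  ],
  grip=0.72,
)

```text
time: 37.68
eef_pos: [0.4821, 0.2584, 0.0368]
tcp_rot: [-0.516, 0.857, -0.001, 0.004]
contact_force: [-0.1, 0.0, -0.2]
opening: 0.719
```

```bash
python3 st.py 0.4769 0.2625 -0.026 153.2
```

```text
t 37.68 pos [0.4821 0.2584 0.0368] jawang 152.1 z [ 0.008  0.002 -1.   ] F [-0.1  0.  -0.2] op 0.719 q6 [ 0.31  0.21  2.01 -0.    0.91 -2.35]
delta [-0.0052  0.0041 -0.0628]
turn z 1.1
level [-0.1  0.5  0. ]
```

Call:
move_arm(
  linear=[
    [-0.004, 0.003, -0.018],
    [-0.001, 0.001, -0.02],
    [0, 0, -0.015],
    [0, 0, -0.005],
    [0, 0, 0],
    [0, 0, 0],
  ],
  twist=[
    [0, 0.4, 1],
    [0, 0, 0],
    [0, 0, 0],
    [0, 0, 0],
    [0, 0, 0],
    [0, 0, 0],
  ],
)

```text
time: 38.18
eef_pos: [0.4814, 0.2613, -0.017]
tcp_rot: [-0.522, 0.853, -0.001, 0.005]
contact_force: [0.7, 0.1, 0.4]
opening: 0.718
```

```bash
python3 st.py 0.4769 0.2625 -0.026 153.2
```

```text
t 38.18 pos [ 0.4814  0.2613 -0.017 ] jawang 152.9 z [ 0.01   0.005 -1.   ] F [0.7 0.1 0.4] op 0.718 q6 [ 0.31  0.3   2.02  0.    0.81 -2.36]
delta [-0.0045  0.0012 -0.009 ]
turn z 0.3
level [-0.3  0.6  0. ]
```

Call:
move_arm(
  linear=[
    [-0.004, 0.001, -0.008],
    [0, 0, -0.003],
    [0, 0, 0],
  ],
  twist=[
    [-0.2, 0.5, 0.3],
    [0, 0, 0],
    [0, 0, 0],
  ],
)

```text
time: 38.43
eef_pos: [0.4794, 0.2629, -0.0257]
tcp_rot: [-0.524, 0.852, -0.0, 0.003]
contact_force: [0.0, -0.7, 0.7]
opening: 0.714
```

Call:
move_arm(
  linear=[
    [0, 0, 0],
    [0, 0, 0],
    [0, 0, 0],
    [0, 0, 0],
    [0, 0, 0],
    [0, 0, 0],
  ],
  twist=[
    [0, 0, 0],
    [0, 0, 0],
    [0, 0, 0],
    [0, 0, 0],
    [0, 0, 0],
    [0, 0, 0],
  ],
  grip=0.25,
  force=30,
)

```text
time: 38.93
eef_pos: [0.4808, 0.2635, -0.024]
tcp_rot: [-0.524, 0.852, -0.001, 0.005]
contact_force: [0.3, 0.2, -1.3]
opening: 0.526
```

```bash
python3 st.py 0.4987 0.0289 0.005 95.2
```

```text
t 38.93 pos [ 0.4808  0.2635 -0.024 ] jawang 153.2 z [ 0.009  0.003 -1.   ] F [ 0.3  0.2 -1.3] op 0.526 q6 [ 0.32  0.31  2.02  0.    0.8  -2.36]
delta [ 0.0179 -0.2346  0.029 ]
turn z -58.0
level [-0.2  0.5  0. ]
```

The gold twist is held at opening 0.526, about 45 mm. Lifting and carrying it to the divider.

Call:
move_arm(
  linear=[
    [0, 0, 0.015],
    [0, 0, 0.03],
    [0, 0, 0.035],
    [0, -0.01, 0.03],
    [0.002, -0.02, 0],
    [0.003, -0.03, 0],
    [0.003, -0.03, 0],
    [0.003, -0.03, 0],
    [0.003, -0.03, 0],
    [0.002, -0.03, 0],
    [0, -0.025, 0],
    [0, -0.015, 0],
    [0, -0.008, 0],
    [0, 0, 0],
    [0, 0, 0],
  ],
  twist=[
    [0, 0, 0],
    [0, 0, 0],
    [0, 0, 0],
    [0, 0, -4],
    [0, 0, -7],
    [0, 0, -7],
    [0, 0, -7],
    [0, 0, -7],
    [0, 0, -7],
    [0, 0, -7],
    [0, 0, -7],
    [0, 0, -4],
    [0, 0, 0],
    [0, 0, 0],
    [0, 0, 0],
  ],
)

```text
time: 40.18
eef_pos: [0.4943, 0.0255, 0.0922]
tcp_rot: [-0.038, 0.999, -0.001, 0.006]
contact_force: [-0.4, 0.7, 0.9]
opening: 0.524
```

```bash
python3 st.py 0.4987 0.0289 0.007 95.2
```

```text
t 40.18 pos [0.4943 0.0255 0.0922] jawang 94.3 z [ 0.013 -0.002 -1.   ] F [-0.4  0.7  0.9] op 0.524 q6 [-0.15  0.01  2.11 -0.    1.01 -1.8 ]
delta [ 0.0044  0.0034 -0.0852]
turn z 0.9
level [0.1 0.7 0. ]
```

Call:
move_arm(
  linear=[
    [0.002, 0.003, -0.02],
    [0, 0, -0.02],
    [0, 0, -0.02],
    [0, 0, -0.008],
    [0, 0, 0],
    [0, 0, 0],
  ],
  twist=[
    [0.1, 0.7, 0.9],
    [0, 0, 0],
    [0, 0, 0],
    [0, 0, 0],
    [0, 0, 0],
    [0, 0, 0],
  ],
)

```text
time: 40.68
eef_pos: [0.4976, 0.0342, 0.0236]
tcp_rot: [-0.053, 0.999, 0.0, 0.002]
contact_force: [0.1, 0.1, 0.3]
opening: 0.521
```

```bash
python3 st.py 0.4987 0.0289 0.007 95.2; python3 -c "
from h import *
c=cam('wrist'); cv2.imwrite('pics/w20.png',c['img'])"
```

```text
t 40.68 pos [0.4976 0.0342 0.0236] jawang 96.1 z [ 0.004  0.001 -1.   ] F [0.1 0.1 0.3] op 0.521 q6 [-0.14  0.13  2.13  0.    0.88 -1.81]
delta [ 0.0011 -0.0053 -0.0166]
turn z -0.9
level [-0.1  0.2  0. ]
```

View pics/w20.png

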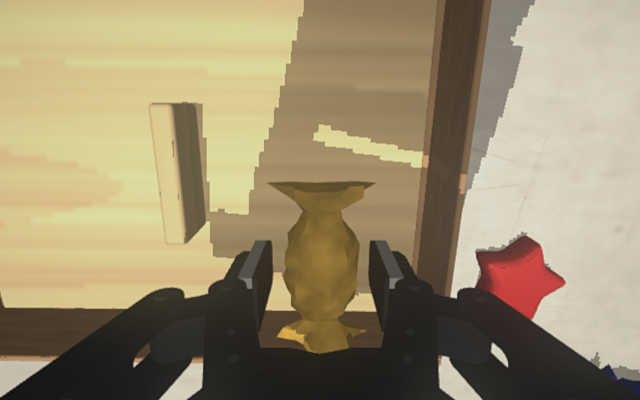

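The twist is held over the divider. The right finger is close to the end wall at (440,200), so I'll shift 7 mm to -y and lower.

Call:
move_arm(
  linear=[
    [0, -0.007, -0.004],
    [0, -0.001, -0.006],
    [0, 0, -0.004],
    [0, 0, 0],
    [0, 0, 0],
  ],
  twist=[
    [0, 0.2, -0.9],
    [0, 0, 0],
    [0, 0, 0],
    [0, 0, 0],
    [0, 0, 0],
  ],
)

```text
time: 41.15
eef_pos: [0.5008, 0.0252, 0.0123]
tcp_rot: [-0.045, 0.999, -0.0, 0.004]
contact_force: [-0.6, 0.5, 0.6]
opening: 0.52
```

```bash
python3 st.py 0.4987 0.0265 0.007 95.2
```

```text
t 41.15 pos [0.5008 0.0252 0.0123] jawang 95.1 z [ 0.008 -0.    -1.   ] F [-0.6  0.5  0.6] op 0.52 q6 [-0.15  0.16  2.13  0.    0.85 -1.81]
delta [-0.0021  0.0013 -0.0053]
turn z 0.1
level [0.  0.5 0. ]
```

Call:
move_arm(
  linear=[
    [-0.001, 0.001, -0.005],
    [0, 0, -0.002],
    [0, 0, 0],
    [0, 0, 0],
  ],
  twist=[
    [0, 0.4, 0],
    [0, 0, 0],
    [0, 0, 0],
    [0, 0, 0],
  ],
)

```text
time: 41.48
eef_pos: [0.5004, 0.0261, 0.006]
tcp_rot: [-0.045, 0.999, -0.0, 0.001]
contact_force: [0.0, 0.1, 0.3]
opening: 0.522
```

```bash
python3 st.py 0.4987 0.0265 0.007 95.2
```

```text
t 41.48 pos [0.5004 0.0261 0.006 ] jawang 95.1 z [ 0.001 -0.    -1.   ] F [0.  0.1 0.3] op 0.522 q6 [-0.15  0.17  2.12 -0.    0.84 -1.81]
delta [-0.0017  0.0004  0.001 ]
turn z 0.1
level [0.  0.1 0. ]
```

Call:
move_arm(
  linear=[
    [0, 0, 0],
    [0, 0, 0],
    [0, 0, 0],
    [0, 0, 0],
    [0, 0, 0.01],
    [0, 0, 0.03],
    [0, 0, 0.035],
    [0, 0, 0.03],
    [0.003, 0.01, 0.01],
    [0.01, 0.025, 0],
    [0.012, 0.028, 0],
    [0.012, 0.028, 0],
    [0.012, 0.028, 0],
    [0.012, 0.028, 0],
    [0.012, 0.028, 0],
    [0.01, 0.02, 0],
    [0, 0.01, 0],
    [0, 0, 0],
    [0, 0, 0],
  ],
  twist=[
    [0, 0, 0],
    [0, 0, 0],
    [0, 0, 0],
    [0, 0, 0],
    [0, 0, 0],
    [0, 0, 0],
    [0, 0, 0],
    [0, 0, -4],
    [0, 0, -7],
    [0, 0, -7],
    [0, 0, -7],
    [0, 0, -7],
    [0, 0, -7],
    [0, 0, -7],
    [0, 0, -7],
    [0, 0, -7],
    [0, 0, -7],
    [0, 0, -7],
    [0, 0, 0],
  ],
  grip=0.66,
)

```text
time: 43.07
eef_pos: [0.5861, 0.2429, 0.1391]
tcp_rot: [0.578, 0.816, 0.004, 0.006]
contact_force: [1.2, 0.9, 0.8]
opening: 0.658
```

```bash
python3 st.py 0.600 0.2645 -0.026 170; python3 meas.py wrist scene; python3 -c "
from h import *
c=cam('wrist'); cv2.imwrite('pics/w21.png',c['img'])
c=cam('scene'); cv2.imwrite('pics/s21.png',c['img'])"
```

```text
t 43.07 pos [0.5861 0.2429 0.1391] jawang 19.4 z [ 0.015 -0.    -1.   ] F [1.2 0.9 0.8] op 0.658 q6 [ 0.23  0.25  1.75 -0.    1.13 -0.1 ]
delta [ 0.0139  0.0216 -0.1651]
turn z -29.4
level [0.  0.9 0. ]
wrist
c=y area=109 px=[ 23. 302.] ctr=[0.3652 0.0571] zt=0.066 dims=[ 5. 44.] long=1.6 star=66.4
c=y area=117 px=[121. 361.] ctr=[0.4586 0.0123] zt=0.053 dims=[ 6. 27.] long=64.6 star=33.2
c=y area=675 px=[177. 378.] ctr=[0.516  0.0113] zt=0.059 dims=[38. 40.] long=12.6 star=24.4
c=b area=1576 px=[344. 162.] ctr=[0.6002 0.2683] zt=0.03 dims=[31. 70.] long=73.5 star=36.2
scene
c=y area=1619 px=[343. 219.] ctr=[ 0.4575 -0.0241] zt=0.062 dims=[194. 278.] long=95.0 star=53.4
c=b area=223 px=[243. 258.] ctr=[0.5998 0.2651] zt=0.032 dims=[37. 69.] long=81.3 star=32.3
```

View pics/w21.png

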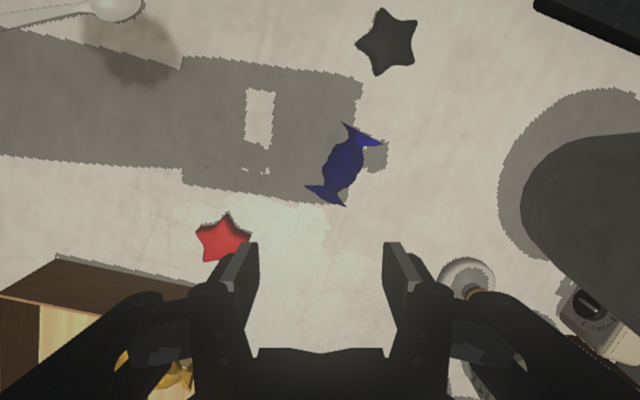

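View pics/s21.png

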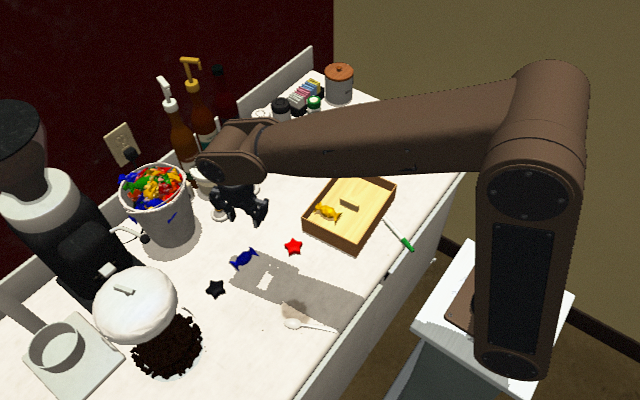

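```bash
python3 -c "
from h import *
c=cam('wrist');W=cloud(c)
a=px2z(c,361,135,0.016);b=px2z(c,325,195,0.016); print(a,b,(a+b)/2,np.degrees(np.arctan2(*(a-b)[1::-1])))
for u,v in [(465,270),(480,262),(388,40),(220,240)]: print(u,v,np.round(W[v,u],3))
cv2.imwrite('pics/w22.png',cv2.resize(c['img'][110:220,290:400],None,fx=5,fy=5,interpolation=cv2.INTER_CUBIC))
c=cam('scene');W=cloud(c); m=(W[...,2]>0.07)&(W[...,2]<0.1)&(W[...,0]>0.62)&(W[...,0]<0.82)&(W[...,1]>0.02)&(W[...,1]<0.3); print(np.round(W[m][::12],3)[:30])
"
```

```text
[0.60583447 0.29498798 0.016     ] [0.59453242 0.23387523 0.016     ] [0.60018345 0.26443161 0.016     ] 79.52224067334238
465 270 [0.752 0.206 0.013]
480 262 [0.764 0.218 0.01 ]
388 40 [0.598 0.372 0.02 ]
220 240 [0.516 0.161 0.019]
[[0.819 0.159 0.086]
 [0.768 0.205 0.084]
 [0.763 0.207 0.071]
 [0.777 0.272 0.095]
 [0.769 0.282 0.098]
 [0.771 0.28  0.086]
 [0.774 0.279 0.072]
 [0.768 0.286 0.076]]
```

View pics/w22.png

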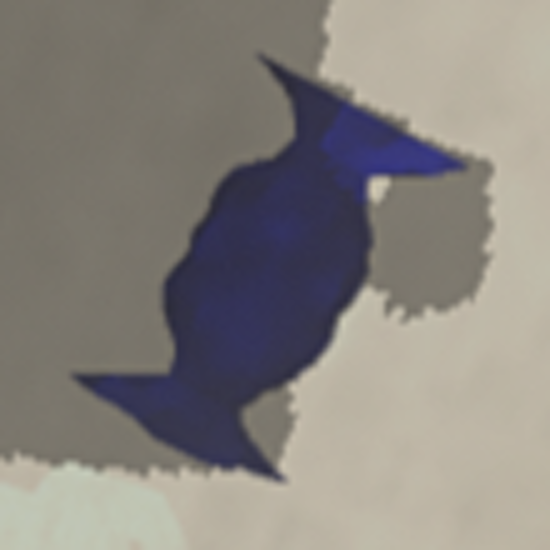

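The twist's ends at (361,135) and (325,195) give an axis of 79.5° and a centre at (0.600,0.2645). The jaws go to 169.5° (-30°).

Call:
move_arm(
  linear=[
    [0.006, 0.008, -0.01],
    [0.006, 0.008, -0.02],
    [0.002, 0.005, -0.025],
    [0, 0, -0.025],
    [0, 0, -0.01],
    [0, 0, 0],
    [0, 0, 0],
  ],
  twist=[
    [0, 0.9, -6],
    [0, 0, -7],
    [0, 0, -7],
    [0, 0, -7],
    [0, 0, -3],
    [0, 0, 0],
    [0, 0, 0],
  ],
  grip=0.75,
)

```text
time: 43.95
eef_pos: [0.6021, 0.2592, 0.0483]
tcp_rot: [0.774, 0.633, 0.0, 0.002]
contact_force: [-0.1, -0.4, 0.3]
opening: 0.75
```

```bash
python3 st.py 0.600 0.2645 -0.026 169.5; python3 meas.py wrist;  python3 -c "
from h import *
c=cam('wrist'); cv2.imwrite('pics/w23.png',c['img'])"
```

```text
t 43.95 pos [0.6021 0.2592 0.0483] jawang 168.5 z [ 0.003 -0.003 -1.   ] F [-0.1 -0.4  0.3] op 0.75 q6 [ 0.25  0.41  1.73 -0.    1.    0.46]
delta [-0.0021  0.0053 -0.0743]
turn z 1.0
level [0.2 0.2 0. ]
wrist
c=y area=205 px=[594. 273.] ctr=[0.772 0.184] zt=0.035 dims=[15. 25.] long=46.2 star=29.0
c=b area=3911 px=[317. 208.] ctr=[0.6011 0.2645] zt=0.03 dims=[33. 71.] long=77.7 star=53.3
```

View pics/w23.png

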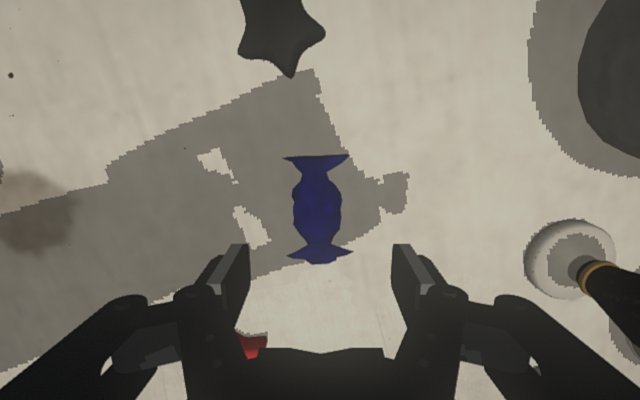

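The blue twist at (318,208) is square between the fingers. Descending and gripping.

Call:
move_arm(
  linear=[
    [-0.002, 0.004, -0.02],
    [0, 0.001, -0.025],
    [0, 0, -0.02],
    [0, 0, -0.01],
    [0, 0, 0],
    [0, 0, 0],
  ],
  twist=[
    [0, 0, 0],
    [0, 0, 0],
    [0, 0, 0],
    [0, 0, 0],
    [0, 0, 0],
    [0, 0, 0],
  ],
)

```text
time: 44.55
eef_pos: [0.6088, 0.2658, -0.016]
tcp_rot: [0.773, 0.635, 0.01, 0.007]
contact_force: [0.4, 0.9, 0.5]
opening: 0.748
```

```bash
python3 st.py 0.600 0.2645 -0.026 168.5
```

```text
t 44.55 pos [ 0.6088  0.2658 -0.016 ] jawang 168.8 z [ 0.024  0.002 -1.   ] F [0.4 0.9 0.5] op 0.748 q6 [ 0.26  0.5   1.74 -0.01  0.88  0.46]
delta [-0.0088 -0.0013 -0.01  ]
turn z -0.3
level [-0.1  1.4  0. ]
```

Call:
move_arm(
  linear=[
    [-0.006, -0.001, -0.007],
    [-0.002, 0, -0.004],
    [0, 0, 0],
  ],
  twist=[
    [0, 1.3, 0],
    [0, 0, 0],
    [0, 0, 0],
  ],
)

```text
time: 44.8
eef_pos: [0.603, 0.2653, -0.0234]
tcp_rot: [0.773, 0.635, 0.004, 0.0]
contact_force: [-0.4, -0.5, 0.8]
opening: 0.751
```

Call:
move_arm(
  linear=[
    [0, 0, -0.001],
    [0, 0, 0],
    [0, 0, 0],
    [0, 0, 0],
    [0, 0, 0],
    [0, 0, 0],
  ],
  twist=[
    [0, 0.2, 0],
    [0, 0, 0],
    [0, 0, 0],
    [0, 0, 0],
    [0, 0, 0],
    [0, 0, 0],
  ],
  grip=0.25,
  force=30,
)

```text
time: 45.3
eef_pos: [0.6049, 0.2658, -0.0217]
tcp_rot: [0.773, 0.635, 0.004, 0.0]
contact_force: [0.4, 0.7, 0.3]
opening: 0.541
```

```bash
python3 st.py 0.424 0.0215 0.006 95.2
```

```text
t 45.3 pos [ 0.6049  0.2658 -0.0217] jawang 168.8 z [ 0.006  0.005 -1.   ] F [0.4 0.7 0.3] op 0.541 q6 [0.26 0.51 1.73 0.   0.89 0.45]
delta [-0.1809 -0.2443  0.0277]
turn z -73.6
level [-0.3  0.4  0. ]
```

The blue twist is held at 0.541. Carrying it with a -74° turn.

Call:
move_arm(
  linear=[
    [0, 0, 0.015],
    [0, 0, 0.03],
    [0, 0, 0.035],
    [-0.008, -0.01, 0.03],
    [-0.015, -0.02, 0],
    [-0.02, -0.027, 0],
    [-0.02, -0.027, 0],
    [-0.02, -0.027, 0],
    [-0.02, -0.027, 0],
    [-0.02, -0.027, 0],
    [-0.018, -0.025, 0],
    [-0.012, -0.018, 0],
    [-0.006, -0.01, 0],
    [0, 0, 0],
    [0, 0, 0],
    [0, 0, 0],
  ],
  twist=[
    [0, 0, 0],
    [0, 0, 0],
    [0, 0, 0],
    [0, 0, -5],
    [0, 0, -7],
    [0, 0, -7],
    [0, 0, -7],
    [0, 0, -7],
    [0, 0, -7],
    [0, 0, -7],
    [0, 0, -7],
    [0, 0, -7],
    [0, 0, -7],
    [0, 0, -5],
    [0, 0, 0],
    [0, 0, 0],
  ],
)

```text
time: 46.63
eef_pos: [0.4402, 0.0401, 0.1103]
tcp_rot: [0.999, 0.031, 0.014, 0.007]
contact_force: [0.2, -0.2, -0.4]
opening: 0.541
```

```bash
python3 st.py 0.424 0.0215 0.0093 95.2;  python3 -c "
from h import *
c=cam('wrist'); cv2.imwrite('pics/w24.png',c['img'])"
```

```text
t 46.63 pos [0.4402 0.0401 0.1103] jawang 93.6 z [ 0.028 -0.014 -1.   ] F [ 0.2 -0.2 -0.4] op 0.541 q6 [-0.13 -0.16  2.23 -0.01  1.04  1.38]
delta [-0.0162 -0.0186 -0.101 ]
turn z 1.6
level [0.8 1.6 0. ]
```

View pics/w24.png

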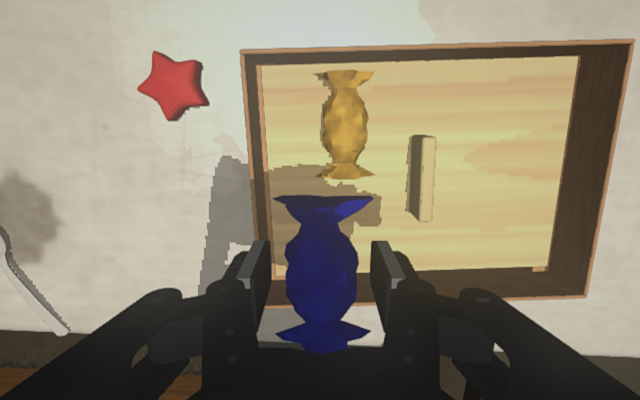

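The view is now from the robot's side: gold twist on the divider at (345,125), blue twist in the jaws. I'll measure the free space in box coordinates.

```bash
cat > inbox.py <<'E'
from h import *
from meas import colmask
import sys
def run(n):
    c=cam(n); W=cloud(c); a=np.radians(5.2); d=W[...,:2]-[0.4621,-0.0317]
    bx=d@[np.cos(a),np.sin(a)]; by=d@[-np.sin(a),np.cos(a)]; z=W[...,2]
    m=(np.abs(bx)<0.083)&(np.abs(by)<0.114)&(z>0.037)&(z<0.075)
    h=cv2.cvtColor(c['img'],cv2.COLOR_BGR2HSV); m&=(h[...,2]>45)&(h[...,1]>60)
    k,l,st,ce=cv2.connectedComponentsWithStats(m.astype(np.uint8))
    for i in range(1,k):
        if st[i,4]<40: continue
        q=l==i; print(n,st[i,4],np.round(ce[i]),'bx',np.round(np.percentile(bx[q],[1,99])*1e3),'by',np.round(np.percentile(by[q],[1,99])*1e3),'z',np.round(np.percentile(z[q],[2,98]),3),'hue',np.median(h[...,0][q]))
for n in sys.argv[1:]: run(n)
E
python3 inbox.py wrist scene
```

```text
wrist 4210 [345. 125.] bx [ 5. 75.] by [38. 71.] z [0.045 0.062] hue 20.0
wrist 1905 [423. 178.] bx [-27.  32.] by [-5.  5.] z [0.038 0.06 ] hue 21.0
scene 217 [326. 211.] bx [ 6. 78.] by [38. 70.] z [0.042 0.065] hue 22.0
```

Call:
move_arm(
  linear=[
    [-0.009, -0.011, -0.015],
    [-0.007, -0.008, -0.02],
    [-0.002, -0.002, -0.015],
    [0, 0, -0.01],
    [0, 0, 0],
    [0, 0, 0],
  ],
  twist=[
    [0.8, 1.5, 1.6],
    [0, 0, 0],
    [0, 0, 0],
    [0, 0, 0],
    [0, 0, 0],
    [0, 0, 0],
  ],
)

```text
time: 47.28
eef_pos: [0.4245, 0.0208, 0.0497]
tcp_rot: [0.999, 0.053, 0.002, -0.001]
contact_force: [0.7, -0.7, -0.3]
opening: 0.541
```

```bash
python3 st.py 0.4225 0.019 0.0093 95.2
```

```text
t 47.28 pos [0.4245 0.0208 0.0497] jawang 96.0 z [ 0.004  0.001 -1.   ] F [ 0.7 -0.7 -0.3] op 0.541 q6 [-0.19 -0.08  2.29  0.    0.93  1.27]
delta [-0.002  -0.0018 -0.0404]
turn z -0.8
level [-0.1  0.2  0. ]
```

Call:
move_arm(
  linear=[
    [-0.003, -0.002, -0.012],
    [-0.001, 0, -0.012],
    [0, 0, -0.008],
    [0, 0, 0],
    [0, 0, 0],
  ],
  twist=[
    [0, 0.2, -0.8],
    [0, 0, 0],
    [0, 0, 0],
    [0, 0, 0],
    [0, 0, 0],
  ],
)

```text
time: 47.7
eef_pos: [0.4228, 0.0191, 0.0176]
tcp_rot: [0.999, 0.046, 0.002, -0.0]
contact_force: [0.5, -0.8, 0.4]
opening: 0.535
```

```bash
python3 st.py 0.4225 0.019 0.0093 95.2;  python3 -c "
from h import *
c=cam('wrist'); cv2.imwrite('pics/w25.png',c['img'])"
```

```text
t 47.7 pos [0.4228 0.0191 0.0176] jawang 95.3 z [ 0.005  0.001 -1.   ] F [ 0.5 -0.8  0.4] op 0.535 q6 [-0.2  -0.02  2.31  0.    0.85  1.28]
delta [-0.0003 -0.0001 -0.0083]
turn z -0.1
level [-0.   0.3  0. ]
```

View pics/w25.png

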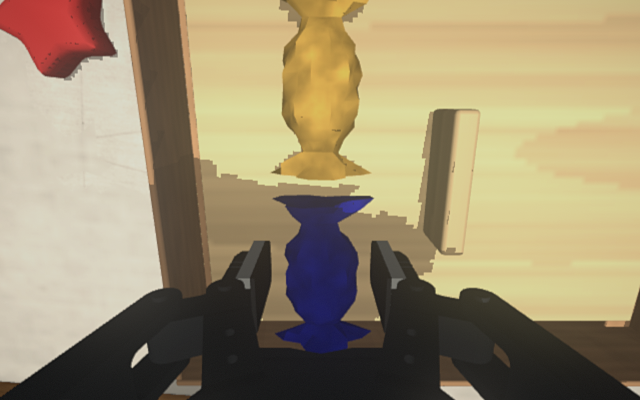

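The blue end at (323,200) clears the gold end at (322,175). Lowering the last 8 mm.

Call:
move_arm(
  linear=[
    [0, 0, -0.006],
    [0, 0, -0.004],
    [0, 0, 0],
    [0, 0, 0],
  ],
  twist=[
    [0, 0.3, 0],
    [0, 0, 0],
    [0, 0, 0],
    [0, 0, 0],
  ],
)

```text
time: 48.08
eef_pos: [0.4243, 0.0189, 0.0082]
tcp_rot: [0.999, 0.047, 0.001, 0.0]
contact_force: [-0.5, -0.1, 0.6]
opening: 0.535
```

```bash
python3 st.py 0.4225 0.019 0.0093 95.2
```

```text
t 48.08 pos [0.4243 0.0189 0.0082] jawang 95.3 z [ 0.002 -0.    -1.   ] F [-0.5 -0.1  0.6] op 0.535 q6 [-0.2   0.    2.3   0.    0.83  1.28]
delta [-0.0018  0.0001  0.0011]
turn z -0.1
level [0.  0.1 0. ]
```

Call:
move_arm(
  linear=[
    [0, 0, 0],
    [0, 0, 0],
    [0, 0, 0],
    [0, 0, 0],
    [0, 0, 0.01],
    [0, 0, 0.03],
    [0, 0, 0.035],
    [0, 0, 0.035],
    [0.005, -0.01, 0.03],
    [0.015, -0.02, 0],
    [0.022, -0.028, 0],
    [0.022, -0.03, 0],
    [0.022, -0.03, 0],
    [0.022, -0.03, 0],
    [0.022, -0.028, 0],
    [0.015, -0.02, 0],
    [0, -0.01, 0],
    [0, 0, 0],
    [0, 0, 0],
  ],
  twist=[
    [0, 0, 0],
    [0, 0, 0],
    [0, 0, 0],
    [0, 0, 0],
    [0, 0, 0],
    [0, 0, 0],
    [0, 0, 0],
    [0, 0, 0],
    [0, 0, 0],
    [0, 0, 0],
    [0, 0, 0],
    [0, 0, 0],
    [0, 0, 0],
    [0, 0, 0],
    [0, 0, 0],
    [0, 0, 0],
    [0, 0, 0],
    [0, 0, 0],
    [0, 0, 0],
  ],
  grip=0.66,
)

```text
time: 49.67
eef_pos: [0.5724, -0.197, 0.1699]
tcp_rot: [0.999, 0.048, 0.007, 0.003]
contact_force: [1.0, -0.6, 0.3]
opening: 0.66
```

```bash
python3 st.py 0.628 -0.245 0 ;  python3 inbox.py scene; python3 -c "
from h import *
c=cam('wrist'); cv2.imwrite('pics/w26.png',c['img'])
c=cam('scene'); cv2.imwrite('pics/s26.png',cv2.resize(c['img'][110:270,280:480],None,fx=4,fy=3.7,interpolation=cv2.INTER_CUBIC))"
```

```text
t 49.67 pos [ 0.5724 -0.197   0.1699] jawang 95.5 z [ 0.015 -0.006 -1.   ] F [ 1.  -0.6  0.3] op 0.66 q6 [-0.5   0.16  1.8   0.    1.17  0.97]
delta [ 0.0556 -0.048  -0.1699]
level [0.3 0.8 0. ]
scene 150 [349. 203.] bx [-26.  33.] by [-7.  6.] z [0.038 0.062] hue 20.0
scene 455 [338. 217.] bx [-67.  77.] by [38. 71.] z [0.043 0.065] hue 26.0
```

View pics/w26.png

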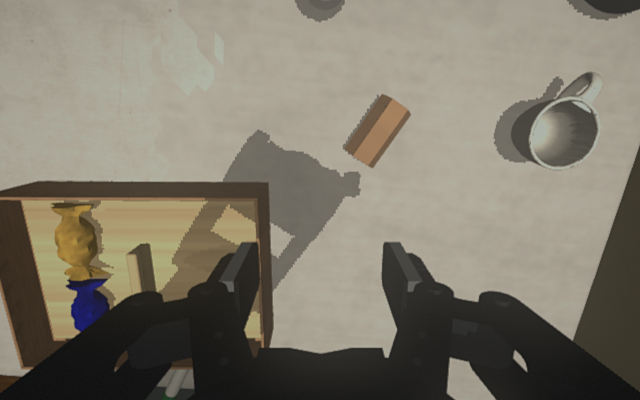

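View pics/s26.png

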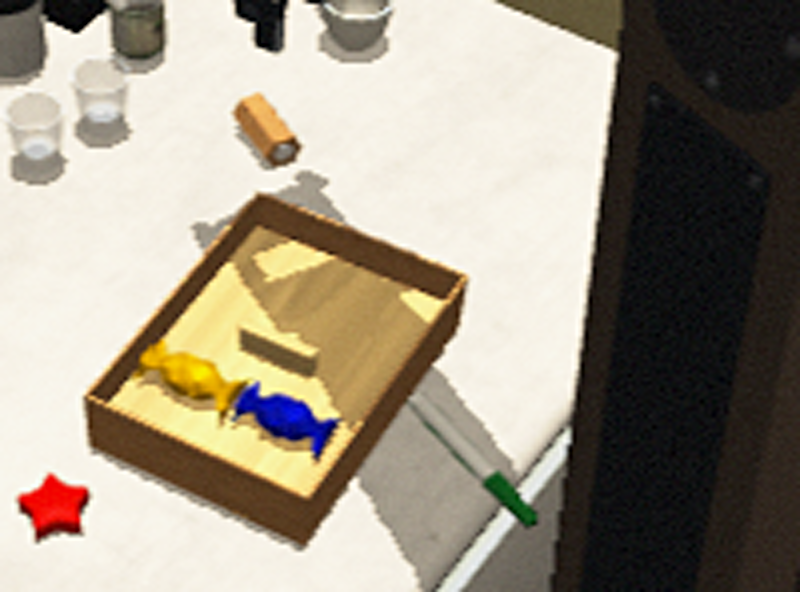

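```bash
python3 -c "
from h import *
c=cam('wrist'); cv2.imwrite('pics/w27.png',cv2.resize(c['img'][80:180,320:430],None,fx=6,fy=6,interpolation=cv2.INTER_CUBIC)); W=cloud(c)
print('cam',-c['R'].T@c['t'])
for u,v in [(384,96),(408,111),(346,148),(371,166),(377,130),(362,120),(390,140)]: print(u,v,np.round(W[v,u],4))
c=cam('side'); cv2.imwrite('pics/sd27.png',cv2.resize(c['img'][150:210,280:340],None,fx=10,fy=10,interpolation=cv2.INTER_CUBIC))
c=cam('scene'); cv2.imwrite('pics/sc27.png',cv2.resize(c['img'][120:170,320:370],None,fx=12,fy=12,interpolation=cv2.INTER_CUBIC))
"
```

```text
cam [ 0.63762878 -0.18732152  0.33883575]
384 96 [ 0.6557 -0.2472  0.0168]
408 111 [ 0.6443 -0.2683  0.0299]
346 148 [ 0.6045 -0.2176  0.0169]
371 166 [ 0.5905 -0.2427  0.0249]
377 130 [ 0.6248 -0.243   0.0289]
362 120 [ 6.319e-01 -2.319e-01 -2.000e-04]
390 140 [ 0.6167 -0.257   0.0253]
```

View pics/w27.png

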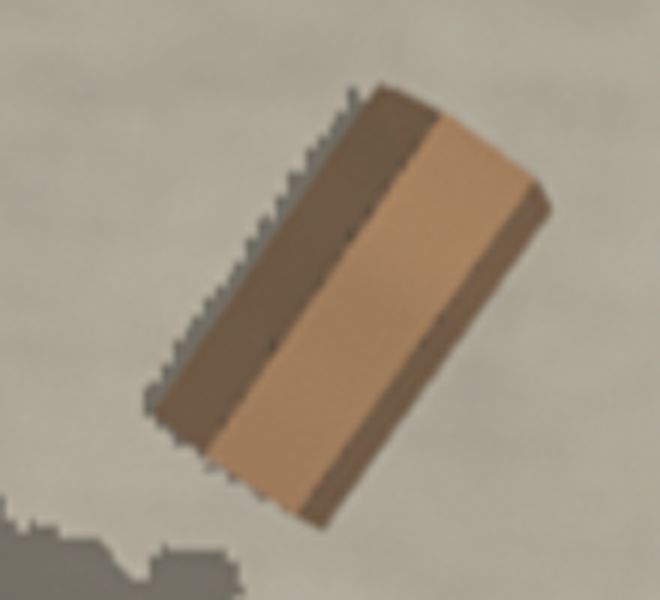

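View pics/sd27.png

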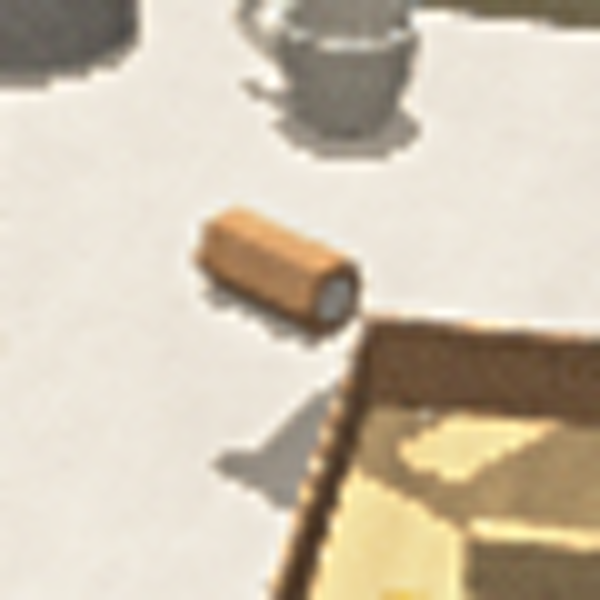

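View pics/sc27.png

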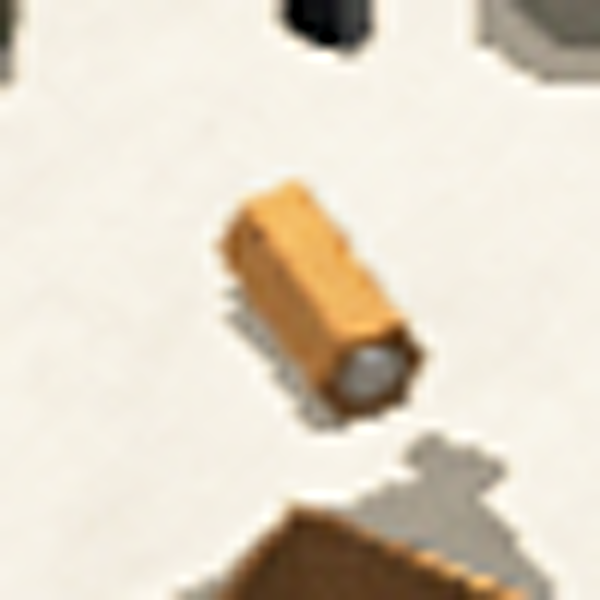

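Both twists lie on the divider. On the carton, the top flat and both upper side flats are plain in all three views, so the seal must be on a lower flat, 120° off to one side. I'll roll it 60° in place (grip the end faces tilted -30°, set it down tilted +30°), look, and go on from there. First its axis and centre.

```bash
cat > cart.py <<'E'
from h import *
c=cam('wrist'); W=cloud(c); h=cv2.cvtColor(c['img'],cv2.COLOR_BGR2HSV)
m=(W[...,2]>0.005)&(W[...,2]<0.04)&(W[...,0]>0.55)&(W[...,0]<0.70)&(W[...,1]>-0.32)&(W[...,1]<-0.17)&(h[...,1]>60)
k,l,st,ce=cv2.connectedComponentsWithStats(m.astype(np.uint8)); i=1+np.argmax(st[1:,4]); P=W[l==i]
print(st[i],'z',np.percentile(P[:,2],[5,50,95,99]))
T=P[P[:,2]>0.027]; r=cv2.minAreaRect((T[:,:2]*1e3).astype(np.float32)); print('top flat',len(T),r); print('mean',T.mean(0))
r=cv2.minAreaRect((P[:,:2]*1e3).astype(np.float32)); print('all',r)
E
python3 cart.py; python3 - <<'E'
from h import *
c=cam('wrist')
q=[px2z(c,u,v,0.030) for u,v in [(393.8,99.5),(410,110),(369.5,166.2),(354.2,155.8)]]; q=np.array(q); print(q.round(4), q.mean(0)); a=(q[0]+q[1]-q[2]-q[3])/2; print('len',np.linalg.norm(a),'ang',np.degrees(np.arctan2(a[1],a[0])),'w',np.linalg.norm(q[0]-q[1]))
E
```

```text
[ 346   95   66   73 2375] z [0.01688339 0.02879286 0.03056495 0.03104643]
top flat 1491 ((622.6438598632812, -246.59632873535156), (21.52520751953125, 61.981529235839844), 61.391822814941406)
mean [ 0.62324071 -0.24669993  0.02944952]
all ((622.4570922851562, -246.41561889648438), (33.84819030761719, 62.38878631591797), 61.83994674682617)
[[ 0.6534 -0.2543  0.03  ]
 [ 0.6458 -0.2703  0.03  ]
 [ 0.5915 -0.2408  0.03  ]
 [ 0.5998 -0.2252  0.03  ]] [ 0.62260062 -0.24761342  0.03      ]
len 0.061373892803210546 ang -28.510824319199255 w 0.017690550813376546
```

The carton centre is (0.6226,-0.247,0.015) with its axis at 151.6°. Its top at 0.030 and length of 62 mm match the text. Turning the jaws +56° and moving above it.

Call:
move_arm(
  linear=[
    [0.006, -0.003, -0.005],
    [0.01, -0.005, -0.01],
    [0.01, -0.005, -0.015],
    [0.01, -0.005, -0.015],
    [0.01, -0.005, -0.015],
    [0.008, -0.004, -0.01],
    [0.004, -0.003, -0.005],
    [0, 0, 0],
    [0, 0, 0],
    [0, 0, 0],
  ],
  twist=[
    [0, 0, 5],
    [0, 0, 7],
    [0, 0, 7],
    [0, 0, 7],
    [0, 0, 7],
    [0, 0, 7],
    [0, 0, 7],
    [0, 0, 6],
    [0, 0, 2],
    [0, 0, 0],
  ],
  grip=1.0,
  force=40,
)

```text
time: 50.9
eef_pos: [0.633, -0.223, 0.0919]
tcp_rot: [0.854, 0.52, 0.01, -0.002]
contact_force: [-0.8, 0.9, -0.0]
opening: 1.002
```

```bash
cat > tilt.py <<'E'
# usage: tilt.py Cx Cy Cz axisdeg theta dist : target eef=C+dist*zt(theta), jaw along axis
from h import *
from scipy.spatial.transform import Rotation as Ro
import sys
Cx,Cy,Cz,ax,th,d=[float(x) for x in sys.argv[1:7]]
s=get_state(); R=Ro.from_quat(s['tcp_rot']).as_matrix()
u=np.array([np.cos(np.radians(ax)),np.sin(np.radians(ax)),0]); w=np.array([-u[1],u[0],0]); t=np.radians(th)
zt=np.array([0,0,-np.cos(t)])+np.sin(t)*w; sg=np.sign(R[:,1]@u); y=u*sg; Rt=np.c_[np.cross(y,zt),y,zt]
tgt=np.array([Cx,Cy,Cz])+d*zt
print('t',round(s['time'],2),'pos',np.round(s['eef_pos'],4),'target',np.round(tgt,4),'delta',np.round(tgt-s['eef_pos'],4),'twist deg',np.round(np.degrees(Ro.from_matrix(Rt@R.T).as_rotvec()),1),'F',np.round(s['contact_force'],1),'op',round(s['opening'],3),'q',np.round(s['qpos'],2))
E
python3 tilt.py 0.6226 -0.247 0.015 -28.4 -30 -0.032; python3 st.py
```

```text
t 50.9 pos [ 0.633  -0.223   0.0919] target [ 0.6302 -0.2329  0.0427] delta [-0.0028 -0.01   -0.0491] twist deg [-27.3  14.9  -1.1] F [-0.8  0.9 -0. ] op 1.002 q [-0.5   0.38  1.68  0.02  1.08 -0.03]
t 50.9 pos [ 0.633  -0.223   0.0919] jawang 152.6 z [ 0.015  0.015 -1.   ] F [-0.8  0.9 -0. ] op 1.002 q6 [-0.5   0.38  1.68  0.02  1.08 -0.03]
level [-0.8  0.8  0. ]
```

Call:
move_arm(
  linear=[
    [0, -0.002, 0],
    [0, -0.002, 0],
    [-0.001, -0.002, 0],
    [-0.001, -0.002, -0.01],
    [-0.001, -0.002, -0.01],
    [0, 0, -0.01],
    [0, 0, 0],
    [0, 0, 0],
  ],
  twist=[
    [-4, 2.2, 0],
    [-5.5, 3, 0],
    [-5.5, 3, 0],
    [-5.5, 3, 0],
    [-5, 2.6, 0],
    [-2, 1, -1],
    [0, 0, 0],
    [0, 0, 0],
  ],
)

```text
time: 51.57
eef_pos: [0.6317, -0.2336, 0.0652]
tcp_rot: [0.829, 0.489, -0.23, 0.145]
contact_force: [-0.6, -0.7, 0.7]
opening: 1.0
```

```bash
python3 tilt.py 0.6226 -0.247 0.015 -28.4 -30 -0.032;python3 -c "
from h import *
c=cam('wrist'); cv2.imwrite('pics/w28.png',c['img'])"
```

```text
t 51.57 pos [ 0.6317 -0.2336  0.0652] target [ 0.6302 -0.2329  0.0427] delta [-0.0015  0.0007 -0.0225] twist deg [1.7 0.  0.3] F [-0.6 -0.7  0.7] op 1.0 q [-0.29  0.53  1.6  -0.59  1.19  0.49]
```

View pics/w28.png

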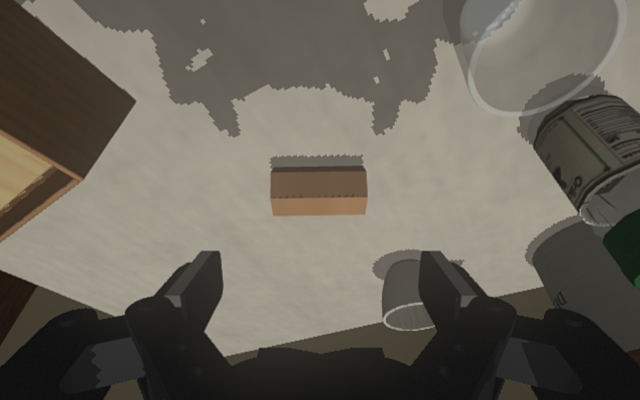

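```bash
python3 -c "
from h import *
c=cam('wrist'); print(-c['R'].T@c['t']); cv2.imwrite('pics/w29.png',cv2.resize(c['img'][145:230,255:385],None,fx=6,fy=6,interpolation=cv2.INTER_CUBIC))
W=cloud(c)
for v in range(160,218,4): print(v,np.round(W[v,318],4))"
```

```text
[ 0.69998993 -0.10359758  0.17250534]
160 [ 6.293e-01 -2.339e-01 -1.000e-04]
164 [ 0.6276 -0.237  -0.    ]
168 [ 0.6274 -0.2373  0.0036]
172 [ 0.6306 -0.2314  0.0149]
176 [ 0.6298 -0.2328  0.017 ]
180 [ 0.6296 -0.2331  0.0203]
184 [ 0.6287 -0.2347  0.0221]
188 [ 0.6282 -0.2355  0.0248]
192 [ 0.6276 -0.2365  0.0272]
196 [ 0.6265 -0.2384  0.0286]
200 [ 0.6253 -0.2407  0.0297]
204 [ 0.623  -0.2448  0.0289]
208 [ 0.6217 -0.2472  0.03  ]
212 [ 0.6194 -0.2512  0.0295]
216 [ 6.003e-01 -2.863e-01 -2.000e-04]
```

View pics/w29.png

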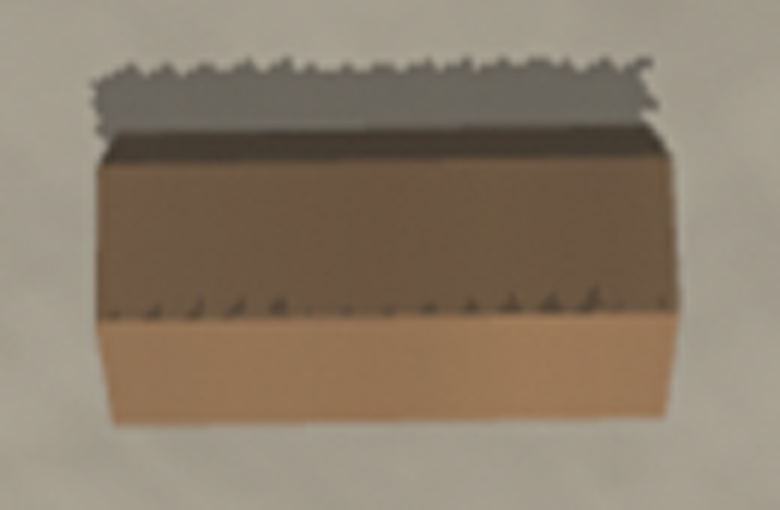

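From this low angle the lower flat on the +w (box) side is visible as the dark strip at crop rows 130-160, and it is plain. The seal must be on the other lower flat, so each roll is picked at +30° and set down at -30°. I'll re-tilt and confirm.

Call:
move_arm(
  linear=[
    [0, 0, 0.015],
    [-0.001, -0.003, 0.012],
    [-0.002, -0.004, 0.01],
    [-0.002, -0.004, 0.01],
    [-0.002, -0.004, 0],
    [-0.002, -0.004, 0],
    [-0.002, -0.004, 0],
    [-0.002, -0.003, 0],
    [-0.002, -0.002, 0],
    [0, 0, 0],
    [0, 0, 0],
    [0, 0, 0],
  ],
  twist=[
    [3, -1.6, 0],
    [6, -3.2, 0],
    [6, -3.2, 0],
    [6, -3.2, 0],
    [6, -3.2, 0],
    [6, -3.2, 0],
    [6, -3.2, 0],
    [6, -3.2, 0],
    [6, -3.2, 0],
    [3, -1.6, 0],
    [0, 0, 0],
    [0, 0, 0],
  ],
)

```text
time: 52.67
eef_pos: [0.6197, -0.2791, 0.1404]
tcp_rot: [0.83, 0.481, 0.255, -0.117]
contact_force: [-0.2, -0.0, -0.2]
opening: 1.001
```

```bash
python3 tilt.py 0.6226 -0.247 0.015 -28.4 30 -0.032;python3 -c "
from h import *
c=cam('wrist'); cv2.imwrite('pics/w30.png',c['img']); print(-c['R'].T@c['t'])"
```

```text
t 52.67 pos [ 0.6197 -0.2791  0.1404] target [ 0.615  -0.2611  0.0427] delta [-0.0047  0.0181 -0.0977] twist deg [-0.7  3.8  2.2] F [-0.2 -0.  -0.2] op 1.001 q [-0.8   0.37  1.68  0.59  1.26 -0.51]
[ 0.5947022  -0.30187894  0.31877994]
```

View pics/w30.png

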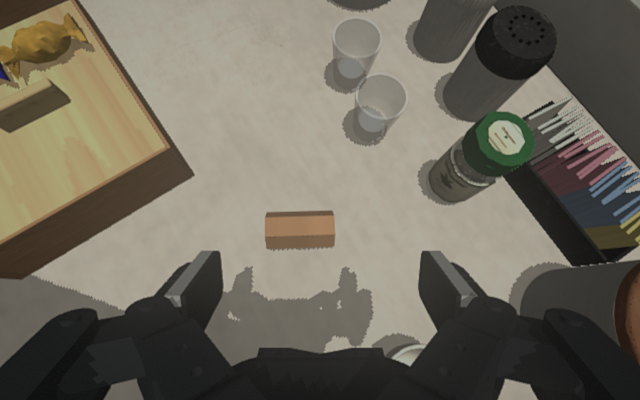

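```bash
python3 -c "
from h import *
c=cam('scene');W=cloud(c)
m=(W[...,2]>0.02)&(W[...,2]<0.07)&(W[...,1]<-0.29)&(W[...,1]>-0.5)&(W[...,0]>0.56)&(W[...,0]<0.85); v,u=np.where(m); print(len(u),u.mean(),v.mean(),np.round(np.percentile(W[m],[2,50,98],axis=0),3))
c=cam('side');W=cloud(c)
m=(W[...,2]>0.02)&(W[...,2]<0.07)&(W[...,1]<-0.29)&(W[...,1]>-0.5)&(W[...,0]>0.56)&(W[...,0]<0.85); v,u=np.where(m); print(len(u),u.mean(),v.mean(),np.round(np.percentile(W[m],[2,50,98],axis=0),3))
"
```

```text
685 341.25693430656935 99.67299270072992 [[ 0.613 -0.457  0.021]
 [ 0.766 -0.404  0.043]
 [ 0.849 -0.296  0.069]]
457 291.089715536105 150.42013129102844 [[ 0.613 -0.446  0.021]
 [ 0.76  -0.402  0.043]
 [ 0.849 -0.301  0.068]]
```

```bash
python3 -c "
from h import *
for n in ('wrist','scene','side'):
  c=cam(n);W=cloud(c)
  m=(W[...,2]>0.03)&(W[...,2]<0.058)&(np.hypot(W[...,0]-0.62,W[...,1]+0.40)<0.08)
  print(n,m.sum(),np.round(np.percentile(W[m],[2,50,98],axis=0),3) if m.any() else '', [np.round(x) for x in np.where(m)][0][:3])
"
```

```text
wrist 240 [[ 0.633 -0.378  0.032]
 [ 0.643 -0.374  0.049]
 [ 0.655 -0.372  0.052]] [347 347 347]
scene 169 [[ 0.611 -0.429  0.03 ]
 [ 0.637 -0.398  0.044]
 [ 0.69  -0.372  0.056]] [101 102 102]
side 145 [[ 0.611 -0.434  0.031]
 [ 0.641 -0.404  0.042]
 [ 0.688 -0.366  0.054]] [148 148 148]
```

The cup's nearest edge is at y=-0.372, more than 35 mm clear of the tilted gripper. Going to the pre-approach.

Call:
move_arm(
  linear=[
    [-0.002, 0.006, -0.015],
    [-0.002, 0.006, -0.025],
    [-0.001, 0.006, -0.025],
    [0, 0, -0.022],
    [0, 0, -0.006],
    [0, 0, 0],
    [0, 0, 0],
  ],
  twist=[
    [-0.4, 2, 1.2],
    [-0.3, 1.8, 1],
    [0, 0, 0],
    [0, 0, 0],
    [0, 0, 0],
    [0, 0, 0],
    [0, 0, 0],
  ],
)

```text
time: 53.55
eef_pos: [0.62, -0.2519, 0.0477]
tcp_rot: [0.826, 0.502, 0.22, -0.132]
contact_force: [0.6, 0.5, -0.3]
opening: 0.998
```

```bash
python3 tilt.py 0.6226 -0.247 0.015 -28.4 30 0.038;python3 -c "
from h import *
c=cam('wrist'); cv2.imwrite('pics/w31.png',c['img']); print(-c['R'].T@c['t'])"; python3 cart.py
```

```text
t 53.55 pos [ 0.62   -0.2519  0.0477] target [ 0.6316 -0.2303 -0.0179] delta [ 0.0117  0.0216 -0.0656] twist deg [ 0.3  0.1 -1. ] F [ 0.6  0.5 -0.3] op 0.998 q [-0.74  0.48  1.7   0.55  1.16 -0.54]
[ 0.60792768 -0.27227104  0.22773355]
[ 270  208  104   54 5317] z [0.01654369 0.02880559 0.03034464 0.03084661]
top flat 3365 ((622.7921142578125, -247.27340698242188), (21.336965560913086, 62.27723693847656), 61.85491180419922)
mean [ 0.62264376 -0.24743437  0.02934785]
all ((622.9769287109375, -246.95761108398438), (34.58480453491211, 62.251800537109375), 61.57350540161133)
```

View pics/w31.png

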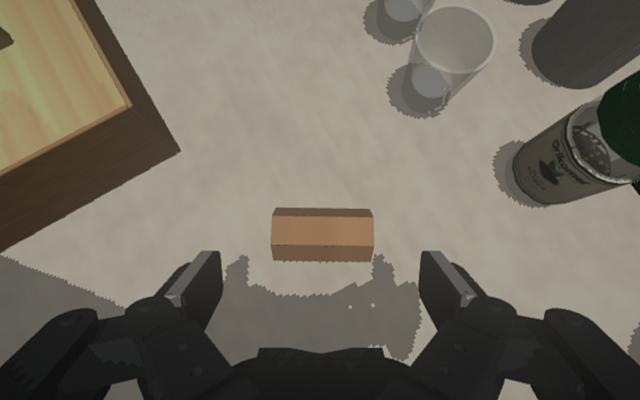

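Call:
move_arm(
  linear=[
    [0.002, 0.004, -0.012],
    [0.003, 0.006, -0.018],
    [0.003, 0.006, -0.018],
    [0.002, 0.003, -0.008],
    [0, 0, 0],
    [0, 0, 0],
  ],
  twist=[
    [0.3, 0, -1],
    [0, 0, 0],
    [0, 0, 0],
    [0, 0, 0],
    [0, 0, 0],
    [0, 0, 0],
  ],
)

```text
time: 54.15
eef_pos: [0.6351, -0.2368, -0.003]
tcp_rot: [0.831, 0.494, 0.226, -0.124]
contact_force: [0.7, -0.5, -0.0]
opening: 1.001
```

```bash
python3 tilt.py 0.6226 -0.247 0.015 -28.4 30 0.038
```

```text
t 54.15 pos [ 0.6351 -0.2368 -0.003 ] target [ 0.6316 -0.2303 -0.0179] delta [-0.0035  0.0065 -0.0149] twist deg [0.6 0.8 0.4] F [ 0.7 -0.5 -0. ] op 1.001 q [-0.71  0.55  1.71  0.59  1.06 -0.56]
```

Call:
move_arm(
  linear=[
    [-0.002, 0.004, -0.007],
    [-0.001, 0.002, -0.006],
    [0, 0, -0.001],
    [0, 0, 0],
  ],
  twist=[
    [0.6, 0.7, 0.3],
    [0, 0, 0],
    [0, 0, 0],
    [0, 0, 0],
  ],
)

```text
time: 54.48
eef_pos: [0.6332, -0.2323, -0.0153]
tcp_rot: [0.83, 0.494, 0.224, -0.131]
contact_force: [1.3, 0.5, -0.8]
opening: 1.001
```

```bash
python3 tilt.py 0.6226 -0.247 0.015 -28.4 30 0.038; python3 -c "
from h import *
c=cam('wrist'); cv2.imwrite('pics/w32.png',c['img'])"
```

```text
t 54.48 pos [ 0.6332 -0.2323 -0.0153] target [ 0.6316 -0.2303 -0.0179] delta [-0.0016  0.002  -0.0026] twist deg [0.1 0.2 0.1] F [ 1.3  0.5 -0.8] op 1.001 q [-0.71  0.57  1.71  0.6   1.06 -0.56]
```

View pics/w32.png

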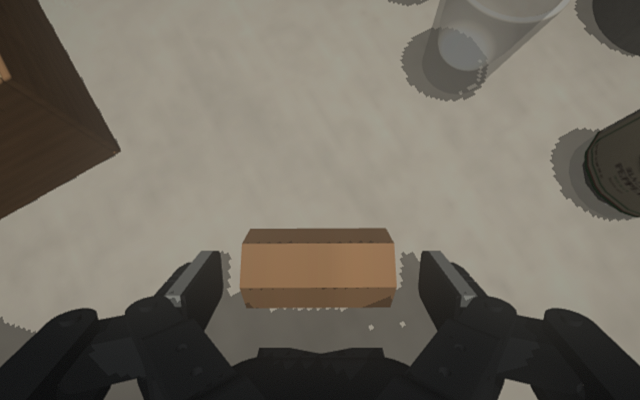

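The carton's ends sit between the fingers, centred at (318,268). Closing.

Call:
move_arm(
  linear=[
    [0, 0.001, -0.002],
    [0, 0, 0],
    [0, 0, 0],
    [0, 0, 0],
    [0, 0, 0],
    [0, 0, 0],
  ],
  twist=[
    [0, 0, 0],
    [0, 0, 0],
    [0, 0, 0],
    [0, 0, 0],
    [0, 0, 0],
    [0, 0, 0],
  ],
  grip=0.4,
  force=50,
)

```text
time: 55.03
eef_pos: [0.6339, -0.2326, -0.0161]
tcp_rot: [0.83, 0.494, 0.224, -0.129]
contact_force: [0.3, -0.5, -0.8]
opening: 0.716
```

```bash
python3 tilt.py 0.6226 -0.247 0.015 -28.4 30 0.038; python3 -c "
from h import *
c=cam('wrist'); cv2.imwrite('pics/w33.png',c['img'])"
```

```text
t 55.03 pos [ 0.6339 -0.2326 -0.0161] target [ 0.6316 -0.2303 -0.0179] delta [-0.0022  0.0023 -0.0019] twist deg [0.2 0.3 0.2] F [ 0.3 -0.5 -0.8] op 0.716 q [-0.71  0.57  1.71  0.6   1.06 -0.56]
```

View pics/w33.png

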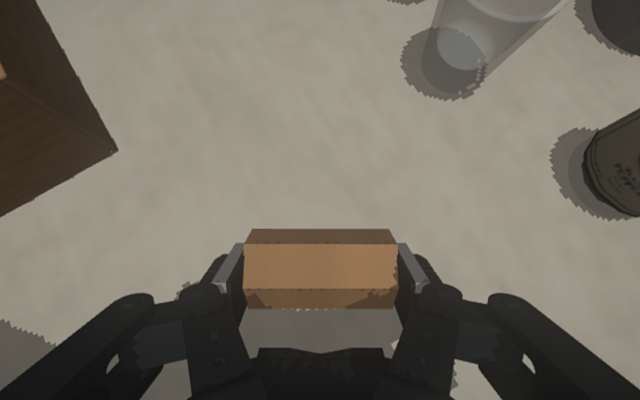

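The carton is held at 0.716 (61 mm). Lifting and rolling -60° about its axis.

Call:
move_arm(
  linear=[
    [0, 0, 0.015],
    [0, 0, 0.02],
    [-0.001, -0.002, 0.015],
    [-0.002, -0.004, 0],
    [-0.002, -0.004, 0],
    [-0.002, -0.004, 0],
    [-0.002, -0.004, 0],
    [-0.002, -0.004, 0],
    [-0.002, -0.004, 0],
    [-0.002, -0.003, 0],
    [-0.001, -0.002, 0],
    [0, 0, 0],
    [0, 0, 0],
    [0, 0, 0],
  ],
  twist=[
    [0, 0, 0],
    [0, 0, 0],
    [-3, 1.6, 0],
    [-5.9, 3.2, 0],
    [-5.9, 3.2, 0],
    [-5.9, 3.2, 0],
    [-5.9, 3.2, 0],
    [-5.9, 3.2, 0],
    [-5.9, 3.2, 0],
    [-5.9, 3.2, 0],
    [-5.9, 3.2, 0],
    [-2.5, 1.3, 0],
    [0, 0, 0],
    [0, 0, 0],
  ],
)

```text
time: 56.25
eef_pos: [0.6218, -0.2676, 0.0553]
tcp_rot: [0.827, 0.486, -0.231, 0.161]
contact_force: [0.5, 1.0, -0.8]
opening: 0.709
```

```bash
python3 tilt.py 0.6253 -0.2485 0.016 -28.4 -30 0.036; python3 -c "
from h import *
c=cam('wrist'); cv2.imwrite('pics/w34.png',c['img'])"
```

```text
t 56.25 pos [ 0.6218 -0.2676  0.0553] target [ 0.6167 -0.2643 -0.0152] delta [-0.0051  0.0033 -0.0705] twist deg [3.5 0.9 0.1] F [ 0.5  1.  -0.8] op 0.709 q [-0.34  0.53  1.63 -0.64  1.13  0.49]
```

View pics/w34.png

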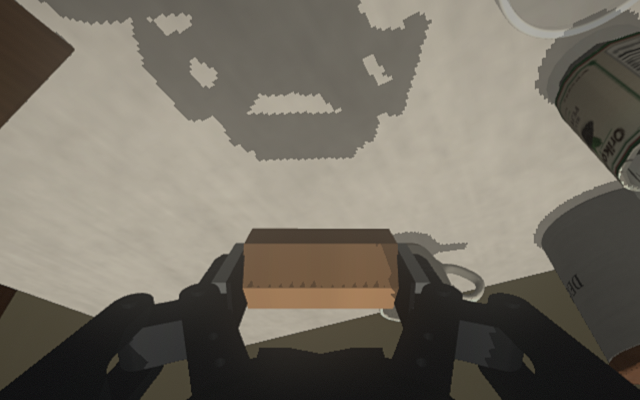

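Held firmly. Levelling the tilt and lowering to the table.

Call:
move_arm(
  linear=[
    [-0.002, 0.001, -0.015],
    [-0.002, 0.001, -0.02],
    [-0.001, 0.001, -0.015],
    [0, 0, -0.008],
    [0, 0, 0],
    [0, 0, 0],
  ],
  twist=[
    [2, 0.5, 0],
    [1.4, 0.4, 0],
    [0, 0, 0],
    [0, 0, 0],
    [0, 0, 0],
    [0, 0, 0],
  ],
)

```text
time: 56.8
eef_pos: [0.6153, -0.2685, -0.0036]
tcp_rot: [0.833, 0.49, -0.22, 0.131]
contact_force: [-0.5, 0.0, -0.1]
opening: 0.713
```

```bash
python3 tilt.py 0.6253 -0.2485 0.015 -28.4 -30 0.036
```

```text
t 56.8 pos [ 0.6153 -0.2685 -0.0036] target [ 0.6167 -0.2643 -0.0162] delta [ 0.0014  0.0042 -0.0126] twist deg [-0.2  0.3  0.6] F [-0.5  0.  -0.1] op 0.713 q [-0.36  0.6   1.63 -0.59  1.07  0.48]
```

Call:
move_arm(
  linear=[
    [0.001, 0.002, -0.007],
    [0, 0, -0.005],
    [0, 0, 0],
    [0, 0, 0],
  ],
  twist=[
    [-0.2, 0.3, 0],
    [0, 0, 0],
    [0, 0, 0],
    [0, 0, 0],
  ],
)

```text
time: 57.13
eef_pos: [0.6166, -0.2666, -0.0164]
tcp_rot: [0.832, 0.49, -0.223, 0.132]
contact_force: [0.3, -0.3, 0.3]
opening: 0.717
```

```bash
python3 tilt.py 0.6253 -0.2485 0.015 -28.4 -30 0.036
```

```text
t 57.13 pos [ 0.6166 -0.2666 -0.0164] target [ 0.6167 -0.2643 -0.0162] delta [0.0001 0.0023 0.0002] twist deg [ 0.1 -0.   0.6] F [ 0.3 -0.3  0.3] op 0.717 q [-0.36  0.63  1.63 -0.6   1.06  0.5 ]
```

Call:
move_arm(
  linear=[
    [0, 0, 0],
    [0, 0, 0],
    [0, 0, 0],
    [0, 0, 0],
    [0.005, 0.008, 0.017],
    [0.008, 0.014, 0.028],
    [0.008, 0.014, 0.028],
    [0.004, 0.005, 0.03],
    [-0.002, -0.004, 0.01],
    [-0.003, -0.007, 0],
    [-0.003, -0.007, 0],
    [-0.003, -0.007, 0],
    [-0.003, -0.007, 0],
    [-0.003, -0.007, 0],
    [-0.003, -0.007, 0],
    [-0.003, -0.005, 0],
    [0, 0, 0],
    [0, 0, 0],
  ],
  twist=[
    [0, 0, 0],
    [0, 0, 0],
    [0, 0, 0],
    [0, 0, 0],
    [0, 0, 0],
    [0, 0, 0],
    [0, 0, 0],
    [3, -1.6, 0],
    [5.9, -3.2, 0],
    [5.9, -3.2, 0],
    [5.9, -3.2, 0],
    [5.9, -3.2, 0],
    [5.9, -3.2, 0],
    [5.9, -3.2, 0],
    [5.9, -3.2, 0],
    [5.9, -3.2, 0],
    [5.9, -3.2, 0],
    [0, 0, 0],
  ],
  grip=1.0,
)

```text
time: 58.63
eef_pos: [0.6259, -0.277, 0.1171]
tcp_rot: [0.815, 0.487, 0.278, -0.144]
contact_force: [-0.2, 0.5, -1.4]
opening: 0.997
```

```bash
python3 cart.py; python3 tilt.py 0.6226 -0.247 0.015 -28.4 30 -0.032; python3 -c "
from h import *
c=cam('wrist'); cv2.imwrite('pics/w35.png',c['img'])"
```

```text
[ 262  219   77   41 2734] z [0.01644136 0.02882813 0.03037957 0.0308098 ]
top flat 1832 ((624.626220703125, -250.37759399414062), (22.108415603637695, 61.87660598754883), 60.000953674316406)
mean [ 0.62444968 -0.25055714  0.0292817 ]
all ((624.9735107421875, -249.80300903320312), (34.87712478637695, 61.967918395996094), 60.458431243896484)
t 58.68 pos [ 0.6268 -0.2764  0.1183] target [ 0.615  -0.2611  0.0427] delta [-0.0118  0.0153 -0.0756] twist deg [-4.4  4.9  0.4] F [ 0.7 -0.8 -0.5] op 1.002 q [-0.8   0.44  1.65  0.64  1.29 -0.57]
```

View pics/w35.png

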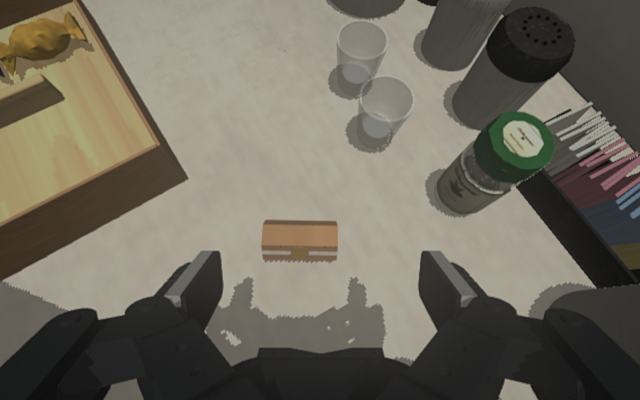

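The white paper strip and metallic seal are now on the upper flat on this side, at (300,254), so one more -60° roll brings it up. The carton is now at (0.6247,-0.250), axis -29.8°.

```bash
python3 tilt.py 0.6247 -0.2503 0.015 -29.8 30 -0.032
```

```text
t 58.73 pos [ 0.6278 -0.2751  0.1193] target [ 0.6167 -0.2642  0.0427] delta [-0.0111  0.0109 -0.0765] twist deg [-4.3  5.  -1.1] F [0.4 0.3 0.5] op 1.0 q [-0.8   0.43  1.65  0.64  1.29 -0.57]
```

Call:
move_arm(
  linear=[
    [-0.004, 0.004, -0.015],
    [-0.004, 0.004, -0.022],
    [-0.003, 0.003, -0.022],
    [0, 0, -0.015],
    [0, 0, 0],
    [0, 0, 0],
  ],
  twist=[
    [-2, 2.5, -0.6],
    [-2, 2.5, -0.5],
    [0, 0, 0],
    [0, 0, 0],
    [0, 0, 0],
    [0, 0, 0],
  ],
)

```text
time: 59.23
eef_pos: [0.6227, -0.2594, 0.0503]
tcp_rot: [0.834, 0.491, 0.219, -0.124]
contact_force: [-0.2, -0.7, -0.1]
opening: 0.998
```

```bash
python3 cart.py; python3 tilt.py 0.6247 -0.2503 0.015 -29.8 30 0.038
```

```text
[ 266  203  102   52 4813] z [0.01663094 0.02894158 0.03040628 0.03085451]
top flat 3290 ((624.64990234375, -250.28021240234375), (21.838581085205078, 62.08171081542969), 60.8270149230957)
mean [ 0.62461096 -0.25026205  0.02934074]
all ((625.0123901367188, -249.63040161132812), (34.20779037475586, 62.08506393432617), 60.84632110595703)
t 59.28 pos [ 0.6227 -0.2594  0.0502] target [ 0.6341 -0.2338 -0.0179] delta [ 0.0115  0.0256 -0.0681] twist deg [ 0.9  0.  -0.6] F [-1.5  0.4 -0.2] op 0.998 q [-0.75  0.48  1.7   0.55  1.15 -0.52]
```

Same position from two views, axis -29.2°. Approaching.

Call:
move_arm(
  linear=[
    [0.002, 0.005, -0.012],
    [0.003, 0.007, -0.018],
    [0.003, 0.007, -0.018],
    [0.002, 0.004, -0.01],
    [0, 0, 0],
    [0, 0, 0],
  ],
  twist=[
    [0.6, 0, -0.3],
    [0, 0, 0],
    [0, 0, 0],
    [0, 0, 0],
    [0, 0, 0],
    [0, 0, 0],
  ],
)

```text
time: 59.78
eef_pos: [0.6376, -0.2378, -0.0051]
tcp_rot: [0.834, 0.488, 0.225, -0.123]
contact_force: [0.8, 0.1, 0.3]
opening: 1.001
```

```bash
python3 tilt.py 0.6247 -0.2503 0.015 -29.3 30 0.038
```

```text
t 59.78 pos [ 0.6376 -0.2378 -0.0051] target [ 0.634  -0.2337 -0.0179] delta [-0.0036  0.0041 -0.0128] twist deg [0.7 0.5 0.2] F [0.8 0.1 0.3] op 1.001 q [-0.71  0.56  1.71  0.59  1.06 -0.54]
```

Call:
move_arm(
  linear=[
    [-0.003, 0.003, -0.007],
    [-0.001, 0.001, -0.005],
    [0, 0, 0],
    [0, 0, 0],
  ],
  twist=[
    [0.7, 0.5, 0.2],
    [0, 0, 0],
    [0, 0, 0],
    [0, 0, 0],
  ],
)

```text
time: 60.12
eef_pos: [0.6345, -0.2356, -0.0157]
tcp_rot: [0.834, 0.488, 0.224, -0.129]
contact_force: [0.2, 0.0, 0.5]
opening: 1.0
```

Call:
move_arm(
  linear=[
    [0, 0, -0.001],
    [0, 0, 0],
    [0, 0, 0],
    [0, 0, 0],
    [0, 0, 0],
    [0, 0, 0],
  ],
  twist=[
    [0, 0, 0],
    [0, 0, 0],
    [0, 0, 0],
    [0, 0, 0],
    [0, 0, 0],
    [0, 0, 0],
  ],
  grip=0.4,
  force=50,
)

```text
time: 60.62
eef_pos: [0.6353, -0.2377, -0.0148]
tcp_rot: [0.834, 0.488, 0.225, -0.127]
contact_force: [0.1, 0.0, -0.8]
opening: 0.713
```

```bash
python3 tilt.py 0.6247 -0.2503 0.015 -29.3 30 0.038
```

```text
t 60.62 pos [ 0.6353 -0.2377 -0.0148] target [ 0.634  -0.2337 -0.0179] delta [-0.0013  0.004  -0.0031] twist deg [0.2 0.3 0.2] F [ 0.1  0.  -0.8] op 0.713 q [-0.71  0.57  1.71  0.6   1.05 -0.55]
```

Call:
move_arm(
  linear=[
    [0, 0, 0.015],
    [0, 0, 0.02],
    [-0.001, -0.002, 0.01],
    [-0.002, -0.004, 0],
    [-0.002, -0.004, 0],
    [-0.002, -0.004, 0],
    [-0.002, -0.004, 0],
    [-0.002, -0.004, 0],
    [-0.002, -0.003, 0],
    [-0.002, -0.002, 0],
    [-0.002, 0, 0],
    [0, 0, 0],
    [0, 0, 0],
    [0, 0, 0],
  ],
  twist=[
    [0, 0, 0],
    [0, 0, 0],
    [-3, 1.7, 0],
    [-5.8, 3.2, 0],
    [-5.8, 3.2, 0],
    [-5.8, 3.2, 0],
    [-5.8, 3.2, 0],
    [-5.8, 3.2, 0],
    [-5.8, 3.2, 0],
    [-5.8, 3.2, 0],
    [-4.5, 2.5, 0],
    [0, 0, 0],
    [0, 0, 0],
    [0, 0, 0],
  ],
)

```text
time: 61.78
eef_pos: [0.6214, -0.2678, 0.0491]
tcp_rot: [0.841, 0.487, -0.193, 0.137]
contact_force: [-0.8, -0.7, -0.8]
opening: 0.712
```

```bash
python3 tilt.py 0.6273 -0.2518 0.016 -29.3 -30 0.035
```

```text
t 61.78 pos [ 0.6214 -0.2678  0.0491] target [ 0.6187 -0.2671 -0.0143] delta [-0.0026  0.0008 -0.0635] twist deg [-1.2  3.4 -0.1] F [-0.8 -0.7 -0.8] op 0.712 q [-0.37  0.51  1.64 -0.55  1.09  0.43]
```

Call:
move_arm(
  linear=[
    [-0.001, 0.001, -0.015],
    [-0.001, 0.001, -0.018],
    [0, 0.001, -0.014],
    [0, 0, -0.005],
    [0, 0, 0],
    [0, 0, 0],
  ],
  twist=[
    [-0.6, 1.7, 0],
    [-0.5, 1.6, 0],
    [0, 0, 0],
    [0, 0, 0],
    [0, 0, 0],
    [0, 0, 0],
  ],
)

```text
time: 62.28
eef_pos: [0.6191, -0.2709, 0.0004]
tcp_rot: [0.837, 0.484, -0.218, 0.13]
contact_force: [0.7, -0.1, -0.8]
opening: 0.71
```

```bash
python3 tilt.py 0.6273 -0.2518 0.0155 -29.3 -30 0.035
```

```text
t 62.28 pos [ 6.191e-01 -2.709e-01  4.000e-04] target [ 0.6187 -0.2671 -0.0148] delta [-0.0004  0.0038 -0.0152] twist deg [-0.3  0.6  0.5] F [ 0.7 -0.1 -0.8] op 0.71 q [-0.36  0.61  1.62 -0.58  1.08  0.48]
```

Call:
move_arm(
  linear=[
    [0, 0.002, -0.007],
    [0, 0, -0.006],
    [0, 0, -0.001],
    [0, 0, 0],
    [0, 0, 0],
  ],
  twist=[
    [-0.3, 0.6, 0],
    [0, 0, 0],
    [0, 0, 0],
    [0, 0, 0],
    [0, 0, 0],
  ],
)

```text
time: 62.7
eef_pos: [0.62, -0.2704, -0.0121]
tcp_rot: [0.836, 0.483, -0.223, 0.131]
contact_force: [-0.7, 0.4, -1.0]
opening: 0.711
```

```bash
python3 tilt.py 0.6273 -0.2518 0.015 -29.3 -30 0.035
```

```text
t 62.7 pos [ 0.62   -0.2704 -0.0121] target [ 0.6187 -0.2671 -0.0153] delta [-0.0013  0.0033 -0.0032] twist deg [0.1 0.2 0.6] F [-0.7  0.4 -1. ] op 0.711 q [-0.36  0.63  1.61 -0.6   1.07  0.5 ]
```

Call:
move_arm(
  linear=[
    [0, 0, -0.002],
    [0, 0, 0],
    [0, 0, 0],
  ],
  twist=[
    [0, 0, 0],
    [0, 0, 0],
    [0, 0, 0],
  ],
)

```text
time: 62.95
eef_pos: [0.6206, -0.2703, -0.0134]
tcp_rot: [0.836, 0.483, -0.222, 0.132]
contact_force: [0.3, -0.2, 0.1]
opening: 0.714
```

Call:
move_arm(
  linear=[
    [0, 0, 0],
    [0, 0, 0],
    [0, 0, 0],
    [0, 0, 0],
    [0.005, 0.008, 0.017],
    [0.008, 0.014, 0.028],
    [0.008, 0.014, 0.028],
    [0.004, 0.005, 0.03],
    [-0.001, -0.001, 0.01],
    [-0.002, -0.002, 0],
    [-0.002, -0.002, 0],
    [0, 0, 0],
    [0, 0, 0],
    [0, 0, 0],
    [0, 0, 0],
  ],
  twist=[
    [0, 0, 0],
    [0, 0, 0],
    [0, 0, 0],
    [0, 0, 0],
    [0, 0, 0],
    [0, 0, 0],
    [0, 0, 0],
    [4, -2.3, 0],
    [5.8, -3.2, 0],
    [5.8, -3.2, 0],
    [5.8, -3.2, 0],
    [4, -2.3, 0],
    [0, 0, 0],
    [0, 0, 0],
    [0, 0, 0],
  ],
  grip=1.0,
)

```text
time: 64.2
eef_pos: [0.6428, -0.2313, 0.1083]
tcp_rot: [0.863, 0.505, 0.004, 0.003]
contact_force: [0.6, 0.5, 0.0]
opening: 1.003
```

```bash
python3 cart.py; python3 st.py; python3 -c "
from h import *
c=cam('wrist'); cv2.imwrite('pics/w36.png',c['img'])"
```

```text
[ 281  203   78   39 2610] z [0.01636987 0.02865182 0.03075078 0.03138169]
top flat 1519 ((629.642822265625, -252.81954956054688), (21.376752853393555, 61.38703918457031), 59.691585540771484)
mean [ 0.62996828 -0.25212479  0.02959104]
all ((629.9103393554688, -251.9801483154297), (32.486331939697266, 61.79658508300781), 60.447994232177734)
t 64.25 pos [ 0.6429 -0.2308  0.1081] jawang 150.7 z [ 0.009 -0.002 -1.   ] F [0.2 0.6 0.2] op 1.002 q6 [-0.49  0.39  1.64  0.    1.11  0.02]
level [0.1 0.5 0. ]
```

View pics/w36.png

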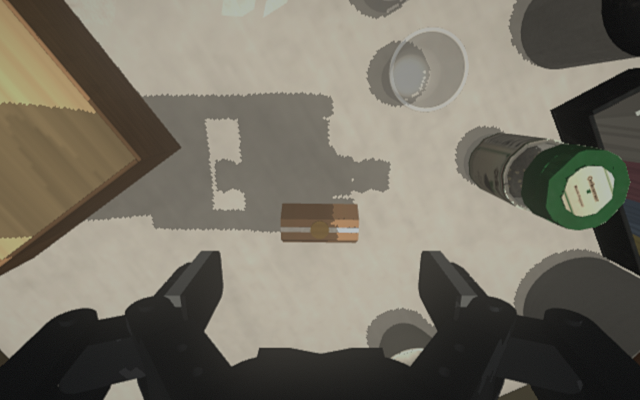

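The seal now faces up at (319,229). Regripping vertically at (0.6299,-0.2523), axis 150.3°.

Call:
move_arm(
  linear=[
    [-0.005, -0.008, -0.02],
    [-0.005, -0.008, -0.03],
    [-0.002, -0.004, -0.03],
    [0, 0, -0.018],
    [0, 0, 0],
    [0, 0, 0],
  ],
  twist=[
    [0.1, 0.5, -0.4],
    [0, 0, 0],
    [0, 0, 0],
    [0, 0, 0],
    [0, 0, 0],
    [0, 0, 0],
  ],
)

```text
time: 64.8
eef_pos: [0.6297, -0.246, -0.0006]
tcp_rot: [0.862, 0.506, -0.003, -0.001]
contact_force: [0.7, -0.4, 0.0]
opening: 1.0
```

```bash
python3 cart.py; python3 st.py 0.6299 -0.2523 -0.023 150.4; python3 -c "
from h import *
c=cam('wrist'); cv2.imwrite('pics/w37.png',c['img'])"
```

```text
[ 262  227  135   65 7353] z [0.01619952 0.02861001 0.03063398 0.03115314]
top flat 4242 ((629.8989868164062, -251.82794189453125), (20.72191619873047, 61.80244064331055), 59.681312561035156)
mean [ 0.6301197  -0.25133726  0.02951525]
all ((631.325439453125, -249.2907257080078), (26.55796241760254, 61.899044036865234), 59.66450119018555)
t 64.85 pos [ 0.6292 -0.2456 -0.001 ] jawang 150.8 z [-0.008  0.    -1.   ] F [-1.1  0.4 -0.9] op 0.998 q6 [-0.52  0.51  1.68 -0.    0.95 -0.01]
delta [ 0.0007 -0.0067 -0.022 ]
turn z -0.4
level [-0.  -0.5 -0. ]
```

View pics/w37.png

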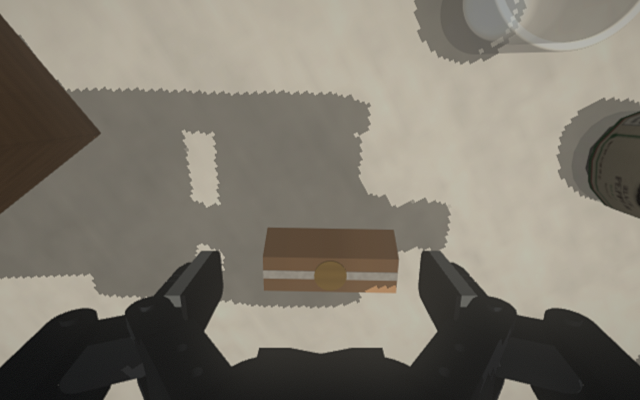

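Call:
move_arm(
  linear=[
    [0.001, -0.006, -0.01],
    [0, -0.001, -0.009],
    [0, 0, -0.003],
    [0, 0, 0],
    [0, 0, 0],
  ],
  twist=[
    [0, -0.4, -0.4],
    [0, 0, 0],
    [0, 0, 0],
    [0, 0, 0],
    [0, 0, 0],
  ],
)

```text
time: 65.32
eef_pos: [0.6352, -0.2555, -0.0182]
tcp_rot: [0.864, 0.503, 0.003, 0.005]
contact_force: [-0.3, 0.1, -0.3]
opening: 0.998
```

```bash
python3 st.py 0.6299 -0.2520 -0.023 150.2
```

```text
t 65.32 pos [ 0.6352 -0.2555 -0.0182] jawang 150.4 z [ 0.01  -0.006 -1.   ] F [-0.3  0.1 -0.3] op 0.998 q6 [-0.53  0.55  1.67 -0.    0.91 -0.01]
delta [-0.0053  0.0035 -0.0048]
turn z -0.2
level [0.4 0.6 0. ]
```

Call:
move_arm(
  linear=[
    [-0.005, 0.003, -0.004],
    [-0.001, 0, -0.002],
    [0, 0, 0],
    [0, 0, 0],
  ],
  twist=[
    [0.4, 0.6, 0],
    [0, 0, 0],
    [0, 0, 0],
    [0, 0, 0],
  ],
)

```text
time: 65.65
eef_pos: [0.6294, -0.2527, -0.0232]
tcp_rot: [0.864, 0.503, 0.0, 0.0]
contact_force: [-0.7, -0.3, 0.0]
opening: 0.997
```

Call:
move_arm(
  linear=[
    [0, 0, 0],
    [0, 0, 0],
    [0, 0, 0],
    [0, 0, 0],
    [0, 0, 0],
    [0, 0, 0],
  ],
  twist=[
    [0, 0, 0],
    [0, 0, 0],
    [0, 0, 0],
    [0, 0, 0],
    [0, 0, 0],
    [0, 0, 0],
  ],
  grip=0.4,
  force=50,
)

```text
time: 66.15
eef_pos: [0.6302, -0.2529, -0.0221]
tcp_rot: [0.864, 0.503, 0.001, 0.001]
contact_force: [-0.9, 0.5, -1.2]
opening: 0.712
```

```bash
python3 st.py 0.469 -0.086 0.009 5.2
```

```text
t 66.15 pos [ 0.6302 -0.2529 -0.0221] jawang 150.4 z [ 0.003 -0.001 -1.   ] F [-0.9  0.5 -1.2] op 0.712 q6 [-0.53  0.55  1.68  0.    0.91 -0.02]
delta [-0.1612  0.1669  0.0311]
turn z 34.8
level [0.1 0.2 0. ]
```

The carton is held at 0.712. Carrying it to the free half of the divider with a +35° turn so its axis lies along the box's x.

Call:
move_arm(
  linear=[
    [0, 0, 0.015],
    [0, 0, 0.03],
    [0, 0, 0.035],
    [-0.008, 0.008, 0.025],
    [-0.015, 0.015, 0],
    [-0.02, 0.02, 0],
    [-0.022, 0.023, 0],
    [-0.022, 0.023, 0],
    [-0.022, 0.023, 0],
    [-0.018, 0.02, 0],
    [-0.012, 0.012, 0],
    [-0.005, 0.005, 0],
    [0, 0, 0],
    [0, 0, 0],
  ],
  twist=[
    [0, 0, 0],
    [0, 0, 0],
    [0, 0, 0],
    [0, 0, 4],
    [0, 0, 5],
    [0, 0, 6],
    [0, 0, 6],
    [0, 0, 6],
    [0, 0, 5],
    [0, 0, 2.8],
    [0, 0, 0],
    [0, 0, 0],
    [0, 0, 0],
    [0, 0, 0],
  ],
)

```text
time: 67.32
eef_pos: [0.4803, -0.0995, 0.0994]
tcp_rot: [0.663, 0.749, 0.002, 0.008]
contact_force: [0.2, -0.1, -0.4]
opening: 0.715
```

```bash
python3 st.py 0.472 -0.088 0.009 5.2; python3 -c "
from h import *
c=cam('wrist'); cv2.imwrite('pics/w38.png',c['img'])"
```

```text
t 67.32 pos [ 0.4803 -0.0995  0.0994] jawang 6.9 z [ 0.014 -0.007 -1.   ] F [ 0.2 -0.1 -0.4] op 0.715 q6 [-0.41 -0.02  2.12 -0.    1.02 -0.53]
delta [-0.0083  0.0115 -0.0904]
turn z -1.7
level [0.4 0.8 0. ]
```

View pics/w38.png

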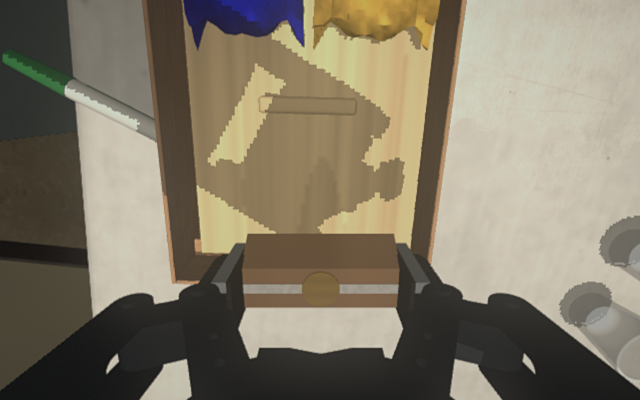

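Call:
move_arm(
  linear=[
    [-0.004, 0.006, -0.015],
    [-0.003, 0.005, -0.02],
    [0, 0, -0.02],
    [0, 0, -0.015],
    [0, 0, 0],
    [0, 0, 0],
  ],
  twist=[
    [0.4, 0.7, -1.6],
    [0, 0, 0],
    [0, 0, 0],
    [0, 0, 0],
    [0, 0, 0],
    [0, 0, 0],
  ],
)

```text
time: 67.87
eef_pos: [0.4818, -0.0953, 0.0313]
tcp_rot: [0.676, 0.737, 0.002, 0.006]
contact_force: [-0.4, 0.0, -0.3]
opening: 0.713
```

```bash
python3 st.py 0.472 -0.088 0.009 5.2; python3 -c "
from h import *
c=cam('wrist'); cv2.imwrite('pics/w39.png',c['img'])"
```

```text
t 67.87 pos [ 0.4818 -0.0953  0.0313] jawang 4.9 z [ 0.012 -0.005 -1.   ] F [-0.4  0.  -0.3] op 0.713 q6 [-0.4   0.1   2.15  0.    0.88 -0.49]
delta [-0.0098  0.0073 -0.0223]
turn z 0.3
level [0.3 0.7 0. ]
```

View pics/w39.png

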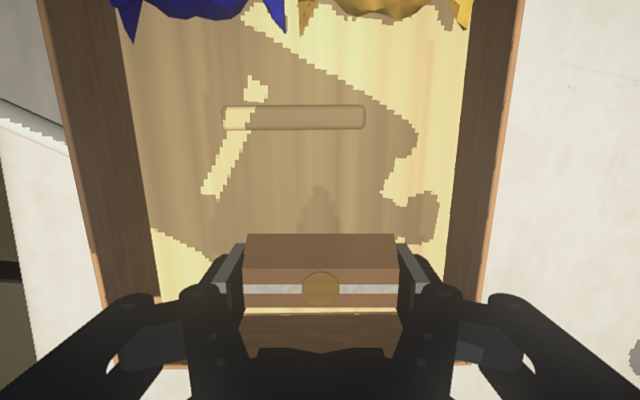

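Shifting 10 mm to -x and 7 mm to +y, then lowering.

Call:
move_arm(
  linear=[
    [-0.006, 0.004, -0.005],
    [-0.004, 0.003, -0.007],
    [0, 0, -0.005],
    [0, 0, 0],
    [0, 0, 0],
  ],
  twist=[
    [0.3, 0.6, 0.3],
    [0, 0, 0],
    [0, 0, 0],
    [0, 0, 0],
    [0, 0, 0],
  ],
)

```text
time: 68.33
eef_pos: [0.4739, -0.0895, 0.0164]
tcp_rot: [0.674, 0.738, 0.002, 0.003]
contact_force: [0.6, 0.4, -0.5]
opening: 0.713
```

```bash
python3 st.py 0.472 -0.088 0.009 5.2
```

```text
t 68.33 pos [ 0.4739 -0.0895  0.0164] jawang 5.2 z [ 0.007 -0.002 -1.   ] F [ 0.6  0.4 -0.5] op 0.713 q6 [-0.4   0.11  2.17  0.    0.85 -0.49]
delta [-0.0019  0.0015 -0.0074]
turn z 0.0
level [0.1 0.4 0. ]
```

Call:
move_arm(
  linear=[
    [0, 0, -0.005],
    [0, 0, -0.002],
    [0, 0, 0],
    [0, 0, 0],
  ],
  twist=[
    [0.1, 0.4, 0],
    [0, 0, 0],
    [0, 0, 0],
    [0, 0, 0],
  ],
)

```text
time: 68.67
eef_pos: [0.4746, -0.0897, 0.0094]
tcp_rot: [0.674, 0.738, 0.0, 0.0]
contact_force: [-0.2, -0.2, -0.9]
opening: 0.714
```

```bash
python3 st.py 0.472 -0.088 0.009 5.2
```

```text
t 68.67 pos [ 0.4746 -0.0897  0.0094] jawang 5.2 z [ 0.001 -0.    -1.   ] F [-0.2 -0.2 -0.9] op 0.714 q6 [-0.4   0.13  2.17 -0.    0.85 -0.49]
delta [-0.0026  0.0017 -0.0004]
turn z -0.0
level [0. 0. 0.]
```

Call:
move_arm(
  linear=[
    [0, 0, -0.001],
    [0, 0, 0],
    [0, 0, 0],
  ],
  twist=[
    [0, 0, 0],
    [0, 0, 0],
    [0, 0, 0],
  ],
)

```text
time: 68.92
eef_pos: [0.475, -0.0899, 0.0086]
tcp_rot: [0.674, 0.738, 0.0, 0.001]
contact_force: [-0.3, -0.9, -0.1]
opening: 0.711
```

Call:
move_arm(
  linear=[
    [0, 0, 0],
    [0, 0, 0],
    [0, 0, 0],
    [0, 0, 0],
    [0, 0, 0.01],
    [0, 0, 0.025],
    [0, 0, 0.035],
    [0, 0, 0.035],
    [0, -0.01, 0.035],
    [0, -0.02, 0.03],
    [0.01, -0.02, 0.02],
    [0, -0.01, 0],
    [0, 0, 0],
    [0, 0, 0],
  ],
  twist=[
    [0, 0, 0],
    [0, 0, 0],
    [0, 0, 0],
    [0, 0, 0],
    [0, 0, 0],
    [0, 0, 0],
    [0, 0, 0],
    [0, 0, 0],
    [0, 0, 0],
    [0, 0, 0],
    [0, 0, 0],
    [0, 0, 0],
    [0, 0, 0],
    [0, 0, 0],
  ],
  grip=0.85,
)

```text
time: 70.08
eef_pos: [0.4806, -0.1498, 0.2131]
tcp_rot: [0.674, 0.739, -0.0, 0.001]
contact_force: [0.1, 0.3, 0.1]
opening: 0.849
```

```bash
python3 st.py; python3 inbox.py wrist scene; python3 lay.py; python3 -c "
from h import *
c=cam('wrist'); cv2.imwrite('pics/w40.png',c['img'])
c=cam('scene'); cv2.imwrite('pics/s40.png',c['img'])"
```

```text
t 70.08 pos [ 0.4806 -0.1498  0.2131] jawang 5.3 z [ 0.001 -0.002 -1.   ] F [0.1 0.3 0.1] op 0.849 q6 [-0.5  -0.11  1.98 -0.    1.26 -0.6 ]
level [0.1 0.1 0. ]
wrist 42 [240.   4.] bx [-68. -63.] by [33. 41.] z [0.042 0.049] hue 122.0
wrist 40 [320.   4.] bx [ 5. 10.] by [34. 41.] z [0.043 0.048] hue 20.0
wrist 45 [394.   3.] bx [70. 76.] by [35. 41.] z [0.045 0.049] hue 21.0
wrist 1012 [315.  49.] bx [-27.  31.] by [-6.  4.] z [0.038 0.06 ] hue 21.0
wrist 2096 [320. 114.] bx [-23.  38.] by [-76. -43.] z [0.047 0.062] hue 16.0
scene 222 [357. 189.] bx [-22.  40.] by [-71. -42.] z [0.042 0.066] hue 15.0
scene 154 [348. 203.] bx [-26.  33.] by [-7.  6.] z [0.038 0.062] hue 19.0
scene 456 [338. 216.] bx [-66.  77.] by [37. 71.] z [0.043 0.064] hue 26.0
n 16929 board top z 0.030731351478781095 slope deg [-0.03269244  0.03931105] med 0.0307095339913949
(-0.06, -0.09) 641 0.0307
(-0.06, 0.09) 0 None
(0.06, -0.09) 649 0.0306
(0.06, 0.09) 0 None
```

View pics/w40.png

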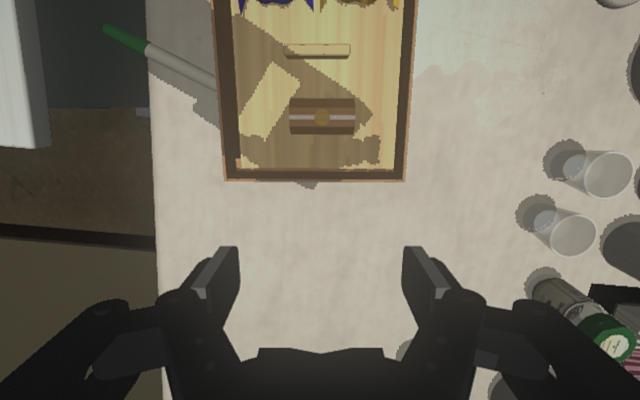

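View pics/s40.png

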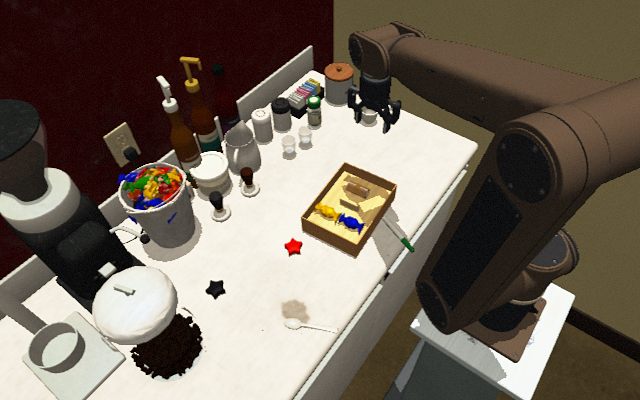

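All is packed: carton with the seal up at (320,117) in the wrist view, both twists at the far end, red and black look-alikes untouched. One last check that the carton's top is flat, with a closer crop, before handing in.

```bash
python3 -c "
from h import *
c=cam('wrist'); W=cloud(c); a=np.radians(5.2); d=W[...,:2]-[0.4621,-0.0317]
bx=d@[np.cos(a),np.sin(a)]; by=d@[-np.sin(a),np.cos(a)]; z=W[...,2]
m=(z>0.057)&(z<0.066)&(by<-0.03)&(by>-0.09)&(np.abs(bx)<0.06); A=np.c_[bx[m],by[m],np.ones(m.sum())]
k=np.abs(by[m]-np.median(by[m]))<0.007
co=np.linalg.lstsq(A[k],z[m][k],rcond=None)[0]; print('carton top',k.sum(),np.median(z[m][k]),'slopes deg',np.degrees(co[:2]),'centre by',np.median(by[m]))
cv2.imwrite('pics/w41.png',cv2.resize(c['img'][0:190,200:430],None,fx=3,fy=3,interpolation=cv2.INTER_CUBIC))
c=cam('scene'); cv2.imwrite('pics/s41.png',cv2.resize(c['img'][155:265,295:405],None,fx=5,fy=5,interpolation=cv2.INTER_CUBIC))"
```

```text
carton top 993 0.06088381289496225 slopes deg [0.07445691 0.03133994] centre by -0.059210974252543784
```

View pics/w41.png

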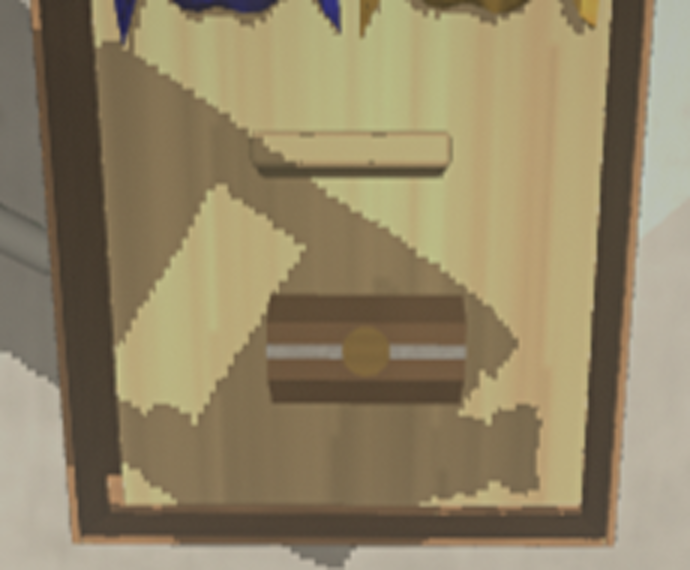

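View pics/s41.png

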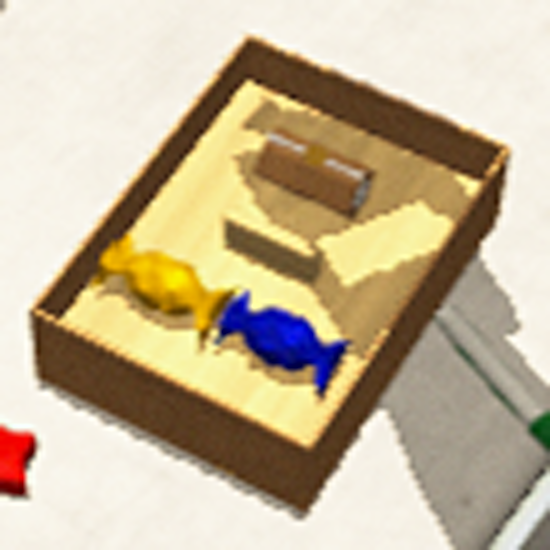

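The carton's sealed flat is level (within 0.1°, top at 0.061 m), the divider is level and the arm is clear. Handing in.

```bash
python3 -c "
from plant import *
print(sign_off()); print(get_state()['time'])"
```

```text
the job is handed in; nothing more can be done
None
the job is handed in; nothing more can be done
```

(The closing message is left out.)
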